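# Charge the flat cells in the bench charger

### The job

Swing the charger's cover up and over until it stays open by itself, then load every cell lying in the rubber tray into a bay of its own size: flat end against the spring, button end tipped down to the fixed contact, lying fully home. When all are in, shut the cover fully and only then switch the charger on; leave the spray can, tape and wrench where they are.

Things in the scene. Friction and masses are not known exactly. Their poses are not given: they have to be found in the camera images.
- charger: grey bench charger, fixed. Origin on the table under the middle of the bays; x along the bays from springs to fixed contacts, y to the left, z up. Spans x -78 to 66, y -120 to 178 mm. Bays 56 mm apart, from +y: large, small, large, small. Flat - end of a cell goes to the spring, + button to the fixed contact. Near side: spring block 56 mm high; bay floor 24 mm, side walls 40 mm above the table
- rail (a point): top edge of the contact rail at its middle: a block along the charger's y at the far end of the bays, 16 mm thick (to +x from here), 54 mm above the table, so 6 mm above the cell axes. It carries a fixed brass contact plate per bay; a cell must be pushed back against its spring for its + end to come down past this edge
- cover (a joint): clear charger cover (138 x 245 mm, 0.3 kg), hinged along the charger's y at its far side: 0 = shut, 1.83 = fully open, leaning back on its stop. Left alone below about 1.4 it falls shut, past that it falls open and stays; the hinge is lightly damped. Shut, its top is 77 mm above the table
- cover_handle (a point): middle of the cover's steel handle bar: round, 10 mm thick, along the charger's y, 90 mm between its posts, its centre 35 mm above the cover's top, 8 mm from the free edge; 112 mm above the table with the cover shut. It moves in an arc of 141 mm radius about cover_hinge; its axes turn with the cover, z out of the cover's top
- cover_hinge (a point): point on the cover's hinge axis, middle of its length, 58 mm above the table, 62 mm to +x of the charger's origin; the axis runs along the charger's y
- switch (a joint): mains toggle switch, a steel bat lever on top of the power section at the charger's +y side: 0 = off (leaning to the charger's -x), 0.9 = on (leaning to +x); it stays where it is put, about 2 N at the tip moves it
- switch_tip (a point): centre of the ball (11 mm diameter) at the tip of the 30 mm toggle lever (8 mm thick). Off, its pivot lies 27 mm lower; the panel's top is 52 mm above the table. The tip travels 26 mm to the charger's +x from off to on
- seat_big1 (a point): large bay at the left: where the centre of a D cell must end up, 48 mm above the table (axes as the charger's). The fixed contact's face is 30.75 mm to +x of this point, the spring contact's relaxed face 26.75 mm to -x, the block behind the spring 44 mm to -x. Two V rests, at most 41 mm above the table, centre the cell sideways in its last 5 mm of descent; no walls between bays
- seat_small1 (a point): small bay left of the middle: where the centre of a C cell must end up, 48 mm above the table (axes as the charger's). The fixed contact's face is 25 mm to +x of this point, the spring contact's relaxed face 21 mm to -x, the block behind the spring 38 mm to -x. Two V rests, at most 41 mm above the table, centre the cell sideways in its last 5 mm of descent; no walls between bays
- seat_big2 (a point): large bay right of the middle: where the centre of a D cell must end up, 48 mm above the table (axes as the charger's). The fixed contact's face is 30.75 mm to +x of this point, the spring contact's relaxed face 26.75 mm to -x, the block behind the spring 44 mm to -x. Two V rests, at most 41 mm above the table, centre the cell sideways in its last 5 mm of descent; no walls between bays
- seat_small2 (a point): small bay at the right: where the centre of a C cell must end up, 48 mm above the table (axes as the charger's). The fixed contact's face is 25 mm to +x of this point, the spring contact's relaxed face 21 mm to -x, the block behind the spring 38 mm to -x. Two V rests, at most 41 mm above the table, centre the cell sideways in its last 5 mm of descent; no walls between bays
- spring_big1 (a joint): spring contact of bay big1: 0 = relaxed, grows as its brass plate (16 mm wide, 10 mm high, centred on the cell axis) is pushed to the charger's -x; travel 16 mm, 1.5 N at first and 0.5 N more per mm. A seated cell holds it at 4 mm
- spring_small1 (a joint): spring contact of bay small1: 0 = relaxed, grows as its brass plate (16 mm wide, 10 mm high, centred on the cell axis) is pushed to the charger's -x; travel 16 mm, 1.5 N at first and 0.5 N more per mm. A seated cell holds it at 4 mm
- spring_big2 (a joint): spring contact of bay big2: 0 = relaxed, grows as its brass plate (16 mm wide, 10 mm high, centred on the cell axis) is pushed to the charger's -x; travel 16 mm, 1.5 N at first and 0.5 N more per mm. A seated cell holds it at 4 mm
- spring_small2 (a joint): spring contact of bay small2: 0 = relaxed, grows as its brass plate (16 mm wide, 10 mm high, centred on the cell axis) is pushed to the charger's -x; travel 16 mm, 1.5 N at first and 0.5 N more per mm. A seated cell holds it at 4 mm
- big_a_mid (a point): D-size rechargeable cell: plain green cylinder, 33 mm diameter, 61.5 mm long overall, 130 to 200 g, lying on its side. Point at its centre, on its axis. Its x axis runs along the cell to the + end, which has a raised steel button (10 mm diameter, 2 mm high, counted in the length); the other end (-) is flat. On some starts this cell is absent
- big_b_mid (a point): D-size rechargeable cell: plain green cylinder, 33 mm diameter, 61.5 mm long overall, 130 to 200 g, lying on its side. Point at its centre, on its axis. Its x axis runs along the cell to the + end, which has a raised steel button (10 mm diameter, 2 mm high, counted in the length); the other end (-) is flat. On some starts this cell is absent
- small_a_mid (a point): C-size rechargeable cell: plain green cylinder, 26 mm diameter, 50 mm long overall, 65 to 100 g, lying on its side. Point at its centre, on its axis. Its x axis runs along the cell to the + end, which has a raised steel button (10 mm diameter, 2 mm high, counted in the length); the other end (-) is flat. On some starts this cell is absent
- small_b_mid (a point): C-size rechargeable cell: plain green cylinder, 26 mm diameter, 50 mm long overall, 65 to 100 g, lying on its side. Point at its centre, on its axis. Its x axis runs along the cell to the + end, which has a raised steel button (10 mm diameter, 2 mm high, counted in the length); the other end (-) is flat. On some starts this cell is absent
- tray: shallow black rubber parts tray, fixed, 256 x 271 mm, floor 2 mm thick, lip 8 mm wide rising 6 mm above the floor, in which the cells lie. Origin on the table under its middle
- spray_can: spray can, 66 mm diameter, 170 mm tall, standing; bystander. Origin under its middle
- tape_roll: roll of black tape lying flat, 100 mm diameter, 25 mm high; bystander. Origin under its middle
- wrench: steel wrench lying flat, 200 mm long; bystander. Origin under its middle
There are look-alikes about, which are no part of the job. Leave any red look-alike of the part that bears big_b_mid alone.

How it is judged:
By the outcome, as a careful person would: the job done as asked, in the order asked, and still so for the second after the job is handed in, with the robot touching nothing.
Of big_a, big_b, small_a, small_b only 3 to 4 are there at a start; the rules pass over those that are not, and their reading is None.
At some moment in a run one of big_a, big_b, small_a, small_b may be knocked a few centimetres aside while the robot is not near it.
Once in a run the grip may slacken for a moment while it holds something.
It also fails if it takes over 210 s, if anything falls off the work surface, if the arm or the gripper's body presses on something with over 40 N, if the wrist force passes 120 N, or if a joint passes its speed limit or range.

### The arm

A 6-joint arm with a two-finger parallel gripper is mounted at the origin on the work surface. World frame = base frame: x ahead of the robot, y to its left, z up, the work surface at z = 0. Lengths are in m, angles in degrees, forces in N, time in s.
With the tool pointing down it reaches from about 0.3 to 0.75 m from the base axis. Payload 8.5 kg.
Tool frame: the origin (TCP) lies midway between the tips of the shut fingers; the grasp point (between the pads) lies 19 mm behind it; z points along the fingers, y is the direction in which the jaws open and shut (so a half turn about z gives the same grasp; the last joint's range is limited). The gripper opens to 85 mm and grips with 20 to 120 N. Pads are 22 mm wide; open, the fingers measure 114 mm over their backs; the gripper's body (76 mm by 85 mm) begins 54 mm behind the grasp point. The pads swing forward as they close: fully open they stand 13 mm farther back than shut.
Start: joints at [-78.856, 21.807, 74.336, -0, 83.858, -12.336], TCP at [0.219, -0.504, 0.193] pointing down, gripper open.
Joint ranges: [-178.18, 178.18], [-50.72, 133.34], [12.68, 142.11], [-81.47, 261.47], [9.98, 163.14], [-165.26, 165.26]. Speed limits (degrees/s): [136.94, 136.94, 180, 180, 180, 180].

### API

Orientations are given as a 3x3 rotation matrix whose columns are the frame's x, y, z axes.
In Python, from rig import env, eyes, close_job gives the robot as it stands.
- The arm moves only by the tool jog_arm, never from a script. Its argument "deltas" is one flat list of numbers, 7 for each row, row after row: the shift along the tool's x, y, z in units of 0.75 m (1.0 is 0.75 m), then the turn, a rotation vector about the tool's x, y, z in units of 180 degrees (1.0 is 180 degrees), then the gripper command: -1 is fully open, 1 is shut, values between are in proportion. In form: [dx, dy, dz, ax, ay, az, fingers, dx, dy, dz, ax, ay, az, fingers, ...]. A call has 1 to 12 rows; each row is the pose to reach, as a shift and turn from the pose commanded when the call began, along the tool's axes at that moment, turning the shorter way round; what a row does not reach only later rows make up. A row lasts 1/12 s, in which the tool goes at most 41.7 mm and 7.16 degrees, less where a joint would pass 70% of its speed; a pose out of reach is approached as far as the arm can. A call with a number of a shift or a turn outside -1 to 1 is refused whole. A call with a gripper value outside its range is refused whole. The fingers move at their own pace and stop on an object; "grip_force" is the grip in N (left out, the last holds). Time passes only in rows, so rows that repeat a pose let the fingers close. It gives the time, the measured TCP pose, the force and the opening at its end, in the units of the state.
- env.observe(): the state, without advancing time (a new reading comes with each control period).
- eyes.get_image(name): name is "side" or "top"; returns the picture (480x640x3 uint8, red, green, blue); there is no depth.
- eyes.camera_params(name): a dict with "intrinsics" (3x3 intrinsics, pixels), "R" (3x3) and "t" (3): a world point X has camera coordinates R X + t. Camera axes: x right, y down, z forward; pixel columns grow to the right and rows downward; lengths in m; the calibration is good to about 2 mm. A picture is of the moment at which its call begins. camera_params takes no time and is no camera call.
- close_job(): hands the job in, once; it reports no verdict.
The state is a dict: "time_s": time; "q": joint angles; "qvel": joint speeds; "joint_efforts": joint torques, N m; "position": TCP position; "tool_rot": TCP orientation; "ft_force": force on the tool from outside, world axes, zero at the start; "wrist_torque": the same for the moment, N m; "grip_width": finger opening in m.
Only numpy, scipy, OpenCV 4.12 (cv2) and the standard library are available. Lean on these libraries where they do the work, as an engineer would, in place of code of your own. Each camera call takes 0.05 s, during which the arm holds its last target.

## Working session

There is one attempt and no reset: what is moved stays moved. The work goes in short steps, Python scripts to look and compute and a tool call to move; the robot and the scene stay as the last step left them, time stands still between calls to the robot, and variables do not carry over. Pictures are saved under pics/ and viewed, and the job is handed in when it is done.

Besides the shell and the picture viewer there is one more tool, called as a command line: name --argument value ..., lists and objects as JSON in quotes. jog_arm: Moves the arm, as the interface text tells. Its arguments: {"type":"object","properties":{"deltas":{"type":"array"},"grip_force":{"type":"number"}},"required":["deltas"]}

```bash
ls; mkdir -p pics; python3 - <<'E'
from rig import env, eyes
import cv2,numpy as np
for n in("side","top"):
    cv2.imwrite(f"pics/{n}0.png",eyes.get_image(n)[:,:,::-1]); p=eyes.camera_params(n); print(n,p)
    R,t=np.array(p["R"]),np.array(p["t"]); print(-R.T@t)
print(env.observe())
E
```

```text
pics
side {'intrinsics': array([[590.04045844,   0.        , 324.79910025],
       [  0.        , 590.04045844, 237.21733844],
       [  0.        ,   0.        ,   1.        ]]), 'R': array([[ 0.96065756, -0.27751479, -0.0110725 ],
       [-0.1561806 , -0.50681602, -0.84778838],
       [ 0.22966209,  0.81616362, -0.53021907]]), 't': array([-0.54504269,  0.17246447,  0.94830338])}
[ 0.33274564 -0.83782037  0.64298693]
top {'intrinsics': array([[596.15427614,   0.        , 321.29464198],
       [  0.        , 596.15427614, 247.49019117],
       [  0.        ,   0.        ,   1.        ]]), 'R': array([[-0.00535687, -0.9998428 ,  0.01690201],
       [-0.99255584,  0.00325974, -0.12174678],
       [ 0.12167255, -0.01742837, -0.99241727]]), 't': array([-1.21249893e-03,  5.63335240e-01,  1.35301671e+00])}
[0.3945102  0.02053224 1.4113619 ]
{'time_s': 0.1, 'q': array([-7.88544308e+01,  2.18386202e+01,  7.43801199e+01,  1.38305831e-04,
        8.38577092e+01, -1.23345640e+01]), 'qvel': array([ 0.09728194, -0.02780843, -0.16383431,  0.09351604,  0.04703817,
       -0.0348866 ]), 'joint_efforts': array([ 3.78918776e-03, -4.49220014e+01, -2.31655955e+01, -1.85198505e-04,
        3.65289277e-03, -8.81266260e-07]), 'position': array([ 0.2190843 , -0.50414022,  0.1923613 ]), 'tool_rot': array([[ 9.17198422e-01,  3.98430658e-01, -2.55567209e-04],
       [ 3.98430637e-01, -9.17197532e-01,  1.30959110e-03],
       [ 2.87375632e-04, -1.30298070e-03, -9.99999110e-01]]), 'ft_force': array([-0.05040277,  0.62508506,  0.54948252]), 'wrist_torque': array([ 0.03027221, -0.00963513, -0.04200207]), 'grip_width': 0.08517681329467841}
```

View pics/side0.png

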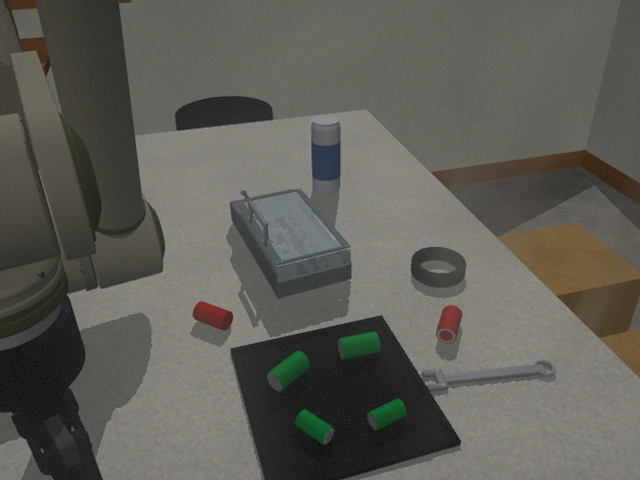

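View pics/top0.png

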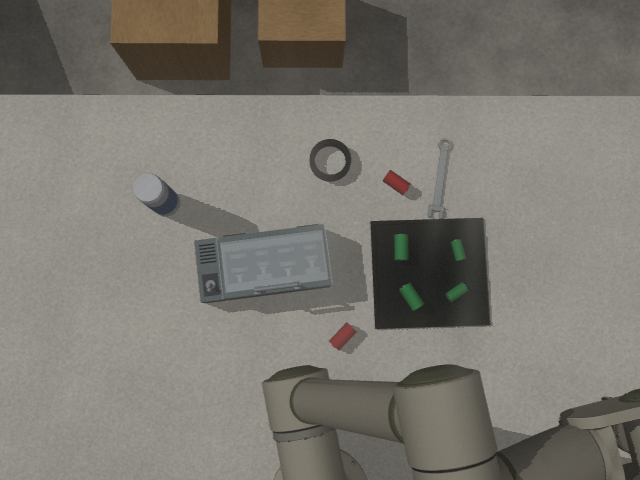

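```bash
cat > h.py <<'E'
from rig import env, eyes
import cv2,numpy as np
P={n:eyes.camera_params(n) for n in("side","top")}
def proj(n,X):
    p=P[n]; c=np.atleast_2d(X)@p["R"].T+p["t"]; u=c@p["intrinsics"].T; return u[:,:2]/u[:,2:]
def ray(n,uv):
    p=P[n]; uv=np.atleast_2d(uv).astype(float)
    d=np.c_[uv,np.ones(len(uv))]@np.linalg.inv(p["intrinsics"]).T@p["R"]
    return -p["R"].T@p["t"],d
def plane(n,uv,z):
    o,d=ray(n,uv); s=(z-o[2])/d[:,2]; return o+d*s[:,None]
def tri(a,b):
    A=[];B=[]
    for n,uv in(("top",a),("side",b)):
        o,d=ray(n,uv); d=d[0]/np.linalg.norm(d[0]); M=np.eye(3)-np.outer(d,d); A.append(M);B.append(M@o)
    X=np.linalg.lstsq(np.vstack(A),np.hstack(B),rcond=None)[0]; return X
def grab(n): return eyes.get_image(n)[:,:,::-1].copy()
def crop(im,x0,y0,x1,y1,f,name): cv2.imwrite("pics/"+name,cv2.resize(im[y0:y1,x0:x1],None,fx=f,fy=f,interpolation=cv2.INTER_CUBIC))
E
python3 - <<'E'
from h import *
t=cv2.imread("pics/top0.png");s=cv2.imread("pics/side0.png")
crop(t,185,210,345,320,5,"a1.png");crop(s,220,180,360,300,5,"a2.png")
crop(t,365,210,495,335,4,"a3.png");crop(s,225,310,465,480,3,"a4.png")
E
```

```text
(no output)
```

View pics/a1.png

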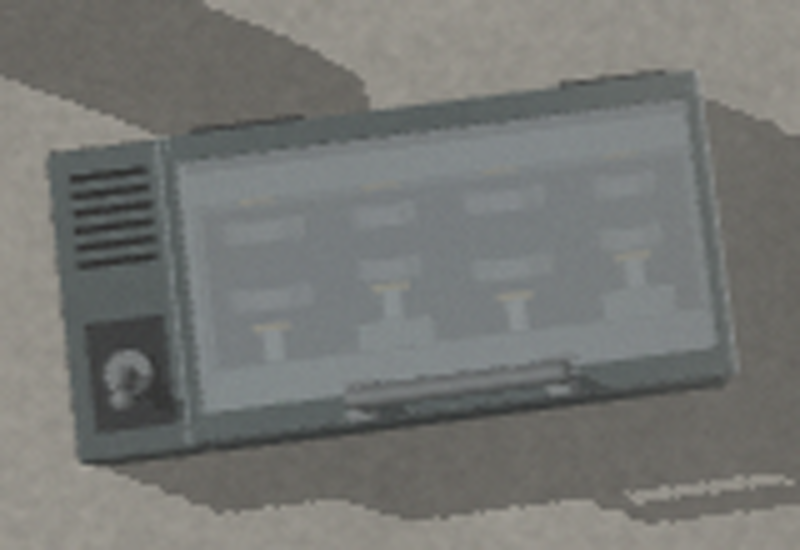

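View pics/a2.png

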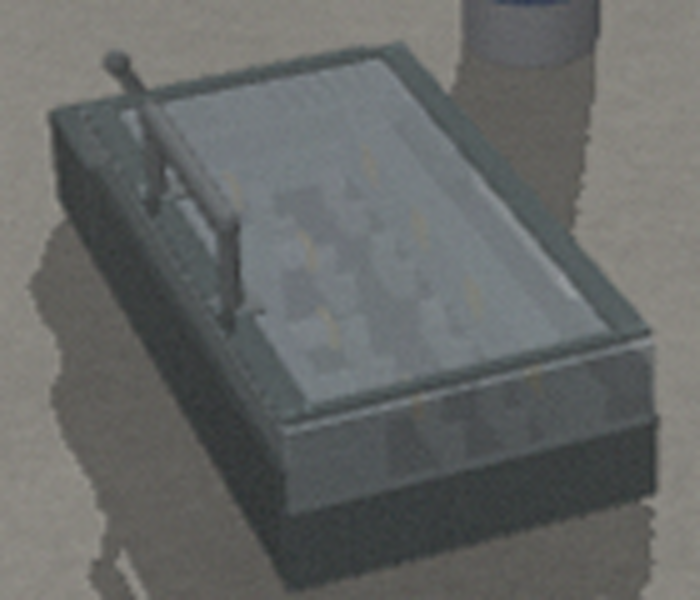

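View pics/a3.png

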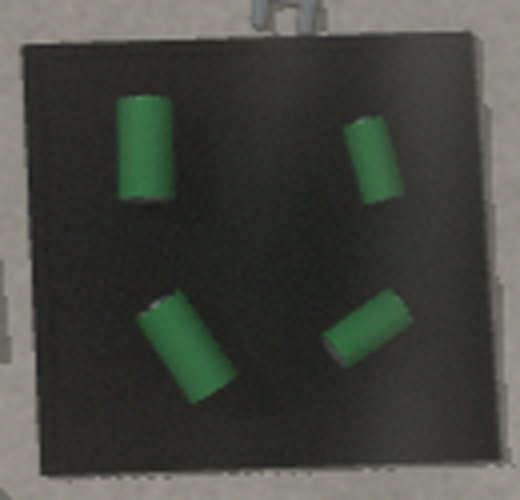

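View pics/a4.png

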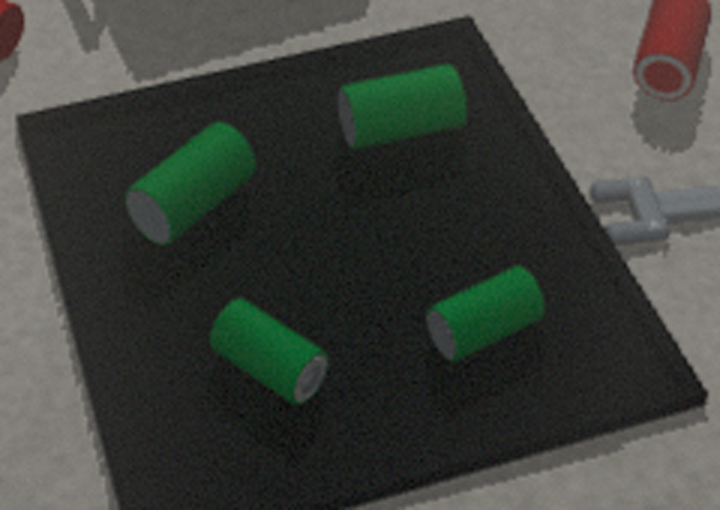

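```bash
python3 - <<'E'
from h import *
from scipy.optimize import least_squares
t=cv2.imread("pics/top0.png");s=cv2.imread("pics/side0.png")
obs=[("top",(195,240.4),(66,178,52)),("top",(201.2,302.4),(-78,178,52)),("top",(323.6,224.5),(62,-122.5,77)),("top",(332,284.8),(-76,-122.5,77)),
("side",(230.5,202),(-78,178,52)),("side",(277.5,264.5),(-76,-122.5,77)),("side",(350,247),(62,-122.5,77)),("side",(278.5,297.5),(-78,-120,0))]
def X(p,c): 
    th=p[2];c=np.array(c)/1000; return np.array([p[0]+np.cos(th)*c[0]-np.sin(th)*c[1],p[1]+np.sin(th)*c[0]+np.cos(th)*c[1],c[2]])
f=lambda p:np.concatenate([proj(n,X(p,c))[0]-uv for n,uv,c in obs])
r=least_squares(f,[.36,.1,.05]);print(r.x,np.degrees(r.x[2]));print(f(r.x).reshape(-1,2).round(1))
print("switch",tri((209,289.6),(243.6,192.4)))
# handle ends
print("handle",tri(((345/5+185),(400/5+210)),(220+145/5,180+105/5)),tri(((568/5+185),(368/5+210)),(220+232/5,180+222/5)))
print("handle model",X(r.x,(-68.2,45,112)),X(r.x,(-68.2,-45,112)))
for n,im in(("top",t),("side",s)):
    hsv=cv2.cvtColor(im,cv2.COLOR_BGR2HSV); m=cv2.inRange(hsv,(45,100,40),(80,255,255))
    for c in cv2.findContours(m,0,1)[0]:
        if cv2.contourArea(c)<50: continue
        (cx,cy),wh,a=cv2.minAreaRect(c); z=.0185 if max(wh)>(23 if n=="top" else 38) else .015
        b=cv2.boxPoints(((cx,cy),wh,a)); e=[(b[0]+b[1])/2,(b[2]+b[3])/2] if np.linalg.norm(b[0]-b[1])<np.linalg.norm(b[1]-b[2]) else [(b[1]+b[2])/2,(b[3]+b[0])/2]
        W=plane(n,np.array(e),z); d=W[1]-W[0]
        print(n,(round(cx,1),round(cy,1)),np.round(wh,1),z,plane(n,(cx,cy),z)[0].round(4),np.degrees(np.arctan2(d[1],d[0])).round(1),np.linalg.norm(d).round(4))
crop(s,260,325,400,450,5,"b.png")
E
```

```text
[0.53645339 0.1040241  0.12359618] 7.081539591954052
[[-1.1 -0.6]
 [-0.8 -0.1]
 [ 0.7 -1.1]
 [ 0.2 -1. ]
 [-1.1 -1.5]
 [-0.8  0.3]
 [ 0.8 -0.5]
 [-0.9  2.9]]
switch [0.4649627  0.24760403 0.07855732]
handle [0.46140197 0.14438557 0.11262178] [0.4751291  0.04748102 0.11396643]
handle model [0.46322596 0.14027302 0.112     ] [0.47432132 0.05095956 0.112     ]
top (456.5, 291.1) [ 9.5 19.3] 0.015 [ 0.4614 -0.321   0.015 ] 124.1 0.0461
top (411.2, 296.3) [25.8 13.3] 0.0185 [ 0.4496 -0.2135  0.0185] -147.2 0.0597
top (457.3, 249.7) [19.4  9. ] 0.015 [ 0.5594 -0.3261  0.015 ] -167.8 0.046
top (401.0, 246.5) [25. 12.] 0.0185 [ 0.567  -0.1921  0.0185] 178.8 0.0595
side (313.1, 426.1) [39.1 21.2] 0.0185 [ 0.458  -0.3239  0.0185] -54.0 0.0563
side (387.5, 413.2) [20.3 36.9] 0.015 [ 0.5611 -0.329   0.015 ] -166.4 0.0547
side (289.3, 369.5) [23.4 44.1] 0.0185 [ 0.4515 -0.2137  0.0185] -148.1 0.0729
side (359.2, 344.7) [21.9 41.1] 0.0185 [ 0.5671 -0.1929  0.0185] -179.6 0.0657
```

View pics/b.png

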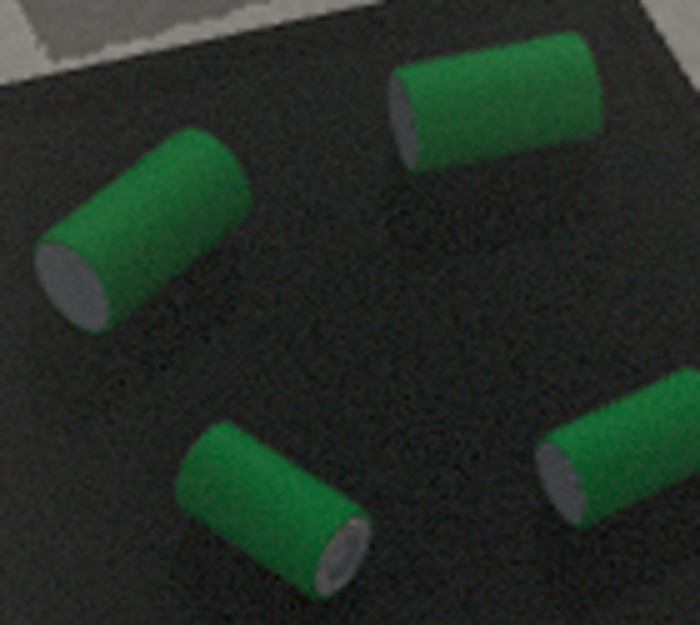

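```bash
cat > plan.py <<'E'
from h import *
import json,os
from scipy.spatial.transform import Rotation as Ro
C0=np.array([.53645,.10402]);TH=np.radians(7.08)
def ch(x,y,z):
    c,s=np.cos(TH),np.sin(TH); x,y=x/1000,y/1000
    return np.array([C0[0]+c*x-s*y,C0[1]+s*x+c*y,z/1000])
def RR(psi,b=0):
    p,b=np.radians([psi,b]);x=np.array([np.cos(b)*np.cos(p),np.cos(b)*np.sin(p),np.sin(b)]);y=np.array([np.sin(p),-np.cos(p),0]);return np.c_[x,y,np.cross(x,y)]
def cmd():
    if os.path.exists("cmd.json"): d=json.load(open("cmd.json"));return np.array(d[0]),np.array(d[1])
    return np.array([.219,-.504,.193]),RR(23.48)
def plan(w):
    """w: list of (pos,psi,beta,finger,nrows,interp)"""
    p0,R0=cmd(); rows=[];pp,RP=p0,R0
    for pos,psi,b,f,n,it in w:
        pos=np.array(pos);R=RR(psi,b);dr=(Ro.from_matrix(RP.T@R)).as_rotvec()
        for i in range(1,n+1):
            a=i/n if it else 1
            q=pp+a*(pos-pp);Q=RP@Ro.from_rotvec(a*dr).as_matrix()
            rows.append(np.r_[R0.T@(q-p0)/.75,Ro.from_matrix(R0.T@Q).as_rotvec()/np.pi,f].round(4)+0)
        pp,RP=pos,R
    assert len(rows)<=12,len(rows)
    print(",\n".join(",".join(f"{v:g}" for v in r) for r in rows))
    l=rows[-1];json.dump([(p0+R0@l[:3]*.75).tolist(),(R0@Ro.from_rotvec(l[3:6]*np.pi).as_matrix()).tolist()],open("cmd.json","w"))
def st():
    o=env.observe();p,R=cmd();print("t",o["time_s"],"pos",o["position"].round(4),"err mm",((o["position"]-p)*1000).round(1),"ang",np.degrees(Ro.from_matrix(R.T@o["tool_rot"]).magnitude()).round(2),"F",o["ft_force"].round(1),"g",round(o["grip_width"],4),"q",o["q"].round(0))
E
python3 - <<'E'
from plan import *
print(ch(-68.2,0,112))
plan([((.40,-.3,.30),60,0,-1,10,0),((.47,.0957,.22),97.08,0,-.5,2,0)])
E
```

```text
[0.46877002 0.095614   0.112     ]
0.3297,-0.1533,-0.1427,0,0,-0.2029,-1,
0.3297,-0.1533,-0.1427,0,0,-0.2029,-1,
0.3297,-0.1533,-0.1427,0,0,-0.2029,-1,
0.3297,-0.1533,-0.1427,0,0,-0.2029,-1,
0.3297,-0.1533,-0.1427,0,0,-0.2029,-1,
0.3297,-0.1533,-0.1427,0,0,-0.2029,-1,
0.3297,-0.1533,-0.1427,0,0,-0.2029,-1,
0.3297,-0.1533,-0.1427,0,0,-0.2029,-1,
0.3297,-0.1533,-0.1427,0,0,-0.2029,-1,
0.3297,-0.1533,-0.1427,0,0,-0.2029,-1,
0.6255,-0.6001,-0.036,0,0,-0.4089,-0.5,
0.6255,-0.6001,-0.036,0,0,-0.4089,-0.5
```

```bash
rm cmd.json; python3 - <<'E'
from plan import *
plan([((.40,-.3,.30),60,0,-1,9,0)])
E
```

```text
0.3297,-0.1533,-0.1427,0,0,-0.2029,-1,
0.3297,-0.1533,-0.1427,0,0,-0.2029,-1,
0.3297,-0.1533,-0.1427,0,0,-0.2029,-1,
0.3297,-0.1533,-0.1427,0,0,-0.2029,-1,
0.3297,-0.1533,-0.1427,0,0,-0.2029,-1,
0.3297,-0.1533,-0.1427,0,0,-0.2029,-1,
0.3297,-0.1533,-0.1427,0,0,-0.2029,-1,
0.3297,-0.1533,-0.1427,0,0,-0.2029,-1,
0.3297,-0.1533,-0.1427,0,0,-0.2029,-1
```

jog_arm --deltas '[0.3297,-0.1533,-0.1427,0,0,-0.2029,-1,0.3297,-0.1533,-0.1427,0,0,-0.2029,-1,0.3297,-0.1533,-0.1427,0,0,-0.2029,-1,0.3297,-0.1533,-0.1427,0,0,-0.2029,-1,0.3297,-0.1533,-0.1427,0,0,-0.2029,-1,0.3297,-0.1533,-0.1427,0,0,-0.2029,-1,0.3297,-0.1533,-0.1427,0,0,-0.2029,-1,0.3297,-0.1533,-0.1427,0,0,-0.2029,-1,0.3297,-0.1533,-0.1427,0,0,-0.2029,-1]' --grip_force 30

```text
time_s: 0.85
position: [0.4012, -0.2992, 0.3005]
tool_rot: [[0.497, 0.868, 0.001], [0.868, -0.497, -0.001], [-0.001, 0.001, -1.0]]
ft_force: [-0.4, -0.3, 0.4]
grip_width: 0.0852
```

```bash
python3 - <<'E'
from plan import *
st()
plan([((.4688,.0956,.22),97.08,0,-.4,12,0)])
E
```

```text
t 0.85 pos [ 0.4012 -0.2992  0.3005] err mm [1.2 0.9 0.5] ang 0.22 F [-0.4 -0.3  0.4] g 0.0852 q [-50.  13.  69.  -0.  97. -20.]
0.5027,-0.1843,0.1067,0,0,-0.206,-0.4,
0.5027,-0.1843,0.1067,0,0,-0.206,-0.4,
0.5027,-0.1843,0.1067,0,0,-0.206,-0.4,
0.5027,-0.1843,0.1067,0,0,-0.206,-0.4,
0.5027,-0.1843,0.1067,0,0,-0.206,-0.4,
0.5027,-0.1843,0.1067,0,0,-0.206,-0.4,
0.5027,-0.1843,0.1067,0,0,-0.206,-0.4,
0.5027,-0.1843,0.1067,0,0,-0.206,-0.4,
0.5027,-0.1843,0.1067,0,0,-0.206,-0.4,
0.5027,-0.1843,0.1067,0,0,-0.206,-0.4,
0.5027,-0.1843,0.1067,0,0,-0.206,-0.4,
0.5027,-0.1843,0.1067,0,0,-0.206,-0.4
```

jog_arm --deltas '[0.5027,-0.1843,0.1067,0,0,-0.206,-0.4,0.5027,-0.1843,0.1067,0,0,-0.206,-0.4,0.5027,-0.1843,0.1067,0,0,-0.206,-0.4,0.5027,-0.1843,0.1067,0,0,-0.206,-0.4,0.5027,-0.1843,0.1067,0,0,-0.206,-0.4,0.5027,-0.1843,0.1067,0,0,-0.206,-0.4,0.5027,-0.1843,0.1067,0,0,-0.206,-0.4,0.5027,-0.1843,0.1067,0,0,-0.206,-0.4,0.5027,-0.1843,0.1067,0,0,-0.206,-0.4,0.5027,-0.1843,0.1067,0,0,-0.206,-0.4,0.5027,-0.1843,0.1067,0,0,-0.206,-0.4,0.5027,-0.1843,0.1067,0,0,-0.206,-0.4]'

```text
time_s: 1.85
position: [0.4685, 0.0953, 0.2187]
tool_rot: [[-0.125, 0.992, -0.003], [0.992, 0.125, -0.0], [0.0, -0.003, -1.0]]
ft_force: [0.2, -1.4, 0.5]
grip_width: 0.0598
```

```bash
sed -i 's/    print(",\\n".join(",".join(f"{v:g}" for v in r) for r in rows))/    import itertools\n    for k,g in itertools.groupby(",".join(f"{v:g}" for v in r) for r in rows): print(len(list(g)),"x",k)/' plan.py; python3 - <<'E'
from plan import *
st()
plan([((.4688,.0956,.097),97.08,0,-.4,8,1)])
crop(grab("side"),180,120,340,260,5,"c.png")
E
```

```text
t 1.85 pos [0.4685 0.0953 0.2187] err mm [-0.2 -0.3 -1.3] ang 0.18 F [ 0.2 -1.4  0.5] g 0.0598 q [ -3.  14.  82.  -0.  84. -10.]
1 x 0,0,0.0205,0,0,0,-0.4
1 x 0,0,0.041,0,0,0,-0.4
1 x 0,0,0.0615,0,0,0,-0.4
1 x 0,0,0.082,0,0,0,-0.4
1 x 0,0,0.1025,0,0,0,-0.4
1 x 0,0,0.123,0,0,0,-0.4
1 x 0,0,0.1435,0,0,0,-0.4
1 x 0,0,0.164,0,0,0,-0.4
```

View pics/c.png

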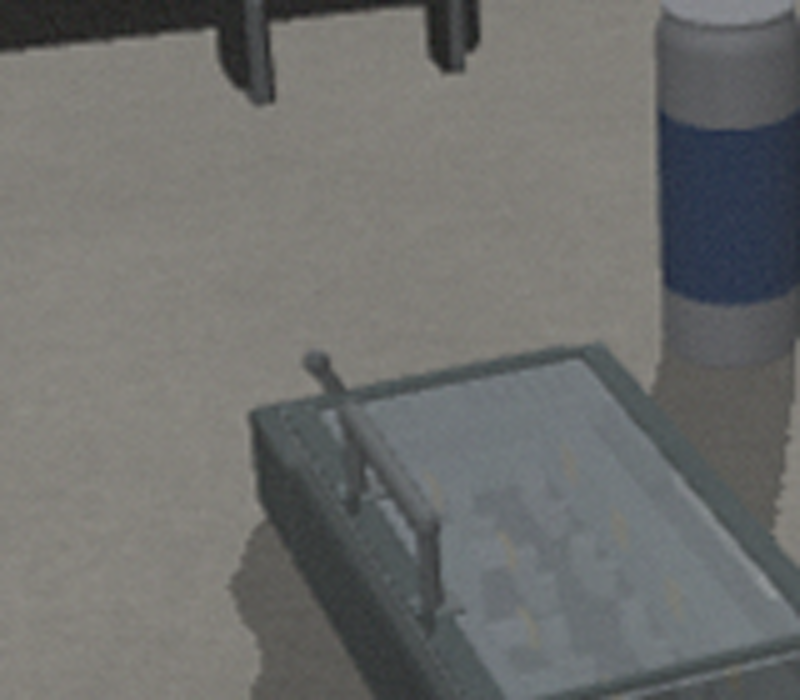

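jog_arm --deltas '[0,0,0.04,0,0,0,-0.4,0,0,0.08,0,0,0,-0.4,0,0,0.12,0,0,0,-0.4,0,0,0.164,0,0,0,-0.4,0,0,0.164,0,0,0,-0.4,0,0,0.164,0,0,0,1,0,0,0.164,0,0,0,1,0,0,0.164,0,0,0,1,0,0,0.164,0,0,0,1,0,0,0.164,0,0,0,1,0,0,0.164,0,0,0,1,0,0,0.164,0,0,0,1]' --grip_force 25

```text
time_s: 2.9
position: [0.4691, 0.0952, 0.0973]
tool_rot: [[-0.123, 0.992, 0.001], [0.992, 0.123, -0.0], [-0.0, 0.001, -1.0]]
ft_force: [-0.5, -0.0, 0.0]
grip_width: 0.0002
```

```bash
python3 - <<'E'
from plan import *
st()
R=141;w=[]
for d in (8,16,24,32,40,48,56,63,70,77,84,90):
    a=np.radians(22.5+d); w.append((ch(62-R*np.cos(a),0,58+R*np.sin(a)-15),97.08,0,1,1,0))
plan(w)
E
```

```text
t 2.9 pos [0.4691 0.0952 0.0973] err mm [ 0.3 -0.4  0.3] ang 0.04 F [-0.5 -0.   0. ] g 0.0002 q [ -3.  20.  94.  -0.  65. -10.]
1 x 0,0.0116,-0.0234,0,0,0,1
1 x 0,0.0265,-0.045,0,0,0,1
1 x 0,0.0442,-0.0644,0,0,0,1
1 x 0,0.0644,-0.0811,0,0,0,1
1 x 0,0.0868,-0.0948,0,0,0,1
1 x 0,0.1108,-0.1052,0,0,0,1
1 x 0,0.1361,-0.1122,0,0,0,1
1 x 0,0.1588,-0.1154,0,0,0,1
1 x 0,0.1818,-0.1158,0,0,0,1
1 x 0,0.2046,-0.1134,0,0,0,1
1 x 0,0.227,-0.1083,0,0,0,1
1 x 0,0.2455,-0.1017,0,0,0,1
```

```bash
python3 - <<'E'
from plan import *
p,R=cmd()
json.dump([[.4688,.0956,.097],RR(97.08).tolist()],open("cmd.json","w"))
a=grab("side")[120:260,180:340];b=grab("top")[210:320,190:330]
cv2.imwrite("pics/d.png",np.hstack([cv2.resize(a,(400,350)),cv2.resize(b,(400,350))]))
crop(grab("side"),200,170,300,250,8,"d2.png")
E
```

```text
(no output)
```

View pics/d2.png

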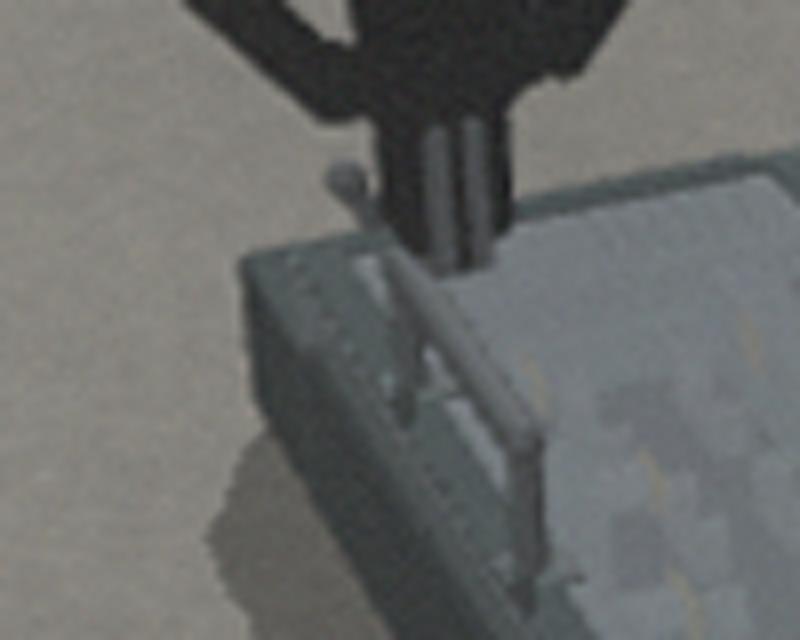

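View pics/d.png

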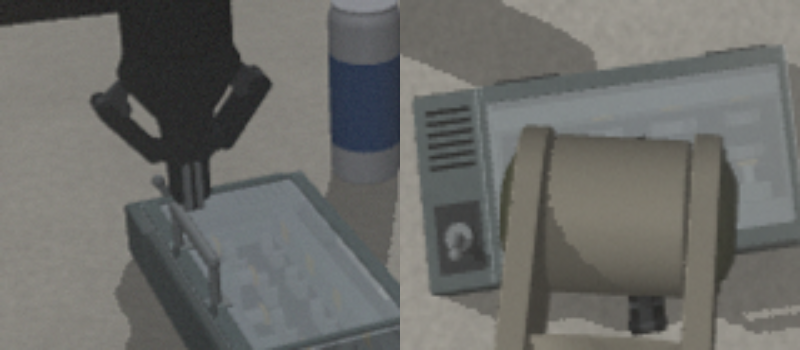

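```bash
python3 - <<'E'
from plan import *
print(proj("side",[.469,.0955,.097]),proj("side",[.4688,.0956,.112]),proj("top",[.469,.0955,.097]))
print(proj("side",[ch(-68.2,45,112),ch(-68.2,-45,112)]),proj("top",[ch(-68.2,45,112),ch(-68.2,-45,112)]))
E
```

```text
[[258.26329834 220.09126234]] [[257.56114367 212.97192135]] [[276.96519052 286.71205426]]
[[250.25324571 202.16654454]
 [265.32710609 224.50605141]] [[255.94144388 289.07230036]
 [297.05283269 283.79136076]]
```

```bash
python3 - <<'E'
from plan import *
for z in (.2187,.23,.24): print(proj("side",[.4685,.0953,z]))
for y in(.10,.12,.14,.16): print(y, proj("side",[.469,y,.097]))
for z in(.12,.13,.14): print(z, proj("side",[.469,.0955,z]))
crop(grab("side"),140,60,340,230,4,"e.png")
E
```

```text
[[252.99893269 159.28690388]]
[[252.50076192 153.23834297]]
[[252.05495571 147.8255686 ]]
0.1 [[257.80989765 218.91027428]]
0.12 [[255.83133079 213.75663441]]
0.14 [[253.91049603 208.75337132]]
0.16 [[252.0449029  203.89399793]]
0.12 [[257.36481958 209.14687525]]
0.13 [[256.96775883 204.31027051]]
0.14 [[256.5667248  199.42526731]]
```

View pics/e.png

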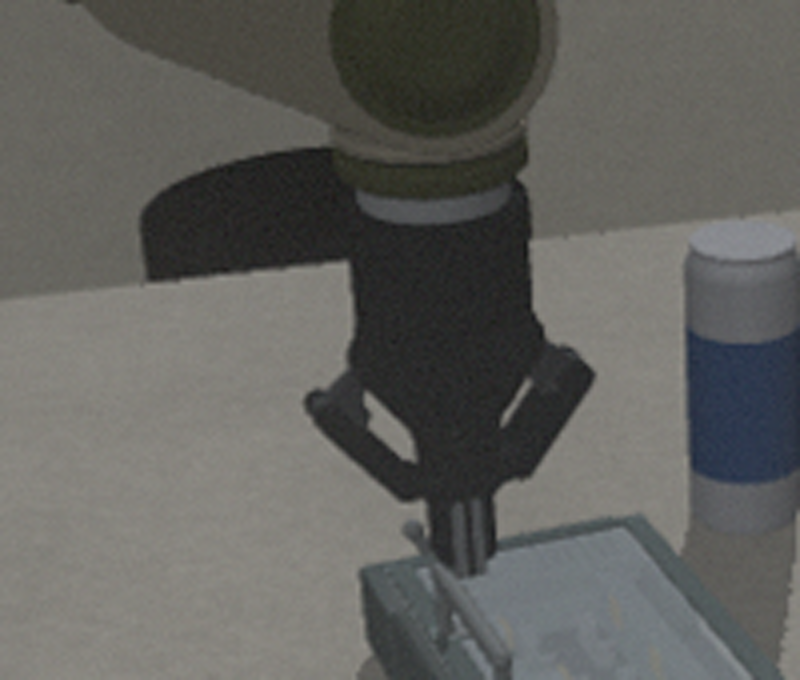

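```bash
python3 - <<'E'
from plan import *
plan([((.4688,.0956,.20),97.08,0,1,4,0),((.42,-.06,.20),7,0,1,8,0)])
E
```

```text
4 x 0,0,-0.1373,0,0,0,1
8 x -0.1979,-0.0901,-0.1373,0,0,0.5004,1
```

```bash
python3 - <<'E'
from plan import *
json.dump([[.4688,.0956,.097],RR(97.08).tolist()],open("cmd.json","w"))
plan([((.4688,.0956,.20),97.08,0,1,4,0)])
plan([((.42,-.1,.20),12,0,1,12,0)])
E
```

```text
4 x 0,0,-0.1373,0,0,0,1
12 x -0.2508,-0.0967,0,0,0,0.4727,1
```

jog_arm --deltas '[0,0,-0.1373,0,0,0,1,0,0,-0.1373,0,0,0,1,0,0,-0.1373,0,0,0,1,0,0,-0.1373,0,0,0,1]'

```text
time_s: 3.43
position: [0.4709, 0.0952, 0.2044]
tool_rot: [[-0.124, 0.992, 0.009], [0.992, 0.124, -0.0], [-0.002, 0.009, -1.0]]
ft_force: [-0.1, -0.2, -0.0]
grip_width: -0.0
```

jog_arm --deltas '[-0.2508,-0.0967,0,0,0,0.4727,1,-0.2508,-0.0967,0,0,0,0.4727,1,-0.2508,-0.0967,0,0,0,0.4727,1,-0.2508,-0.0967,0,0,0,0.4727,1,-0.2508,-0.0967,0,0,0,0.4727,1,-0.2508,-0.0967,0,0,0,0.4727,1,-0.2508,-0.0967,0,0,0,0.4727,1,-0.2508,-0.0967,0,0,0,0.4727,1,-0.2508,-0.0967,0,0,0,0.4727,1,-0.2508,-0.0967,0,0,0,0.4727,1,-0.2508,-0.0967,0,0,0,0.4727,1,-0.2508,-0.0967,0,0,0,0.4727,1]'

```text
time_s: 4.43
position: [0.4198, -0.1003, 0.199]
tool_rot: [[0.979, 0.202, -0.001], [0.202, -0.979, 0.001], [-0.001, -0.001, -1.0]]
ft_force: [-0.7, -1.3, -0.2]
grip_width: -0.0001
```

```bash
python3 - <<'E'
from plan import *
st(); o=env.observe()["position"]
a=grab("side");b=grab("top")
for n,i in(("side",a),("top",b)):
    for dz,c in((0,(0,0,255)),(.033,(0,255,255))):
        u=proj(n,o+[0,0,dz])[0];print(n,u.round(1)); cv2.circle(i,tuple(int(v) for v in u.round()),1,c,-1)
cv2.imwrite("pics/f1.png",np.hstack([cv2.resize(a[120:320,140:340],(400,400)),cv2.resize(b[180:380,200:400],(400,400))]))
E
```

```text
t 4.4333 pos [ 0.4198 -0.1003  0.199 ] err mm [-0.2 -0.3 -0.9] ang 0.37 F [-0.7 -1.3 -0.2] g -0.0001 q [-29.  10.  91.   0.  80.  49.]
side [244.9 229.6]
side [242.9 209.8]
top [370.7 307.7]
top [372.4 307.4]
```

View pics/f1.png

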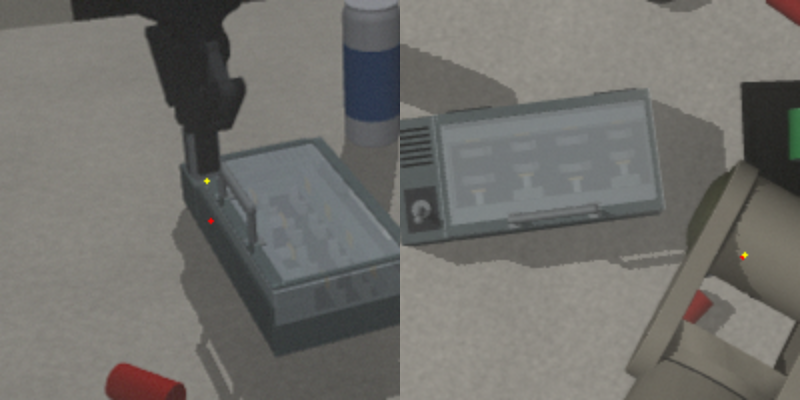

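```bash
python3 - <<'E'
from plan import *
plan([((.52,-.12,.22),12,45,1,10,0)])
E
```

```text
10 x 0.1249,0.0538,-0.0267,0,0.25,0,1
```

jog_arm --deltas '[0.1249,0.0538,-0.0267,0,0.25,0,1,0.1249,0.0538,-0.0267,0,0.25,0,1,0.1249,0.0538,-0.0267,0,0.25,0,1,0.1249,0.0538,-0.0267,0,0.25,0,1,0.1249,0.0538,-0.0267,0,0.25,0,1,0.1249,0.0538,-0.0267,0,0.25,0,1,0.1249,0.0538,-0.0267,0,0.25,0,1,0.1249,0.0538,-0.0267,0,0.25,0,1,0.1249,0.0538,-0.0267,0,0.25,0,1,0.1249,0.0538,-0.0267,0,0.25,0,1]'

```text
time_s: 5.37
position: [0.5206, -0.1207, 0.2203]
tool_rot: [[0.692, 0.209, 0.691], [0.149, -0.978, 0.147], [0.706, 0.002, -0.708]]
ft_force: [1.1, -0.5, 1.1]
grip_width: 0.0002
```

```bash
python3 - <<'E'
from plan import *
st(); o=env.observe();p=o["position"];z=o["tool_rot"][:,2]
a=grab("side");b=grab("top")
for n,i in(("side",a),("top",b)):
    for d,c in((0,(0,0,255)),(-.035,(0,255,255))):
        u=proj(n,p+z*d)[0];print(n,u.round(1)); cv2.circle(i,tuple(int(v) for v in u.round()),1,c,-1)
    u=proj(n,p)[0].astype(int); x0,y0=u-60; print(n,x0,y0); crop(i,x0,y0,x0+120,y0+120,5,"g_"+n+".png")
E
```

```text
t 5.3667 pos [ 0.5206 -0.1207  0.2203] err mm [ 0.5 -0.7  0.3] ang 0.15 F [ 1.1 -0.5  1.1] g 0.0002 q [-47.   6. 108.  50.  52.   4.]
side [315.2 213.4]
side [299.2 202.4]
side 255 153
top [381.1 257.1]
top [385.4 268. ]
top 321 197
```

View pics/g_side.png

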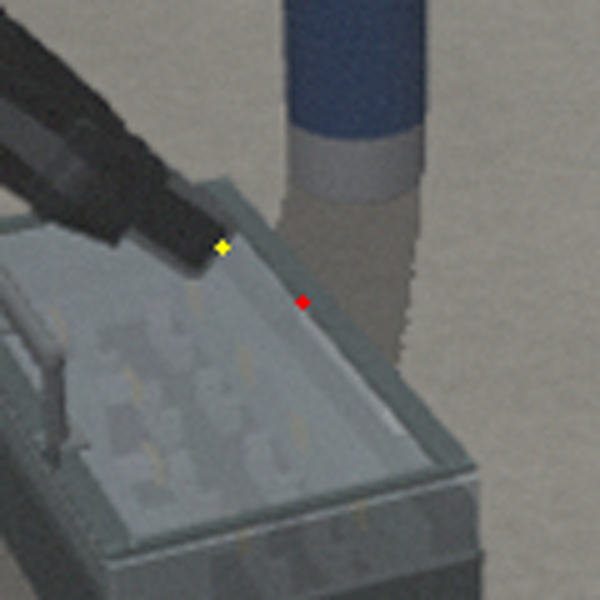

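View pics/g_top.png

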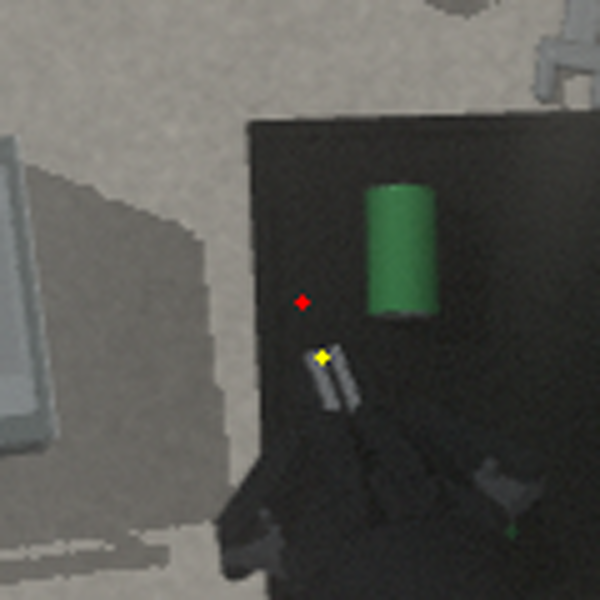

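```bash
python3 - <<'E'
from plan import *
o=env.observe()
X=tri((385.6,267.2),(297.8,203.8));print(X,((X-o["position"])@o["tool_rot"]*1000).round(1), proj("top",X),proj("side",X))
E
```

```text
[ 0.49622241 -0.12612262  0.24325672] [ -1.7   0.5 -34. ] [[385.44182045 268.1949806 ]] [[299.19260926 203.57430127]]
```

```bash
python3 - <<'E'
s=open("plan.py").read()
s=s.replace("pos=np.array(pos);R=RR(psi,b);","R=RR(psi,b);pos=np.array(pos)+.035*R[:,2];")
s=s.replace('"pos",o["position"].round(4)','"tip",(o["position"]-.035*o["tool_rot"][:,2]).round(4)')
open("plan.py","w").write(s)
E
python3 - <<'E'
from plan import *
plan([((.48,.03,.22),70,0,-.4,12,0)])
plan([((.4688,.0956,.17),97.08,0,-.4,7,0)])
E
```

```text
12 x -0.0405,-0.2067,0.0255,0.1263,-0.2278,-0.3049,-0.4
7 x 0.0771,-0.044,0.0667,0,0,-0.1505,-0.4
```

jog_arm --deltas '[-0.0405,-0.2067,0.0255,0.1263,-0.2278,-0.3049,-0.4,-0.0405,-0.2067,0.0255,0.1263,-0.2278,-0.3049,-0.4,-0.0405,-0.2067,0.0255,0.1263,-0.2278,-0.3049,-0.4,-0.0405,-0.2067,0.0255,0.1263,-0.2278,-0.3049,-0.4,-0.0405,-0.2067,0.0255,0.1263,-0.2278,-0.3049,-0.4,-0.0405,-0.2067,0.0255,0.1263,-0.2278,-0.3049,-0.4,-0.0405,-0.2067,0.0255,0.1263,-0.2278,-0.3049,-0.4,-0.0405,-0.2067,0.0255,0.1263,-0.2278,-0.3049,-0.4,-0.0405,-0.2067,0.0255,0.1263,-0.2278,-0.3049,-0.4,-0.0405,-0.2067,0.0255,0.1263,-0.2278,-0.3049,-0.4,-0.0405,-0.2067,0.0255,0.1263,-0.2278,-0.3049,-0.4,-0.0405,-0.2067,0.0255,0.1263,-0.2278,-0.3049,-0.4]'

```text
time_s: 6.47
position: [0.4809, 0.0305, 0.1848]
tool_rot: [[0.342, 0.94, 0.001], [0.94, -0.342, 0.0], [0.001, 0.001, -1.0]]
ft_force: [0.0, -0.2, 0.5]
grip_width: 0.0599
```

jog_arm --deltas '[0.0771,-0.044,0.0667,0,0,-0.1505,-0.4,0.0771,-0.044,0.0667,0,0,-0.1505,-0.4,0.0771,-0.044,0.0667,0,0,-0.1505,-0.4,0.0771,-0.044,0.0667,0,0,-0.1505,-0.4,0.0771,-0.044,0.0667,0,0,-0.1505,-0.4,0.0771,-0.044,0.0667,0,0,-0.1505,-0.4,0.0771,-0.044,0.0667,0,0,-0.1505,-0.4]'

```text
time_s: 7.05
position: [0.469, 0.0948, 0.1353]
tool_rot: [[-0.119, 0.993, 0.001], [0.993, 0.119, 0.0], [0.0, 0.001, -1.0]]
ft_force: [-1.3, 0.4, -0.1]
grip_width: 0.0597
```

```bash
python3 - <<'E'
from plan import *
st()
plan([((.4688,.0956,.098),97.08,0,-.4,6,1),((.4688,.0956,.098),97.08,0,1,6,0)])
E
```

```text
t 7.05 tip [0.4689 0.0948 0.1703] err mm [ 0.2 -0.8  0.3] ang 0.28 F [-1.3  0.4 -0.1] g 0.0597 q [ -3.  18.  91.   0.  71. -10.]
1 x 0,0,0.016,0,0,0,-0.4
1 x 0,0,0.032,0,0,0,-0.4
1 x 0,0,0.048,0,0,0,-0.4
1 x 0,0,0.064,0,0,0,-0.4
1 x 0,0,0.08,0,0,0,-0.4
1 x 0,0,0.096,0,0,0,-0.4
6 x 0,0,0.096,0,0,0,1
```

jog_arm --deltas '[0,0,0.016,0,0,0,-0.4,0,0,0.032,0,0,0,-0.4,0,0,0.048,0,0,0,-0.4,0,0,0.064,0,0,0,-0.4,0,0,0.08,0,0,0,-0.4,0,0,0.096,0,0,0,-0.4,0,0,0.096,0,0,0,1,0,0,0.096,0,0,0,1,0,0,0.096,0,0,0,1,0,0,0.096,0,0,0,1,0,0,0.096,0,0,0,1,0,0,0.096,0,0,0,1]' --grip_force 25

```text
time_s: 8.05
position: [0.4694, 0.095, 0.0637]
tool_rot: [[-0.123, 0.992, 0.002], [0.992, 0.123, -0.0], [-0.0, 0.002, -1.0]]
ft_force: [-1.4, -0.6, 6.0]
grip_width: 0.0092
```

```bash
python3 - <<'E'
from plan import *
st()
crop(grab("side"),200,150,300,250,6,"h1.png")
E
```

```text
t 8.05 tip [0.4694 0.0951 0.0987] err mm [ 0.6 -0.6  0.7] ang 0.1 F [-1.4 -0.6  6. ] g 0.0092 q [ -3.  23.  97.  -0.  60. -10.]
```

View pics/h1.png

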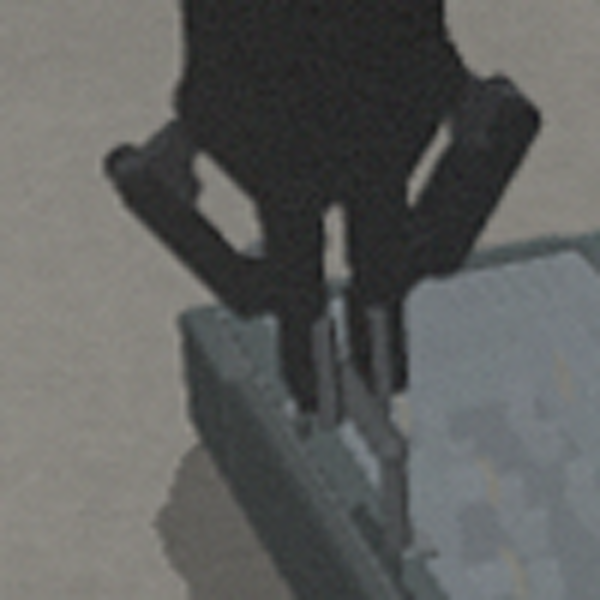

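```bash
python3 - <<'E'
from plan import *
R=141
for D in (range(5,61,5),range(65,106,5)):
    w=[]
    for d in D:
        a=np.radians(22.5+d); w.append((ch(62-R*np.cos(a),0,58+R*np.sin(a)-14),97.08,0,1,1,0))
    plan(w)
E
```

```text
1 x 0,0.0068,-0.0148,0,0,0,1
1 x 0,0.015,-0.029,0,0,0,1
1 x 0,0.0244,-0.0425,0,0,0,1
1 x 0,0.0349,-0.055,0,0,0,1
1 x 0,0.0465,-0.0666,0,0,0,1
1 x 0,0.0591,-0.0772,0,0,0,1
1 x 0,0.0725,-0.0866,0,0,0,1
1 x 0,0.0867,-0.0948,0,0,0,1
1 x 0,0.1016,-0.1017,0,0,0,1
1 x 0,0.117,-0.1073,0,0,0,1
1 x 0,0.1329,-0.1116,0,0,0,1
1 x 0,0.149,-0.1144,0,0,0,1
1 x 0,0.0163,-0.0014,0,0,0,1
1 x 0,0.0327,-0.0014,0,0,0,1
1 x 0,0.0491,0,0,0,0,1
1 x 0,0.0652,0.0029,0,0,0,1
1 x 0,0.0811,0.0071,0,0,0,1
1 x 0,0.0965,0.0127,0,0,0,1
1 x 0,0.1114,0.0196,0,0,0,1
1 x 0,0.1256,0.0279,0,0,0,1
1 x 0,0.139,0.0373,0,0,0,1
```

jog_arm --deltas '[0,0.0068,-0.0148,0,0,0,1,0,0.015,-0.029,0,0,0,1,0,0.0244,-0.0425,0,0,0,1,0,0.0349,-0.055,0,0,0,1,0,0.0465,-0.0666,0,0,0,1,0,0.0591,-0.0772,0,0,0,1,0,0.0725,-0.0866,0,0,0,1,0,0.0867,-0.0948,0,0,0,1,0,0.1016,-0.1017,0,0,0,1,0,0.117,-0.1073,0,0,0,1,0,0.1329,-0.1116,0,0,0,1,0,0.149,-0.1144,0,0,0,1]'

```text
time_s: 9.1
position: [0.5797, 0.109, 0.1494]
tool_rot: [[-0.123, 0.992, -0.001], [0.992, 0.123, -0.0], [0.0, -0.001, -1.0]]
ft_force: [-3.4, -0.6, 7.8]
grip_width: 0.0085
```

```bash
python3 - <<'E'
from plan import *
o=env.observe();print(o["position"],o["ft_force"],o["grip_width"])
crop(grab("side"),200,100,360,260,4,"h2.png")
E
```

```text
[0.57974419 0.10900257 0.14940531] [-3.44718271 -0.55393237  7.83016352] 0.00854386620024272
```

View pics/h2.png

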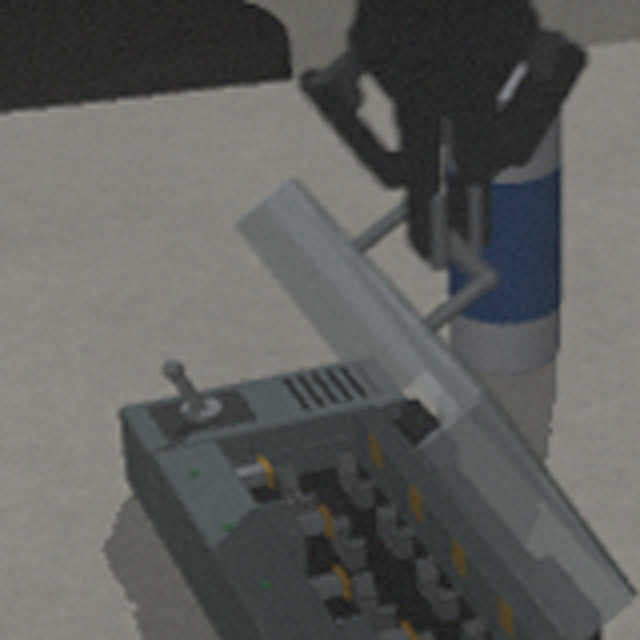

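jog_arm --deltas '[0,0.0163,-0.0014,0,0,0,1,0,0.0327,-0.0014,0,0,0,1,0,0.0491,0,0,0,0,1,0,0.0652,0.0029,0,0,0,1,0,0.0811,0.0071,0,0,0,1,0,0.0965,0.0127,0,0,0,1,0,0.1114,0.0196,0,0,0,1,0,0.1256,0.0279,0,0,0,1,0,0.139,0.0373,0,0,0,1]'

```text
time_s: 9.9
position: [0.6832, 0.122, 0.1204]
tool_rot: [[-0.123, 0.992, -0.001], [0.992, 0.123, 0.0], [0.0, -0.001, -1.0]]
ft_force: [-2.1, -0.2, 5.6]
grip_width: 0.0088
```

```bash
python3 - <<'E'
from plan import *
st()
p,R=cmd();p=p-.035*R[:,2]
plan([(p,97.08,0,.65,4,0),(p+[0,0,.06],97.08,0,.65,5,1)])
crop(grab("side"),200,100,360,260,4,"h3.png")
E
```

```text
t 9.9 tip [0.6832 0.122  0.1554] err mm [ 0.  -0.2 -0.4] ang 0.05 F [-2.1 -0.2  5.6] g 0.0088 q [ 0. 40. 55.  0. 86. -7.]
4 x 0,0,0,0,0,0,0.65
1 x 0,0,-0.016,0,0,0,0.65
1 x 0,0,-0.032,0,0,0,0.65
1 x 0,0,-0.048,0,0,0,0.65
1 x 0,0,-0.064,0,0,0,0.65
1 x 0,0,-0.08,0,0,0,0.65
```

View pics/h3.png

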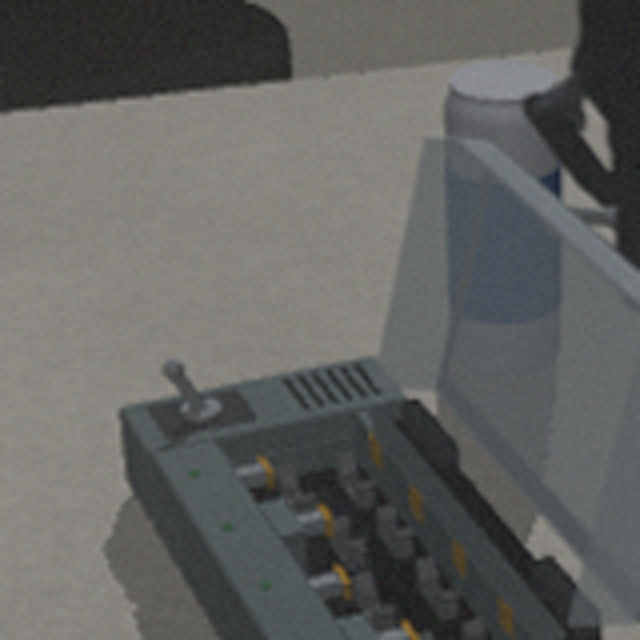

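jog_arm --deltas '[0,0,0,0,0,0,0.65,0,0,0,0,0,0,0.65,0,0,0,0,0,0,0.65,0,0,0,0,0,0,0.65,0,0,-0.016,0,0,0,0.65,0,0,-0.032,0,0,0,0.65,0,0,-0.048,0,0,0,0.65,0,0,-0.064,0,0,0,0.65,0,0,-0.08,0,0,0,0.65]'

```text
time_s: 10.7
position: [0.6831, 0.1218, 0.1816]
tool_rot: [[-0.123, 0.992, 0.001], [0.992, 0.123, 0.0], [0.0, 0.001, -1.0]]
ft_force: [-1.1, -0.2, -0.4]
grip_width: 0.0148
```

```bash
python3 - <<'E'
from plan import *
st()
plan([((.55,-.03,.26),60,0,-1,10,0)])
E
```

```text
t 10.7 tip [0.6831 0.1218 0.2166] err mm [-0.  -0.5  0.7] ang 0.02 F [-1.1 -0.2 -0.4] g 0.0148 q [ 0. 37. 49.  0. 94. -7.]
10 x -0.1795,-0.2012,-0.0589,0,0,0.206,-1
```

jog_arm --deltas '[0,0,-0.0589,0,0,0,0.65,-0.1795,-0.2012,-0.0589,0,0,0.206,-1,-0.1795,-0.2012,-0.0589,0,0,0.206,-1,-0.1795,-0.2012,-0.0589,0,0,0.206,-1,-0.1795,-0.2012,-0.0589,0,0,0.206,-1,-0.1795,-0.2012,-0.0589,0,0,0.206,-1,-0.1795,-0.2012,-0.0589,0,0,0.206,-1,-0.1795,-0.2012,-0.0589,0,0,0.206,-1,-0.1795,-0.2012,-0.0589,0,0,0.206,-1,-0.1795,-0.2012,-0.0589,0,0,0.206,-1]'

```text
time_s: 11.53
position: [0.5506, -0.0297, 0.2248]
tool_rot: [[0.498, 0.867, 0.0], [0.867, -0.498, 0.0], [0.0, 0.0, -1.0]]
ft_force: [0.2, 0.1, -0.1]
grip_width: 0.0853
```

```bash
cat > cells.py <<'E'
from plan import *
def cells(im,n="top"):
    hsv=cv2.cvtColor(im,cv2.COLOR_BGR2HSV); m=cv2.inRange(hsv,(45,100,30),(80,255,255)); out=[]
    for c in cv2.findContours(m,0,1)[0]:
        if cv2.contourArea(c)<60: continue
        (cx,cy),wh,a=cv2.minAreaRect(c); z=.0185 if max(wh)>22.5 else .015
        b=cv2.boxPoints(((cx,cy),wh,a)); e=[(b[0]+b[1])/2,(b[2]+b[3])/2] if np.linalg.norm(b[0]-b[1])<np.linalg.norm(b[1]-b[2]) else [(b[1]+b[2])/2,(b[3]+b[0])/2]
        W=plane(n,np.array(e),z); d=W[1]-W[0]; an=np.degrees(np.arctan2(d[1],d[0]));an=(an+90)%180-90
        print(n,(round(cx,1),round(cy,1)),np.round(wh,1),"D" if z>.016 else "C",plane(n,(cx,cy),z)[0].round(4),an.round(1),np.linalg.norm(d).round(4))
E
python3 - <<'E'
from cells import *
st()
t=grab("top");cells(t);s=grab("side")
cv2.imwrite("pics/i_t.png",t);cv2.imwrite("pics/i_s.png",s)
E
```

```text
t 11.5333 tip [ 0.5506 -0.0297  0.2598] err mm [ 0.6  0.2 -0.2] ang 0.13 F [ 0.2  0.1 -0.1] g 0.0853 q [-15.  21.  71.   0.  89.  14.]
top (456.6, 291.2) [ 9.9 19.3] C [ 0.4612 -0.3212  0.015 ] -55.4 0.046
top (411.2, 296.3) [25.8 13.3] D [ 0.4496 -0.2135  0.0185] 32.8 0.0597
top (457.1, 249.9) [19.6  8.5] C [ 0.559  -0.3256  0.015 ] 12.2 0.0465
top (401.0, 246.3) [24.8 13. ] D [ 0.5675 -0.192   0.0185] 1.2 0.0591
```

View pics/i_t.png

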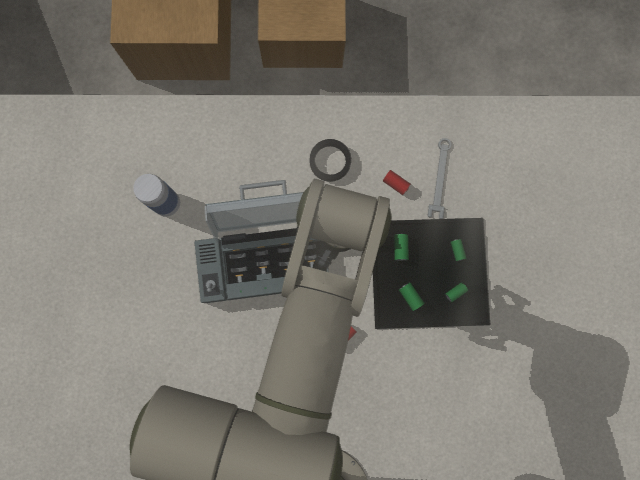

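View pics/i_s.png

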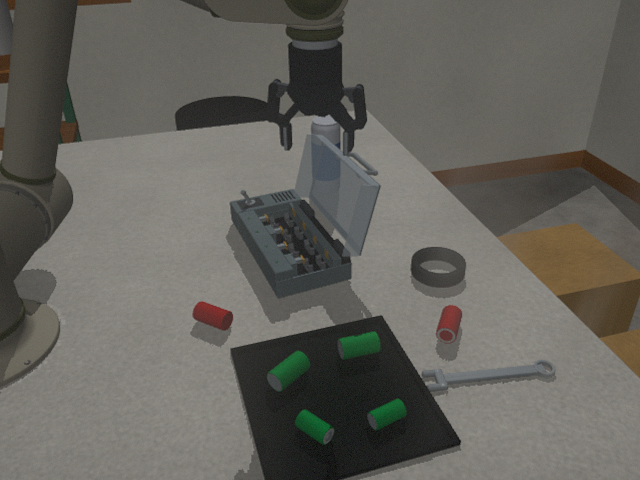

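```bash
python3 - <<'E'
from plan import *
plan([((.5678,-.192,.10),0,0,-.3,11,0)])
plan([((.5678,-.192,.010),0,0,-.3,6,1),((.5678,-.192,.010),0,0,1,6,0)])
E
```

```text
11 x -0.1753,0.1286,0.2133,0,-0.0001,0.3333,-0.3
1 x 0,0,0.02,0,0,0,-0.3
1 x 0,0,0.04,0,0,0,-0.3
1 x 0,0,0.06,0,0,0,-0.3
1 x 0,0,0.08,0,0,0,-0.3
1 x 0,0,0.1,0,0,0,-0.3
1 x 0,-0.0001,0.12,0,0,0,-0.3
6 x 0,-0.0001,0.12,0,0,0,1
```

jog_arm --deltas '[-0.1753,0.1286,0.2133,0,0,0.3333,-0.3,-0.1753,0.1286,0.2133,0,0,0.3333,-0.3,-0.1753,0.1286,0.2133,0,0,0.3333,-0.3,-0.1753,0.1286,0.2133,0,0,0.3333,-0.3,-0.1753,0.1286,0.2133,0,0,0.3333,-0.3,-0.1753,0.1286,0.2133,0,0,0.3333,-0.3,-0.1753,0.1286,0.2133,0,0,0.3333,-0.3,-0.1753,0.1286,0.2133,0,0,0.3333,-0.3,-0.1753,0.1286,0.2133,0,0,0.3333,-0.3,-0.1753,0.1286,0.2133,0,0,0.3333,-0.3,-0.1753,0.1286,0.2133,0,0,0.3333,-0.3]'

```text
time_s: 12.55
position: [0.5683, -0.192, 0.0646]
tool_rot: [[1.0, 0.003, -0.0], [0.003, -1.0, 0.0], [-0.0, -0.0, -1.0]]
ft_force: [0.3, -0.2, 0.1]
grip_width: 0.0558
```

```bash
python3 - <<'E'
from plan import *
st()
crop(grab("side"),290,220,440,370,5,"j1.png")
E
```

```text
t 12.55 tip [ 0.5683 -0.192   0.0996] err mm [ 0.5 -0.  89.6] ang 0.18 F [ 0.3 -0.2  0.1] g 0.0558 q [-30.  33.  77.   0.  70.  60.]
```

View pics/j1.png

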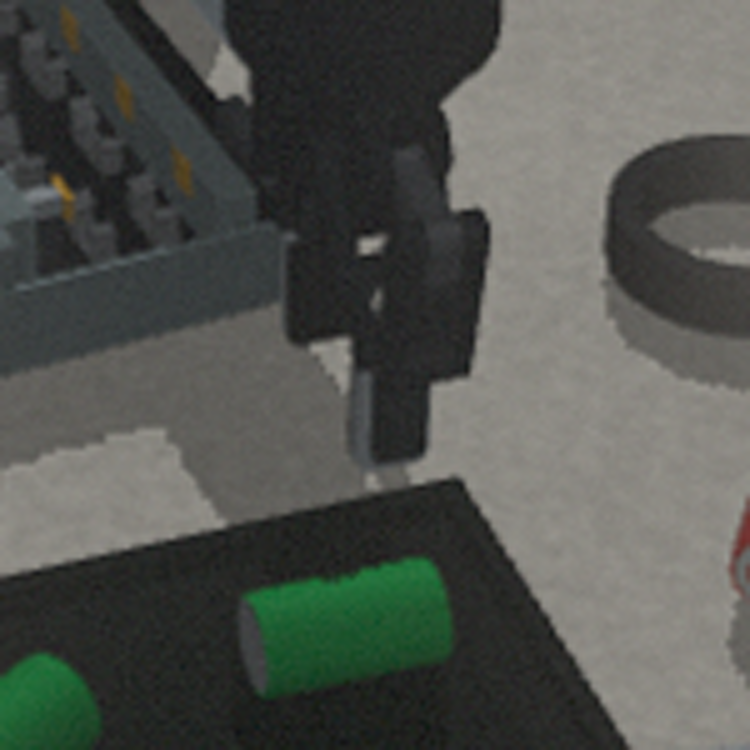

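jog_arm --deltas '[0,0,0.02,0,0,0,-0.3,0,0,0.04,0,0,0,-0.3,0,0,0.06,0,0,0,-0.3,0,0,0.08,0,0,0,-0.3,0,0,0.1,0,0,0,-0.3,0,-0.0001,0.12,0,0,0,-0.3,0,-0.0001,0.12,0,0,0,1,0,-0.0001,0.12,0,0,0,1,0,-0.0001,0.12,0,0,0,1,0,-0.0001,0.12,0,0,0,1,0,-0.0001,0.12,0,0,0,1,0,-0.0001,0.12,0,0,0,1]' --grip_force 60

```text
time_s: 13.6
position: [0.5682, -0.1925, -0.0245]
tool_rot: [[1.0, 0.0, 0.001], [0.0, -1.0, -0.0], [0.001, 0.0, -1.0]]
ft_force: [-0.6, 0.0, -1.5]
grip_width: 0.0307
```

```bash
python3 - <<'E'
from plan import *
st()
crop(grab("side"),290,250,440,400,5,"j2.png")
E
```

```text
t 13.6 tip [ 0.5682 -0.1925  0.0105] err mm [ 0.4 -0.5  0.5] ang 0.07 F [-0.6  0.  -1.5] g 0.0307 q [-30.  40.  82.   0.  58.  60.]
```

View pics/j2.png

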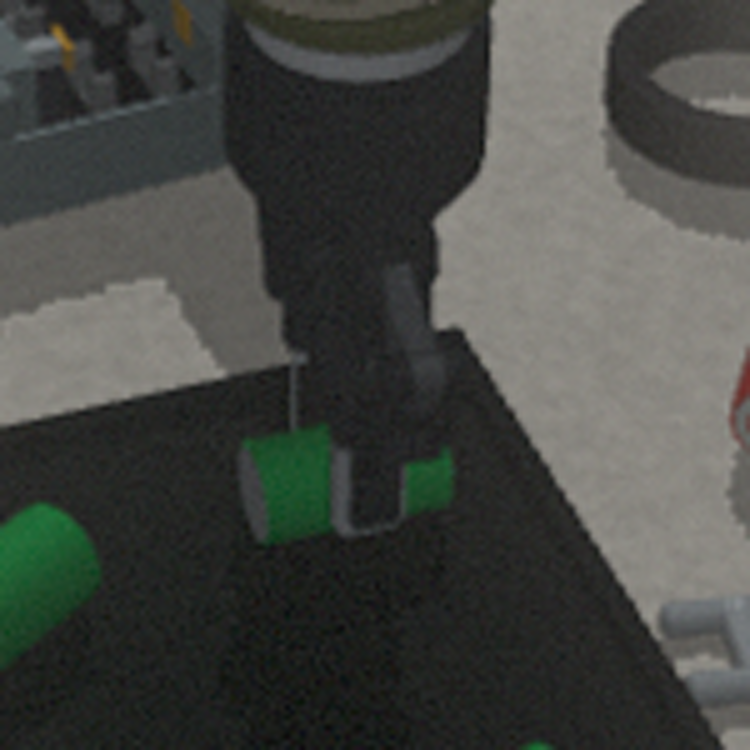

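```bash
python3 - <<'E'
from plan import *
# intersection with plane y=Y
def py(n,uv,Y):
    o,d=ray(n,uv);s=(Y-o[1])/d[0,1];return o+d[0]*s
for uv in((356,356.5),(364,356.5),(371,354)):
  for Y in(-.209,-.2165,-.223): print(uv,Y,py("side",uv,Y).round(4))
E
```

```text
(356, 356.5) -0.209 [ 0.5566 -0.209   0.0113]
(356, 356.5) -0.2165 [ 0.554  -0.2165  0.0189]
(356, 356.5) -0.223 [ 0.5517 -0.223   0.0254]
(364, 356.5) -0.209 [ 0.5696 -0.209   0.0078]
(364, 356.5) -0.2165 [ 0.5668 -0.2165  0.0153]
(364, 356.5) -0.223 [ 0.5644 -0.223   0.0219]
(371, 354) -0.209 [ 0.5809 -0.209   0.0099]
(371, 354) -0.2165 [ 0.578  -0.2165  0.0174]
(371, 354) -0.223 [ 0.5754 -0.223   0.024 ]
```

```bash
python3 - <<'E'
from plan import *
plan([((.5678,-.192,.13),0,0,1,6,1)])
# seat tips: above big1
print(ch(0,84,48),ch(0,-84,48))
E
```

```text
1 x 0,0,-0.0267,0,0,0,1
1 x 0,0,-0.0533,0,0,0,1
1 x 0,0,-0.08,0,0,0,1
1 x 0,0,-0.1067,0,0,0,1
1 x 0,0,-0.1334,0,0,0,1
1 x 0,0.0001,-0.16,0,0,0,1
[0.52609657 0.1873795  0.048     ] [0.54680343 0.0206605  0.048     ]
```

jog_arm --deltas '[0,0,-0.0267,0,0,0,1,0,0,-0.0533,0,0,0,1,0,0,-0.08,0,0,0,1,0,0,-0.1067,0,0,0,1,0,0,-0.1333,0,0,0,1,0,0,-0.16,0,0,0,1]'

```text
time_s: 14.15
position: [0.5678, -0.1923, 0.0961]
tool_rot: [[1.0, 0.0, 0.0], [0.0, -1.0, 0.0], [0.0, -0.0, -1.0]]
ft_force: [0.1, -0.1, -1.3]
grip_width: 0.0307
```

```bash
python3 - <<'E'
from plan import *
st()
crop(grab("side"),290,180,440,330,5,"j3.png")
E
```

```text
t 14.15 tip [ 0.5678 -0.1923  0.1311] err mm [-0.1 -0.3  1.1] ang 0.02 F [ 0.1 -0.1 -1.3] g 0.0307 q [-30.  31.  75.   0.  74.  60.]
```

View pics/j3.png

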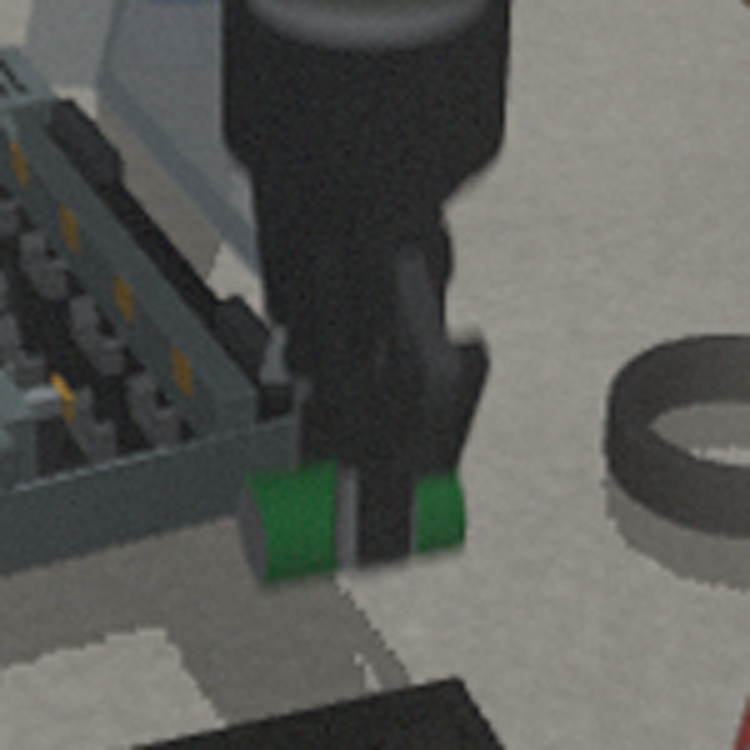

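```bash
cat >> plan.py <<'E'
SEAT={"big1":(84,30.75,8.5),"small1":(28,25,7),"big2":(-28,30.75,8.5),"small2":(-84,25,7)}
PSI=7.08
def cp(bay,fx,fz,b,dy=0,ox=0):
    """tip pose for flat-end centre at fx (mm from seat pt, charger x), height fz, pitch b; ox: cell centre offset along tool x (mm)"""
    y,h,g=SEAT[bay]; sx=SX[bay]; r=np.radians(b)
    cx,cz=sx+fx+h*np.cos(r),fz+h*np.sin(r)
    c=ch(cx-ox*np.cos(r),y+dy,cz-ox*np.sin(r)); R=RR(PSI,b)
    return c+g/1000*R[:,2]
SX={"big1":0,"small1":0,"big2":0,"small2":0}
E
grep -n seat_ /dev/null; python3 - <<'E'
from h import *
t=cv2.imread("pics/i_s.png"); crop(t,225,180,385,300,5,"k.png")
E
```

```text
(no output)
```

View pics/k.png

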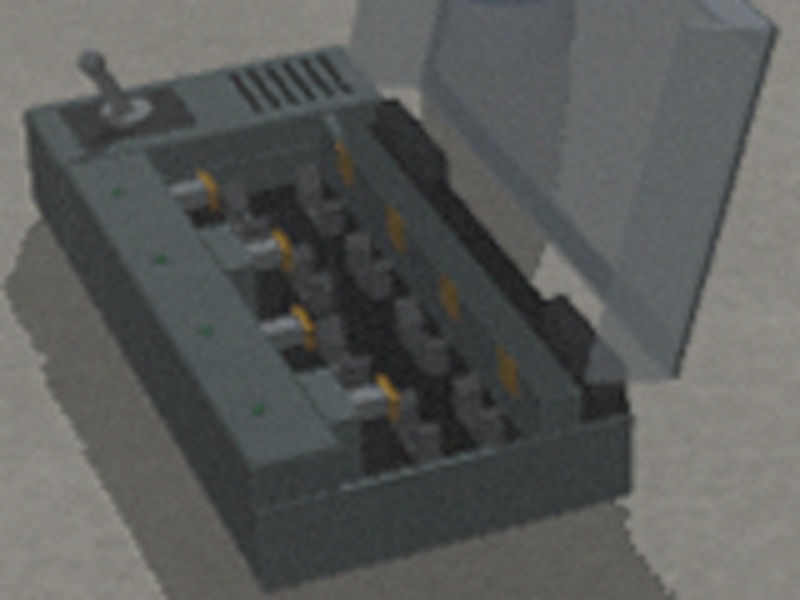

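```bash
python3 - <<'E'
from plan import *
from h import *
def inv(X): 
    d=(X[:2]-C0);c,s=np.cos(TH),np.sin(TH);return np.array([c*d[0]+s*d[1],-s*d[0]+c*d[1],X[2]])*1000
T=lambda x,y:(185+x/5,210+y/5);S=lambda x,y:(225+x/5,180+y/5)
for n,a,b in (("c1",(258,204),(345,165)),("c2",(382,188),(396,228)),("c3",(500,174),(449,298)),("c4",(625,156),(508,370)),
 ("s1",(271,327),(207,190)),("s2",(391,288),(284,252)),("s3",(516,296),(303,328)),("s4",(633,258),(389,398))):
    X=tri(T(*a),S(*b)); print(n,inv(X).round(1), inv(plane("top",T(*a),.05)[0]).round(1))
# rail top edges from top image plane z=.054 (side view k): front edge pts
for p in((335,120),(578,395)): print(inv(plane("side",S(*p),.054)[0]).round(1))
# switch tip
print("switch",inv(tri((209,289.6),(243.6,192.4))).round(1))
E
```

```text
c1 [30.4 84.3 44.8] [28.5 84.1 50. ]
c2 [30.3 26.8 46.1] [28.7 26.9 50. ]
c3 [ 30.2 -27.9  45. ] [ 28.3 -27.6  50. ]
c4 [ 30.3 -86.   47.5] [ 29.3 -85.7  50. ]
s1 [-27.8  84.8  46.8] [-28.4  84.5  50. ]
s2 [-16.1  28.1  45.9] [-17.6  28.2  50. ]
s3 [-27.8 -28.1  47.1] [-28.5 -28.1  50. ]
s4 [-16.3 -83.9  46.7] [-18.  -83.4  50. ]
[ 35.8 105.9  54. ]
[  43.5 -119.9   54. ]
switch [-53.2 151.3  78.6]
```

```bash
sed -i 's/^SX=.*/SX={"big1":0,"small1":5.75,"big2":0,"small2":5.75}/' plan.py; python3 - <<'E'
from plan import *
# verify final pose
print(cp("big1",-22,120,28), cp("big1",-34.5,49,0))
plan([(cp("big1",-22,120,28),PSI,28,1,12,0)])
E
```

```text
[0.53516802 0.18850619 0.1269312 ] [0.52237517 0.1869173  0.0405    ]
12 x -0.0217,-0.5101,-0.0014,0.0096,0.1554,-0.0385,1
```

jog_arm --deltas '[-0.0217,-0.5101,-0.0014,0.0096,0.1554,-0.0385,1,-0.0217,-0.5101,-0.0014,0.0096,0.1554,-0.0385,1,-0.0217,-0.5101,-0.0014,0.0096,0.1554,-0.0385,1,-0.0217,-0.5101,-0.0014,0.0096,0.1554,-0.0385,1,-0.0217,-0.5101,-0.0014,0.0096,0.1554,-0.0385,1,-0.0217,-0.5101,-0.0014,0.0096,0.1554,-0.0385,1,-0.0217,-0.5101,-0.0014,0.0096,0.1554,-0.0385,1,-0.0217,-0.5101,-0.0014,0.0096,0.1554,-0.0385,1,-0.0217,-0.5101,-0.0014,0.0096,0.1554,-0.0385,1,-0.0217,-0.5101,-0.0014,0.0096,0.1554,-0.0385,1,-0.0217,-0.5101,-0.0014,0.0096,0.1554,-0.0385,1,-0.0217,-0.5101,-0.0014,0.0096,0.1554,-0.0385,1]'

```text
time_s: 15.2
position: [0.5512, 0.1905, 0.0958]
tool_rot: [[0.876, 0.125, 0.466], [0.11, -0.992, 0.059], [0.469, 0.0, -0.883]]
ft_force: [1.1, -0.2, -1.3]
grip_width: 0.0306
```

```bash
python3 - <<'E'
from plan import *
st()
crop(grab("side"),210,110,360,260,5,"l1.png")
plan([(cp("big1",-22,80,28),PSI,28,1,3,1),(cp("big1",-22,50,28),PSI,28,1,4,1)])
E
```

```text
t 15.2 tip [0.5349 0.1885 0.1267] err mm [-0.3 -0.  -0.3] ang 0.09 F [ 1.1 -0.2 -1.3] g 0.0306 q [  8.  21. 101.  -0.  30.  91.]
1 x -0.0084,0,0.0157,0,0,0,1
1 x -0.0167,0,0.0314,0,0,0,1
1 x -0.0251,0,0.0471,0,0,0,1
1 x -0.0298,0,0.0559,0,0,0,1
1 x -0.0344,0,0.0647,0,0,0,1
1 x -0.0391,0,0.0736,0,0,0,1
1 x -0.0438,0,0.0824,0,0,0,1
```

View pics/l1.png

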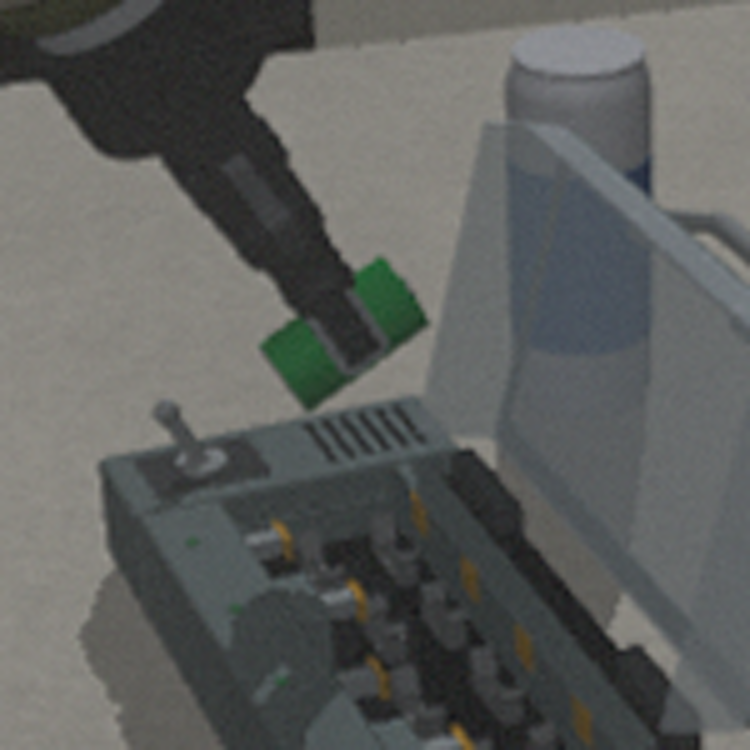

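jog_arm --deltas '[-0.0084,0,0.0157,0,0,0,1,-0.0167,0,0.0314,0,0,0,1,-0.0251,0,0.0471,0,0,0,1,-0.0298,0,0.0559,0,0,0,1,-0.0344,0,0.0647,0,0,0,1,-0.0391,0,0.0736,0,0,0,1,-0.0438,0,0.0824,0,0,0,1,-0.0438,0,0.0824,0,0,0,1]'

```text
time_s: 15.92
position: [0.5512, 0.1898, 0.0247]
tool_rot: [[0.877, 0.123, 0.464], [0.108, -0.992, 0.058], [0.468, -0.0, -0.884]]
ft_force: [0.2, 0.5, -1.3]
grip_width: 0.0304
```

```bash
python3 - <<'E'
from plan import *
st()
crop(grab("side"),210,110,360,260,5,"l2.png")
plan([(cp("big1",-34,50,28),PSI,28,1,5,1),(cp("big1",-34,49.5,14),PSI,14,1,3,1),(cp("big1",-34,49.5,0),PSI,0,1,3,1)])
E
```

```text
t 15.9167 tip [0.5349 0.1878 0.0556] err mm [-0.3 -0.8 -1.4] ang 0.1 F [ 0.2  0.5 -1.3] g 0.0304 q [  7.  28. 106.  -1.  18.  91.]
1 x -0.0028,0,-0.0015,0,0,0,1
1 x -0.0057,0,-0.003,0,0,0,1
1 x -0.0085,0,-0.0045,0,0,0,1
1 x -0.0113,0,-0.006,0,0,0,1
1 x -0.0142,0,-0.0075,0,0,0,1
1 x -0.0194,0,-0.0046,0,-0.0259,0,1
1 x -0.0245,0,-0.0017,0,-0.0518,0,1
1 x -0.0297,0,0.0013,0,-0.0778,0,1
1 x -0.0353,0,0.0027,0,-0.1037,0,1
1 x -0.0409,0,0.0041,0,-0.1296,0,1
1 x -0.0465,0,0.0055,0,-0.1556,0,1
```

View pics/l2.png

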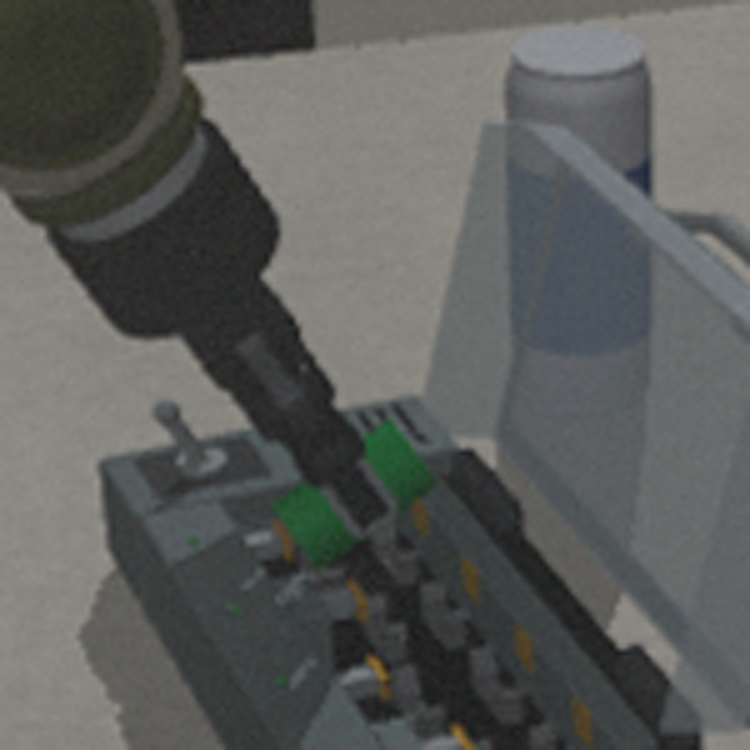

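jog_arm --deltas '[-0.0028,0,-0.0015,0,0,0,1,-0.0057,0,-0.003,0,0,0,1,-0.0085,0,-0.0045,0,0,0,1,-0.0113,0,-0.006,0,0,0,1,-0.0142,0,-0.0075,0,0,0,1,-0.0142,0,-0.0075,0,0,0,1]'

```text
time_s: 16.47
position: [0.5404, 0.1888, 0.0268]
tool_rot: [[0.875, 0.123, 0.469], [0.109, -0.992, 0.058], [0.472, -0.0, -0.882]]
ft_force: [5.4, 1.5, 0.3]
grip_width: 0.0305
```

```bash
python3 - <<'E'
from plan import *
o=env.observe();print(o["ft_force"],o["q"],o["grip_width"],o["position"])
json.dump([(cp("big1",-34,50,28)+.035*RR(PSI,28)[:,2]).tolist(),RR(PSI,28).tolist()],open("cmd.json","w"));st()
crop(grab("side"),210,110,360,260,5,"l3.png")
plan([(cp("big1",-34,49.5,14),PSI,14,1,4,1),(cp("big1",-34,49.5,0),PSI,0,1,4,1)])
E
```

```text
[5.39682144 1.45109206 0.28419094] [  7.51849052  27.11351034 107.75936052  -0.68038278  16.9543887
  91.04185258] 0.03054968995009433 [0.54036798 0.18880364 0.02684023]
t 16.4667 tip [0.524  0.1868 0.0577] err mm [ 0.8 -0.2  0.8] ang 0.17 F [5.4 1.5 0.3] g 0.0305 q [  8.  27. 108.  -1.  17.  91.]
1 x -0.0039,0,0.0022,0,-0.0194,0,1
1 x -0.0078,0,0.0044,0,-0.0389,0,1
1 x -0.0117,0,0.0066,0,-0.0583,0,1
1 x -0.0156,0,0.0088,0,-0.0778,0,1
1 x -0.0198,0,0.0099,0,-0.0972,0,1
1 x -0.024,0,0.0109,0,-0.1167,0,1
1 x -0.0281,0,0.012,0,-0.1361,0,1
1 x -0.0323,0,0.013,0,-0.1556,0,1
```

View pics/l3.png

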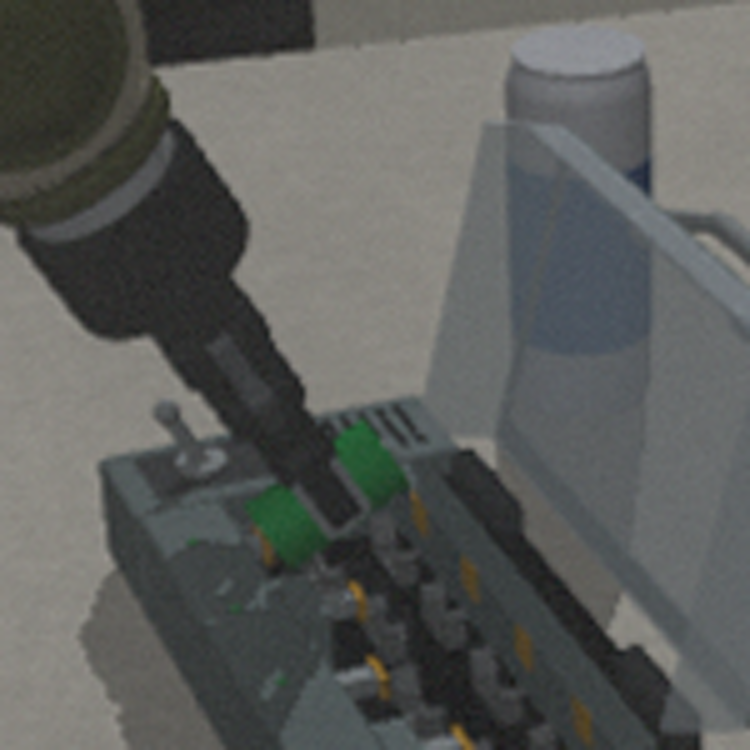

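jog_arm --deltas '[-0.0039,0,0.0022,0,-0.0194,0,1,-0.0078,0,0.0044,0,-0.0389,0,1,-0.0117,0,0.0066,0,-0.0583,0,1,-0.0156,0,0.0088,0,-0.0778,0,1,-0.0198,0,0.0099,0,-0.0972,0,1,-0.024,0,0.0109,0,-0.1167,0,1]'

```text
time_s: 17.02
position: [0.5287, 0.1873, 0.0111]
tool_rot: [[0.985, 0.123, 0.121], [0.122, -0.992, 0.015], [0.122, -0.0, -0.992]]
ft_force: [5.7, 0.8, -1.9]
grip_width: 0.0307
```

```bash
python3 - <<'E'
from plan import *
p0=cp("big1",-34,49.5,14);p1=cp("big1",-34,49.5,0);p=(p0+p1)/2
json.dump([(p+.035*RR(PSI,7)[:,2]).tolist(),RR(PSI,7).tolist()],open("cmd.json","w"));st()
crop(grab("side"),210,110,360,260,5,"l4.png")
plan([(cp("big1",-34,49.5,0),PSI,0,1,4,1)])
E
```

```text
t 17.0167 tip [0.5245 0.1868 0.0458] err mm [ 1.1 -0.2  1. ] ang 0.03 F [ 5.7  0.8 -1.9] g 0.0307 q [ 7. 32. 93. -0. 49. 90.]
1 x -0.0018,0,0.0012,0,-0.0097,0,1
1 x -0.0035,0,0.0023,0,-0.0194,0,1
1 x -0.0053,0,0.0035,0,-0.0292,0,1
1 x -0.0071,0,0.0046,0,-0.0389,0,1
```

View pics/l4.png

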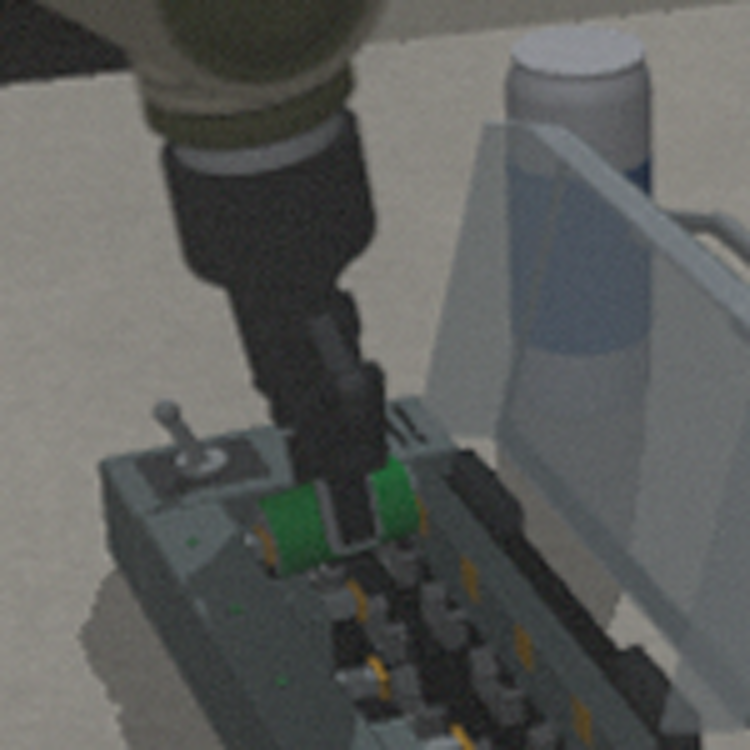

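jog_arm --deltas '[-0.0018,0,0.0012,0,-0.0097,0,1,-0.0035,0,0.0023,0,-0.0194,0,1,-0.0053,0,0.0035,0,-0.0292,0,1,-0.0071,0,0.0046,0,-0.0389,0,1,-0.0071,0,0.0046,0,-0.0389,0,1,-0.0071,0,0.0046,0,-0.0389,0,1]'

```text
time_s: 17.57
position: [0.5242, 0.1867, 0.0067]
tool_rot: [[0.992, 0.123, 0.003], [0.123, -0.992, 0.0], [0.003, -0.0, -1.0]]
ft_force: [4.7, -0.3, 1.9]
grip_width: 0.0304
```

```bash
python3 - <<'E'
from plan import *
st()
crop(grab("side"),240,170,340,270,6,"l5.png")
plan([(cp("big1",-34,48.5,0),PSI,0,1,2,1)])
E
```

```text
t 17.5667 tip [0.5241 0.1867 0.0417] err mm [ 1.4 -0.3  0.7] ang 0.17 F [ 4.7 -0.3  1.9] g 0.0304 q [ 7. 34. 88.  0. 58. 90.]
1 x 0,0,0.0007,0,0,0,1
1 x 0,0,0.0014,0,0,0,1
```

View pics/l5.png

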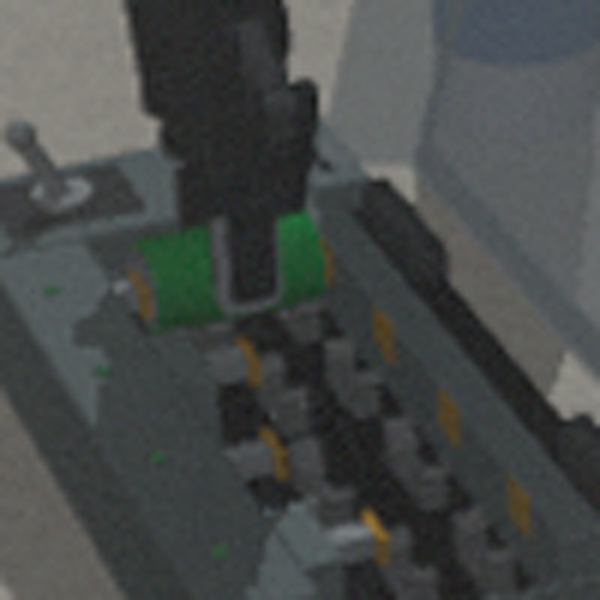

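```bash
cat >> plan.py <<'E'
def setcmd(tip,psi,b):
    R=RR(psi,b);json.dump([(np.array(tip)+.035*R[:,2]).tolist(),R.tolist()],open("cmd.json","w"))
E
python3 - <<'E'
from plan import *
a=cp("big1",-34,49.5,0);setcmd(a,PSI,0)
plan([(a,PSI,0,.08,4,0),(a+[0,0,.01],PSI,0,.08,2,1),(a+[0,0,.09],PSI,0,.08,5,1)])
E
```

```text
4 x 0,0,0,0,0,0,0.08
1 x 0,0,-0.0067,0,0,0,0.08
1 x 0,0,-0.0133,0,0,0,0.08
1 x 0,0,-0.0347,0,0,0,0.08
1 x 0,0,-0.056,0,0,0,0.08
1 x 0,0,-0.0773,0,0,0,0.08
1 x 0,0,-0.0987,0,0,0,0.08
1 x 0,0,-0.12,0,0,0,0.08
```

jog_arm --deltas '[0,0,0,0,0,0,0.08,0,0,0,0,0,0,0.08,0,0,0,0,0,0,0.08,0,0,0,0,0,0,0.08,0,0,-0.0067,0,0,0,0.08,0,0,-0.0133,0,0,0,0.08,0,0,-0.03,0,0,0,0.08,0,0,-0.06,0,0,0,0.08,0,0,-0.09,0,0,0,0.08,0,0,-0.12,0,0,0,0.08,0,0,-0.12,0,0,0,0.08]'

```text
time_s: 18.53
position: [0.5249, 0.187, 0.101]
tool_rot: [[0.992, 0.123, 0.008], [0.123, -0.992, 0.001], [0.008, -0.0, -1.0]]
ft_force: [0.4, 0.0, 0.3]
grip_width: 0.0392
```

```bash
python3 - <<'E'
from plan import *
a=cp("big1",-34,49.5,0);setcmd(a+[0,0,.09],PSI,0);st()
crop(grab("side"),240,170,340,270,6,"l6.png")
E
```

```text
t 18.5333 tip [0.5246 0.1869 0.136 ] err mm [ 2. -0.  5.] ang 0.46 F [0.4 0.  0.3] g 0.0392 q [ 7. 27. 82.  0. 71. 90.]
```

View pics/l6.png

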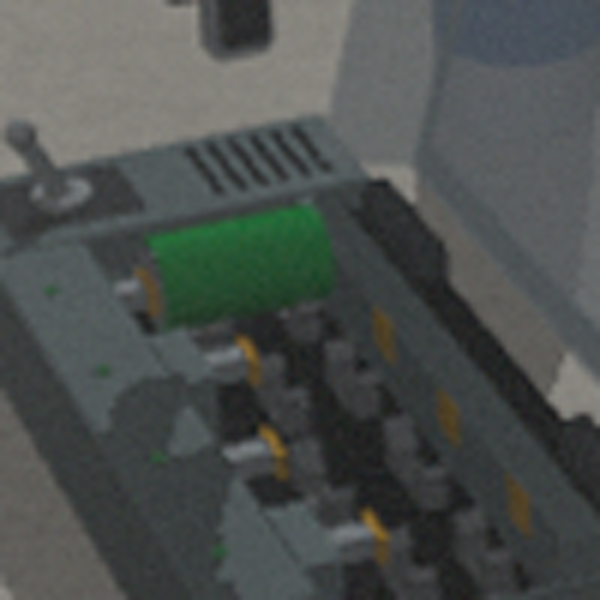

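```bash
cat >> cells.py <<'E'
def seatcheck(n,im,bay,f=6):
    y,h,_=SEAT[bay];r=16.5 if h>30 else 13;s=SX[bay]
    out=[]
    for dz in(0,3):
        a=np.linspace(0,2*np.pi,40);pts=np.array([ch(s+x,y+r*np.sin(t),48+dz+r*np.cos(t)) for x in(-h,h-2) for t in a])
        u=proj(n,pts);out.append(("pred dz%d"%dz,u.min(0).round(1),u.max(0).round(1),u.mean(0).round(1)))
    hsv=cv2.cvtColor(im,cv2.COLOR_BGR2HSV);m=cv2.inRange(hsv,(45,90,30),(80,255,255))
    c=proj(n,[ch(s,y,48)])[0];best=None
    for k in cv2.findContours(m,0,1)[0]:
        if cv2.contourArea(k)>60 and cv2.pointPolygonTest(k,tuple(float(v) for v in c),True)>-6:
            b=cv2.boundingRect(k);out.append(("obs",b[:2],(b[0]+b[2]-1,b[1]+b[3]-1)))
    for o in out: print(n,bay,*o)
E
python3 - <<'E'
from cells import *
for n in("side","top"): seatcheck(n,grab(n),"big1")
E
```

```text
side big1 pred dz0 [262.3 204. ] [295.5 226. ] [278.8 214.8]
side big1 pred dz3 [262.2 202.8] [295.5 224.7] [278.7 213.5]
side big1 obs (264, 204) (295, 223)
top big1 pred dz0 [229.5 249.6] [246.9 277.5] [238.2 263.6]
top big1 pred dz3 [229.3 249.4] [246.7 277.4] [238.  263.5]
```

```bash
python3 - <<'E'
from cells import *
a=cp("big1",-34,49.5,0);setcmd(a+[0,0,.09],PSI,0)
cells(grab("top"))
plan([((.53,-.2,.16),12,0,-.2,12,0)])
E
```

```text
top (456.7, 291.1) [10.2 19.4] C [ 0.4615 -0.3214  0.015 ] -54.1 0.0463
top (411.2, 296.3) [25.8 13.3] D [ 0.4496 -0.2135  0.0185] 32.8 0.0597
top (457.2, 249.7) [19.6  8.2] C [ 0.5593 -0.3259  0.015 ] 14.1 0.0465
12 x -0.0542,0.5132,-0.0387,0,0,-0.0273,-0.2
```

jog_arm --deltas '[-0.0542,0.5132,-0.0387,0,0,-0.0273,-0.2,-0.0542,0.5132,-0.0387,0,0,-0.0273,-0.2,-0.0542,0.5132,-0.0387,0,0,-0.0273,-0.2,-0.0542,0.5132,-0.0387,0,0,-0.0273,-0.2,-0.0542,0.5132,-0.0387,0,0,-0.0273,-0.2,-0.0542,0.5132,-0.0387,0,0,-0.0273,-0.2,-0.0542,0.5132,-0.0387,0,0,-0.0273,-0.2,-0.0542,0.5132,-0.0387,0,0,-0.0273,-0.2,-0.0542,0.5132,-0.0387,0,0,-0.0273,-0.2,-0.0542,0.5132,-0.0387,0,0,-0.0273,-0.2,-0.0542,0.5132,-0.0387,0,0,-0.0273,-0.2,-0.0542,0.5132,-0.0387,0,0,-0.0273,-0.2]'

```text
time_s: 19.73
position: [0.5294, -0.2001, 0.1241]
tool_rot: [[0.978, 0.207, -0.002], [0.207, -0.978, 0.002], [-0.001, -0.002, -1.0]]
ft_force: [0.2, 0.6, 0.9]
grip_width: 0.0515
```

```bash
python3 - <<'E'
from cells import *
st();cells(grab("top"))
s=grab("side");cells(s,"side")
p=(.5598,-.3265)
plan([((*p,.10),12.5,0,-.3,4,0),((*p,.008),12.5,0,-.3,7,1)])
E
```

```text
t 19.7333 tip [ 0.5295 -0.2001  0.1591] err mm [-0.5 -0.1 -0.9] ang 0.15 F [0.2 0.6 0.9] g 0.0515 q [-33.  27.  78.   0.  75.  45.]
top (237.5, 262.6) [25.6 13.5] D [0.5303 0.1925 0.0185] 7.0 0.0604
side (313.4, 425.9) [39.4 21.1] D [ 0.4583 -0.3238  0.0185] -55.8 0.0571
side (387.4, 413.3) [20.6 37.1] D [ 0.5596 -0.3319  0.0185] 14.6 0.055
side (288.9, 369.5) [23.3 43.9] D [ 0.451  -0.2136  0.0185] 33.3 0.0731
side (279.9, 213.6) [15.4 29.7] D [0.5381 0.2432 0.0185] 6.5 0.0656
4 x 0.0039,0.1733,0.08,0,0,-0.0028,-0.3
1 x 0.0039,0.1733,0.0976,0,0,-0.0028,-0.3
1 x 0.0039,0.1733,0.1151,0,0,-0.0028,-0.3
1 x 0.0039,0.1733,0.1326,0,0,-0.0028,-0.3
1 x 0.0039,0.1733,0.1501,0,0,-0.0028,-0.3
1 x 0.0039,0.1733,0.1677,0,0,-0.0028,-0.3
1 x 0.0039,0.1733,0.1852,0,0,-0.0028,-0.3
1 x 0.0039,0.1733,0.2027,0,0,-0.0028,-0.3
```

jog_arm --deltas '[0.0039,0.1733,0.08,0,0,-0.0028,-0.3,0.0039,0.1733,0.08,0,0,-0.0028,-0.3,0.0039,0.1733,0.08,0,0,-0.0028,-0.3,0.0039,0.1733,0.08,0,0,-0.0028,-0.3,0.0039,0.1733,0.0976,0,0,-0.0028,-0.3,0.0039,0.1733,0.1151,0,0,-0.0028,-0.3,0.0039,0.1733,0.1326,0,0,-0.0028,-0.3,0.0039,0.1733,0.1501,0,0,-0.0028,-0.3,0.0039,0.1733,0.1677,0,0,-0.0028,-0.3,0.0039,0.1733,0.1852,0,0,-0.0028,-0.3,0.0039,0.1733,0.2027,0,0,-0.0028,-0.3,0.0039,0.1733,0.2027,0,0,-0.0028,-0.3]'

```text
time_s: 20.83
position: [0.5592, -0.3239, -0.0294]
tool_rot: [[0.976, 0.219, -0.004], [0.219, -0.976, 0.004], [-0.003, -0.004, -1.0]]
ft_force: [-1.0, 0.2, -0.7]
grip_width: 0.0561
```

jog_arm --deltas '[0,0,0,0,0,0,1,0,0,0,0,0,0,1,0,0,0,0,0,0,1,0,0,0,0,0,0,1,0,0,0,0,0,0,1,0,0,0,0,0,0,1]'

```text
time_s: 21.33
position: [0.5606, -0.3269, -0.0255]
tool_rot: [[0.976, 0.216, 0.002], [0.216, -0.976, -0.001], [0.002, 0.001, -1.0]]
ft_force: [0.3, 3.1, 6.4]
grip_width: 0.0235
```

```bash
python3 - <<'E'
from cells import *
st()
crop(grab("side"),320,310,470,460,5,"m1.png")
p=(.5598,-.3265)
plan([((*p,.12),12.5,0,1,6,1)])
E
```

```text
t 21.3333 tip [ 0.5605 -0.3268  0.0095] err mm [ 0.8 -0.3  1.5] ang 0.13 F [0.3 3.1 6.4] g 0.0235 q [-41.  44.  73.   0.  63.  37.]
1 x 0,0,-0.0249,0,0,0,1
1 x 0,0,-0.0498,0,0,0,1
1 x 0,0,-0.0747,0,0,0,1
1 x 0,0,-0.0996,0,0,0,1
1 x 0,0,-0.1244,0,0,0,1
1 x 0,0,-0.1493,0,0,0,1
```

View pics/m1.png

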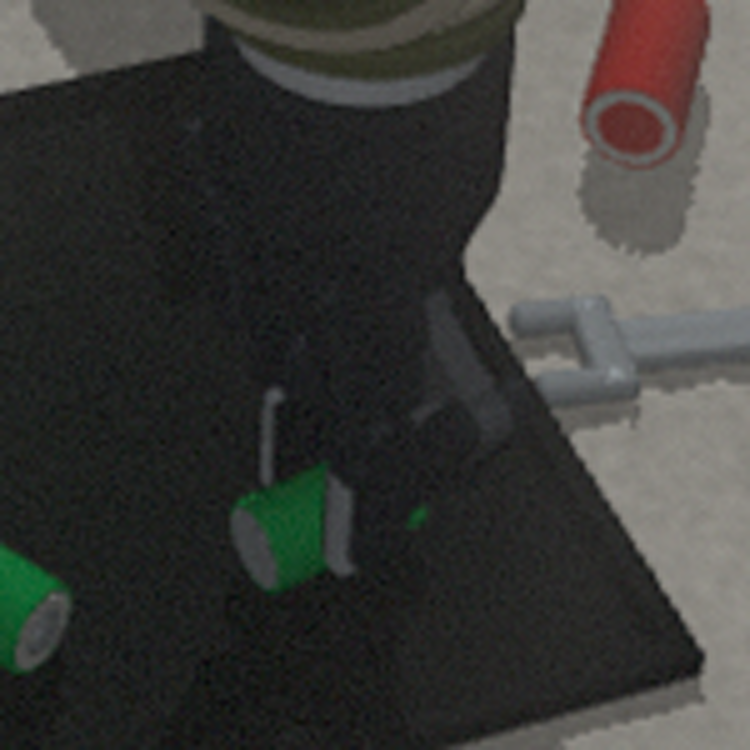

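```bash
python3 - <<'E'
from cells import *
X=plane("side",(370.8,419.6),.015)[0];print(X)
o=env.observe();d=X[:2]-o["position"][:2];R=o["tool_rot"];print((d@R[:2,:2]*1000).round(1))
E
```

```text
[ 0.53566357 -0.33276901  0.015     ]
[-25.7   0.4]
```

jog_arm --deltas '[0,0,-0.025,0,0,0,1,0,0,-0.05,0,0,0,1,0,0,-0.075,0,0,0,1,0,0,-0.1,0,0,0,1,0,0,-0.125,0,0,0,1,0,0,-0.1493,0,0,0,1,0,0,-0.1493,0,0,0,1]'

```text
time_s: 21.97
position: [0.5611, -0.328, 0.0891]
tool_rot: [[0.976, 0.216, 0.005], [0.216, -0.976, -0.004], [0.004, 0.005, -1.0]]
ft_force: [0.9, 0.5, -1.5]
grip_width: 0.0236
```

```bash
python3 - <<'E'
from cells import *
st()
crop(grab("side"),320,230,470,380,5,"m2.png")
plan([((.54,-.1,.17),10,15,1,8,0)])
plan([(cp("small1",-17,110,30),PSI,30,1,10,0)])
plan([(cp("small1",-17,75,30),PSI,30,1,4,1),(cp("small1",-17,49.5,30),PSI,30,1,4,1)])
E
```

```text
t 21.9667 tip [ 0.5609 -0.3278  0.1241] err mm [ 1.2 -1.5  4.1] ang 0.38 F [ 0.9  0.5 -1.5] g 0.0236 q [-41.  36.  66.   0.  77.  37.]
8 x 0.0516,-0.3001,-0.0683,-0.0018,0.0833,0.0138,1
10 x 0.0544,-0.3038,0.0837,-0.0062,0.0833,0.015,1
1 x -0.0058,0,0.0101,0,0,0,1
1 x -0.0117,0,0.0202,0,0,0,1
1 x -0.0175,0,0.0303,0,0,0,1
1 x -0.0233,0,0.0404,0,0,0,1
1 x -0.0276,0,0.0478,0,0,0,1
1 x -0.0318,0,0.0551,0,0,0,1
1 x -0.0361,0,0.0625,0,0,0,1
1 x -0.0403,0,0.0699,0,0,0,1
```

View pics/m2.png

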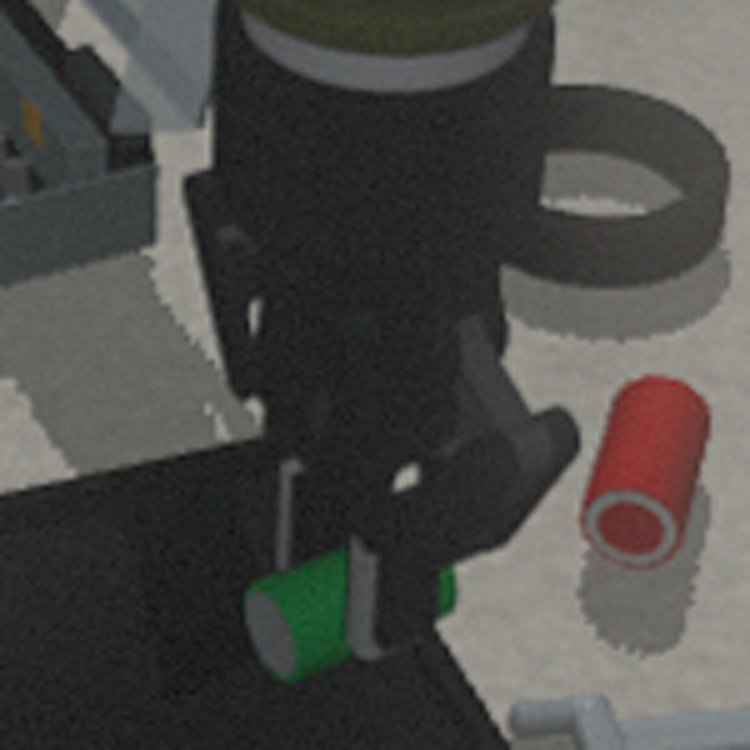

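jog_arm --deltas '[0.0516,-0.3001,-0.0683,-0.0018,0.0833,0.0138,1,0.0516,-0.3001,-0.0683,-0.0018,0.0833,0.0138,1,0.0516,-0.3001,-0.0683,-0.0018,0.0833,0.0138,1,0.0516,-0.3001,-0.0683,-0.0018,0.0833,0.0138,1,0.0516,-0.3001,-0.0683,-0.0018,0.0833,0.0138,1,0.0516,-0.3001,-0.0683,-0.0018,0.0833,0.0138,1,0.0516,-0.3001,-0.0683,-0.0018,0.0833,0.0138,1,0.0516,-0.3001,-0.0683,-0.0018,0.0833,0.0138,1]'

```text
time_s: 22.68
position: [0.5484, -0.0974, 0.1357]
tool_rot: [[0.951, 0.176, 0.254], [0.17, -0.984, 0.046], [0.258, -0.001, -0.966]]
ft_force: [0.5, -0.6, -0.9]
grip_width: 0.0234
```

jog_arm --deltas '[0.0544,-0.3038,0.0837,-0.0062,0.0833,0.015,1,0.0544,-0.3038,0.0837,-0.0062,0.0833,0.015,1,0.0544,-0.3038,0.0837,-0.0062,0.0833,0.015,1,0.0544,-0.3038,0.0837,-0.0062,0.0833,0.015,1,0.0544,-0.3038,0.0837,-0.0062,0.0833,0.015,1,0.0544,-0.3038,0.0837,-0.0062,0.0833,0.015,1,0.0544,-0.3038,0.0837,-0.0062,0.0833,0.015,1,0.0544,-0.3038,0.0837,-0.0062,0.0833,0.015,1,0.0544,-0.3038,0.0837,-0.0062,0.0833,0.015,1,0.0544,-0.3038,0.0837,-0.0062,0.0833,0.015,1]'

```text
time_s: 23.52
position: [0.5645, 0.1335, 0.0861]
tool_rot: [[0.86, 0.121, 0.496], [0.105, -0.993, 0.06], [0.5, 0.0, -0.866]]
ft_force: [-0.8, 0.9, -1.3]
grip_width: 0.0234
```

```bash
python3 - <<'E'
from cells import *
setcmd(cp("small1",-17,110,30),PSI,30);st()
crop(grab("side"),210,110,360,260,5,"m3.png")
k=dict(ox=-.7)
plan([(cp("small1",-16,75,30,**k),PSI,30,1,4,1),(cp("small1",-16,49.5,30,**k),PSI,30,1,5,1)])
E
```

```text
t 23.5167 tip [0.5472 0.1314 0.1164] err mm [ 0.4 -2.2 -0.1] ang 0.12 F [-0.8  0.9 -1.3] g 0.0234 q [ -0.  21. 105.   9.  25.  76.]
1 x -0.0053,0,0.0103,0,0,0,1
1 x -0.0106,0,0.0205,0,0,0,1
1 x -0.0159,0,0.0308,0,0,0,1
1 x -0.0212,0,0.0411,0,0,0,1
1 x -0.0246,0,0.047,0,0,0,1
1 x -0.028,0,0.0529,0,0,0,1
1 x -0.0314,0,0.0587,0,0,0,1
1 x -0.0348,0,0.0646,0,0,0,1
1 x -0.0382,0,0.0705,0,0,0,1
```

View pics/m3.png

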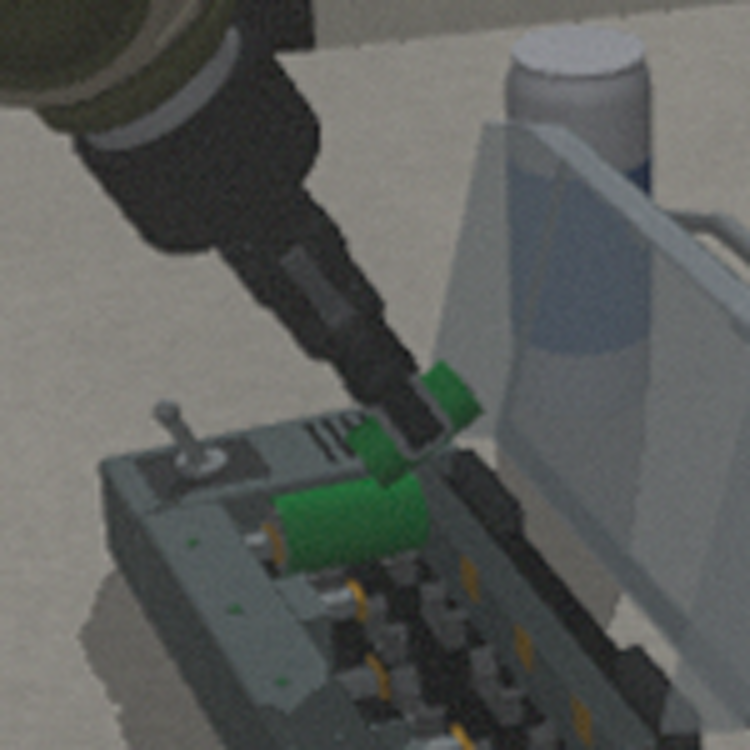

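```bash
python3 - <<'E'
from cells import *
setcmd(cp("small1",-17,110,30),PSI,30)
k=dict(ox=-.7)
plan([(cp("small1",-16,80,24,**k),PSI,24,1,4,1),(cp("small1",-16,50,24,**k),PSI,24,1,6,1),(cp("small1",-16,50,24,**k),PSI,24,1,1,1)])
E
```

```text
1 x -0.006,0,0.0096,0,-0.0083,0,1
1 x -0.012,0,0.0193,0,-0.0167,0,1
1 x -0.018,0,0.0289,0,-0.025,0,1
1 x -0.024,0,0.0386,0,-0.0333,0,1
1 x -0.0273,0,0.0444,0,-0.0333,0,1
1 x -0.0306,0,0.0501,0,-0.0333,0,1
1 x -0.034,0,0.0559,0,-0.0333,0,1
1 x -0.0373,0,0.0617,0,-0.0333,0,1
1 x -0.0406,0,0.0675,0,-0.0333,0,1
2 x -0.044,0,0.0732,0,-0.0333,0,1
```

jog_arm --deltas '[-0.006,0,0.0096,0,-0.0083,0,1,-0.012,0,0.0193,0,-0.0167,0,1,-0.018,0,0.0289,0,-0.025,0,1,-0.024,0,0.0386,0,-0.0333,0,1,-0.0273,0,0.0444,0,-0.0333,0,1,-0.0306,0,0.0501,0,-0.0333,0,1,-0.034,0,0.0559,0,-0.0333,0,1,-0.0373,0,0.0617,0,-0.0333,0,1,-0.0406,0,0.0675,0,-0.0333,0,1,-0.044,0,0.0732,0,-0.0333,0,1,-0.044,0,0.0732,0,-0.0333,0,1]'

```text
time_s: 24.48
position: [0.5632, 0.1352, 0.022]
tool_rot: [[0.906, 0.123, 0.404], [0.113, -0.992, 0.05], [0.407, -0.0, -0.913]]
ft_force: [-1.8, 0.6, 3.1]
grip_width: 0.0234
```

```bash
python3 - <<'E'
from cells import *
st()
crop(grab("side"),230,150,350,270,5,"m4.png")
k=dict(ox=-.7)
plan([(cp("small1",-28.5,50,24,**k),PSI,24,1,5,1),(cp("small1",-28.5,50,24,**k),PSI,24,1,1,1)])
E
```

```text
t 24.4833 tip [0.549  0.1334 0.054 ] err mm [ 0.1 -0.3 -0.1] ang 0.04 F [-1.8  0.6  3.1] g 0.0234 q [  0.  28. 104.   7.  24.  78.]
1 x -0.003,0,-0.0014,0,0,0,1
1 x -0.0061,0,-0.0027,0,0,0,1
1 x -0.0091,0,-0.0041,0,0,0,1
1 x -0.0121,0,-0.0054,0,0,0,1
2 x -0.0152,0,-0.0068,0,0,0,1
```

View pics/m4.png

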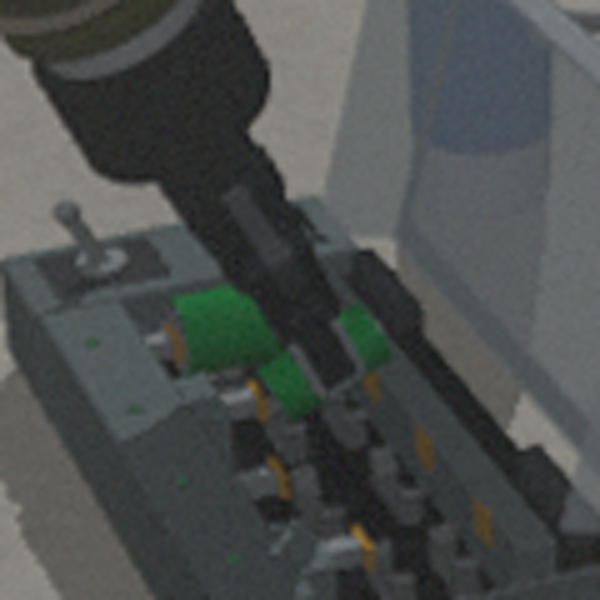

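jog_arm --deltas '[-0.003,0,-0.0014,0,0,0,1,-0.0061,0,-0.0027,0,0,0,1,-0.0091,0,-0.0041,0,0,0,1,-0.0121,0,-0.0054,0,0,0,1,-0.0152,0,-0.0068,0,0,0,1,-0.0152,0,-0.0068,0,0,0,1]'

```text
time_s: 25.03
position: [0.5511, 0.1335, 0.0228]
tool_rot: [[0.906, 0.123, 0.405], [0.112, -0.992, 0.05], [0.409, 0.0, -0.913]]
ft_force: [5.6, 0.4, -1.7]
grip_width: 0.0237
```

```bash
python3 - <<'E'
from cells import *
st()
crop(grab("side"),230,150,350,270,5,"m5.png")
k=dict(ox=-.7)
plan([(cp("small1",-28.5,50,16,**k),PSI,16,1,3,1),(cp("small1",-28.5,49.5,8,**k),PSI,8,1,3,1)])
E
```

```text
t 25.0333 tip [0.5369 0.1318 0.0548] err mm [ 0.4 -0.5  0.7] ang 0.11 F [ 5.6  0.4 -1.7] g 0.0237 q [  0.  27. 106.   7.  23.  77.]
1 x -0.0027,0,0.0014,0,-0.0148,0,1
1 x -0.0054,0,0.0028,0,-0.0297,0,1
1 x -0.0081,0,0.0043,0,-0.0445,0,1
1 x -0.0111,0,0.0055,0,-0.0593,0,1
1 x -0.014,0,0.0067,0,-0.0741,0,1
1 x -0.017,0,0.0079,0,-0.0889,0,1
```

View pics/m5.png

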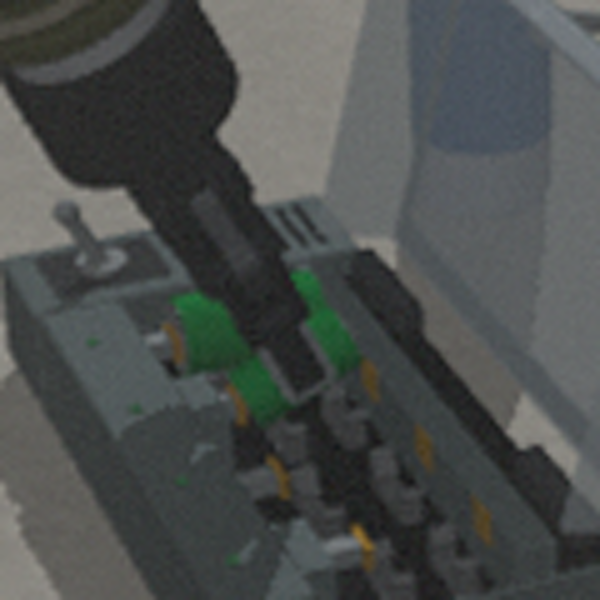

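jog_arm --deltas '[-0.0027,0,0.0014,0,-0.0148,0,1,-0.0054,0,0.0028,0,-0.0297,0,1,-0.0081,0,0.0043,0,-0.0445,0,1,-0.0111,0,0.0055,0,-0.0593,0,1,-0.014,0,0.0067,0,-0.0741,0,1,-0.017,0,0.0079,0,-0.0889,0,1,-0.017,0,0.0079,0,-0.0889,0,1]'

```text
time_s: 25.67
position: [0.5436, 0.1325, 0.0124]
tool_rot: [[0.982, 0.123, 0.14], [0.122, -0.992, 0.017], [0.141, 0.0, -0.99]]
ft_force: [3.3, 1.0, 2.6]
grip_width: 0.0234
```

```bash
python3 - <<'E'
from cells import *
st()
crop(grab("side"),230,150,350,270,5,"m6.png")
k=dict(ox=-.7)
plan([(cp("small1",-28.5,49.5,0,**k),PSI,0,1,3,1),(cp("small1",-28.5,49.5,0,**k),PSI,0,1,2,1)])
E
```

```text
t 25.6667 tip [0.5387 0.1319 0.0471] err mm [ 2.1 -0.4  0.9] ang 0.1 F [3.3 1.  2.6] g 0.0234 q [ 1. 31. 94.  1. 47. 83.]
1 x -0.0027,0,0.0014,0,-0.0148,0,1
1 x -0.0054,0,0.0028,0,-0.0296,0,1
3 x -0.0081,0,0.0042,0,-0.0445,0,1
```

View pics/m6.png

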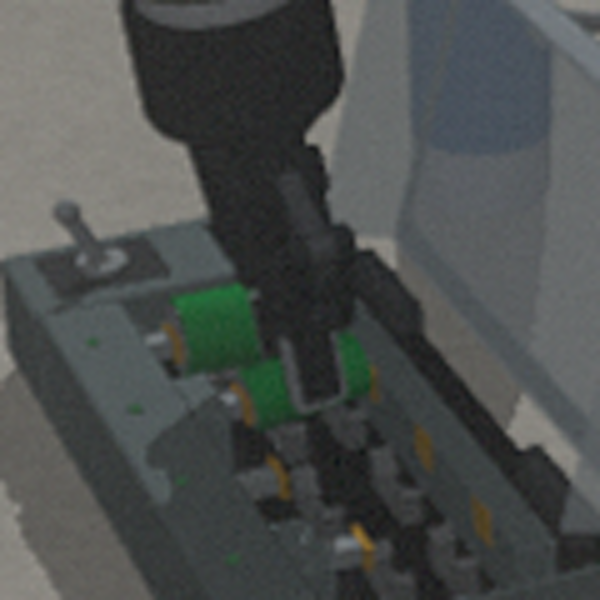

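```bash
python3 - <<'E'
from cells import *
k=dict(ox=-.7)
setcmd(cp("small1",-28.5,49.5,8,**k),PSI,8)
plan([(cp("small1",-31.5,50,8,**k),PSI,8,1,3,1),(cp("small1",-31.5,50,8,**k),PSI,8,1,1,1),(cp("small1",-31.5,49.5,0,**k),PSI,0,1,4,1),(cp("small1",-31.5,49.5,0,**k),PSI,0,1,2,1)])
E
```

```text
1 x -0.0013,0,-0.0004,0,0,0,1
1 x -0.0026,0,-0.0008,0,0,0,1
2 x -0.0039,0,-0.0012,0,0,0,1
1 x -0.0059,0,0,0,-0.0111,0,1
1 x -0.008,0,0.0012,0,-0.0222,0,1
1 x -0.01,0,0.0024,0,-0.0333,0,1
3 x -0.0121,0,0.0037,0,-0.0444,0,1
```

jog_arm --deltas '[-0.0013,0,-0.0004,0,0,0,1,-0.0026,0,-0.0008,0,0,0,1,-0.0039,0,-0.0012,0,0,0,1,-0.0039,0,-0.0012,0,0,0,1,-0.0059,0,0,0,-0.0111,0,1,-0.008,0,0.0012,0,-0.0222,0,1,-0.01,0,0.0024,0,-0.0333,0,1,-0.0121,0,0.0037,0,-0.0444,0,1,-0.0121,0,0.0037,0,-0.0444,0,1,-0.0121,0,0.0037,0,-0.0444,0,1]'

```text
time_s: 26.55
position: [0.5346, 0.1314, 0.0083]
tool_rot: [[0.992, 0.123, 0.004], [0.123, -0.992, 0.0], [0.004, 0.0, -1.0]]
ft_force: [6.2, -0.3, 2.8]
grip_width: 0.0235
```

```bash
python3 - <<'E'
from cells import *
st()
crop(grab("side"),230,150,350,270,5,"m7.png")
E
```

```text
t 26.55 tip [0.5345 0.1314 0.0433] err mm [ 1.6 -0.4  0.8] ang 0.22 F [ 6.2 -0.3  2.8] g 0.0235 q [ 1. 33. 89.  0. 57. 84.]
```

View pics/m7.png

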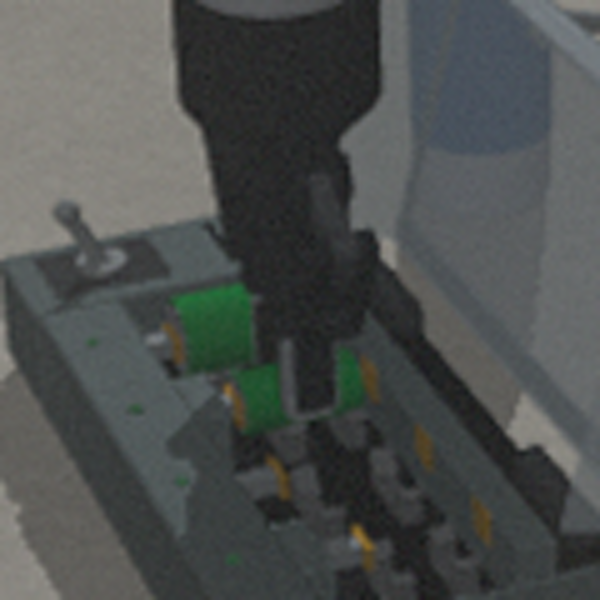

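jog_arm --deltas '[0,0,0,0,0,0,0.2,0,0,0,0,0,0,0.2,0,0,0,0,0,0,0.2,0,0,0,0,0,0,0.2,0,0,-0.0067,0,0,0,0.2,0,0,-0.0133,0,0,0,0.2,0,0,-0.04,0,0,0,0.2,0,0,-0.08,0,0,0,0.2,0,0,-0.12,0,0,0,0.2,0,0,-0.12,0,0,0,0.2]'

```text
time_s: 27.43
position: [0.5356, 0.1316, 0.1037]
tool_rot: [[0.992, 0.124, 0.01], [0.124, -0.992, 0.0], [0.01, 0.001, -1.0]]
ft_force: [0.2, -0.5, 0.5]
grip_width: 0.0344
```

```bash
python3 - <<'E'
from cells import *
a=cp("small1",-31.5,49.5,0,ox=-.7);setcmd(a+[0,0,.09],PSI,0);st()
s=grab("side");crop(s,240,170,340,270,6,"m8.png");seatcheck("side",s,"small1");seatcheck("side",s,"big1")
t=grab("top");cells(t)
plan([((.46,-.1,.16),20,0,-.2,9,0)])
E
```

```text
t 27.4333 tip [0.5352 0.1316 0.1387] err mm [ 2.6 -0.2  6.2] ang 0.59 F [ 0.2 -0.5  0.5] g 0.0344 q [ 1. 26. 83.  0. 70. 84.]
side small1 pred dz0 [277.4 218.3] [305.  236.5] [291.1 227.2]
side small1 pred dz3 [277.3 217. ] [305.  235.2] [291.  225.9]
side small1 obs (264, 204) (304, 236)
side big1 pred dz0 [262.3 204. ] [295.5 226. ] [278.8 214.8]
side big1 pred dz3 [262.2 202.8] [295.5 224.7] [278.7 213.5]
side big1 obs (264, 204) (304, 236)
top (456.3, 290.9) [10.3 19.4] C [ 0.4619 -0.3206  0.015 ] -52.4 0.0462
top (411.2, 296.3) [25.8 13.3] D [ 0.4496 -0.2135  0.0185] 32.8 0.0597
top (237.5, 271.0) [10. 11.] C [0.5109 0.1927 0.015 ] 89.8 0.0257
9 x -0.1346,0.2947,-0.0367,0,0,-0.0718,-0.2
```

View pics/m8.png

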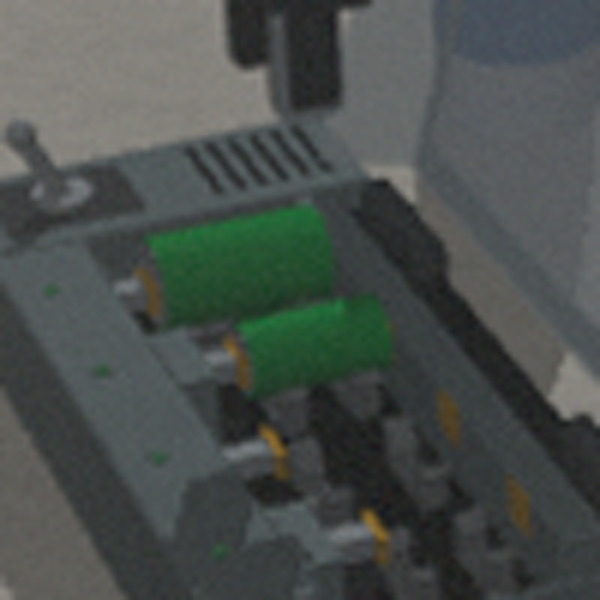

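jog_arm --deltas '[-0.1346,0.2947,-0.0367,0,0,-0.0718,-0.2,-0.1346,0.2947,-0.0367,0,0,-0.0718,-0.2,-0.1346,0.2947,-0.0367,0,0,-0.0718,-0.2,-0.1346,0.2947,-0.0367,0,0,-0.0718,-0.2,-0.1346,0.2947,-0.0367,0,0,-0.0718,-0.2,-0.1346,0.2947,-0.0367,0,0,-0.0718,-0.2,-0.1346,0.2947,-0.0367,0,0,-0.0718,-0.2,-0.1346,0.2947,-0.0367,0,0,-0.0718,-0.2,-0.1346,0.2947,-0.0367,0,0,-0.0718,-0.2]'

```text
time_s: 28.28
position: [0.4596, -0.0999, 0.1245]
tool_rot: [[0.94, 0.342, -0.001], [0.342, -0.94, 0.001], [-0.001, -0.002, -1.0]]
ft_force: [0.4, 0.4, -0.1]
grip_width: 0.0514
```

```bash
python3 - <<'E'
from cells import *
st();cells(grab("side"),"side");cells(grab("top"))
p=(.4505,-.2132)
plan([((*p,.10),32.8,0,-.3,5,0),((*p,.010),32.8,0,-.3,6,1),((*p,.010),32.8,0,-.3,1,1)])
E
```

```text
t 28.2833 tip [ 0.4596 -0.1     0.1595] err mm [-0.5  0.1 -0.6] ang 0.11 F [ 0.4  0.4 -0.1] g 0.0514 q [-27.  18.  93.   0.  69.  43.]
side (313.3, 425.9) [39.2 21.2] D [ 0.4582 -0.3238  0.0185] -54.5 0.0565
side (290.0, 368.9) [23.3 41.5] D [ 0.4527 -0.2128  0.0185] 33.2 0.0694
top (456.1, 290.4) [ 9.2 18.9] C [ 0.4632 -0.3202  0.015 ] -51.3 0.0452
top (237.2, 262.7) [25.6 12.7] D [0.53   0.1932 0.0185] 6.3 0.0602
top (261.8, 257.3) [20.4 10.3] C [0.5429 0.1362 0.015 ] 6.7 0.0484
5 x -0.0636,0.1375,0.08,0,0,-0.0711,-0.3
1 x -0.0636,0.1375,0.1,0,0,-0.0711,-0.3
1 x -0.0636,0.1375,0.12,0,0,-0.0711,-0.3
1 x -0.0636,0.1375,0.14,0,0,-0.0711,-0.3
1 x -0.0636,0.1375,0.16,0,0,-0.0711,-0.3
1 x -0.0636,0.1375,0.18,0,0,-0.0711,-0.3
2 x -0.0636,0.1375,0.2,0,0,-0.0711,-0.3
```

jog_arm --deltas '[-0.0636,0.1375,0.08,0,0,-0.0711,-0.3,-0.0636,0.1375,0.08,0,0,-0.0711,-0.3,-0.0636,0.1375,0.08,0,0,-0.0711,-0.3,-0.0636,0.1375,0.08,0,0,-0.0711,-0.3,-0.0636,0.1375,0.08,0,0,-0.0711,-0.3,-0.0636,0.1375,0.1,0,0,-0.0711,-0.3,-0.0636,0.1375,0.12,0,0,-0.0711,-0.3,-0.0636,0.1375,0.14,0,0,-0.0711,-0.3,-0.0636,0.1375,0.16,0,0,-0.0711,-0.3,-0.0636,0.1375,0.18,0,0,-0.0711,-0.3,-0.0636,0.1375,0.2,0,0,-0.0711,-0.3,-0.0636,0.1375,0.2,0,0,-0.0711,-0.3]'

```text
time_s: 29.38
position: [0.4502, -0.2108, -0.0263]
tool_rot: [[0.839, 0.544, -0.003], [0.544, -0.839, 0.003], [-0.001, -0.004, -1.0]]
ft_force: [-0.6, 1.2, -0.9]
grip_width: 0.0557
```

jog_arm --deltas '[0,0,0,0,0,0,1,0,0,0,0,0,0,1,0,0,0,0,0,0,1,0,0,0,0,0,0,1,0,0,0,0,0,0,1,0,0,0,0,0,0,1]'

```text
time_s: 29.88
position: [0.4515, -0.2133, -0.0235]
tool_rot: [[0.84, 0.542, 0.003], [0.542, -0.84, -0.001], [0.002, 0.002, -1.0]]
ft_force: [1.9, 4.7, 7.6]
grip_width: 0.0305
```

```bash
python3 - <<'E'
from cells import *
st()
crop(grab("side"),220,270,370,420,5,"n1.png")
p=(.4505,-.2132)
plan([((*p,.13),32.8,0,1,6,1),((*p,.13),32.8,0,1,1,1)])
E
```

```text
t 29.8833 tip [ 0.4514 -0.2133  0.0115] err mm [ 1.  -0.1  1.5] ang 0.15 F [1.9 4.7 7.6] g 0.0305 q [-39.  33.  99.   0.  48.  18.]
1 x 0,0,-0.0267,0,0,0,1
1 x 0,0,-0.0533,0,0,0,1
1 x 0,0,-0.08,0,0,0,1
1 x 0,0,-0.1066,0,0,0,1
1 x 0,0,-0.1333,0,0,0,1
2 x 0,0,-0.16,0,0,0,1
```

View pics/n1.png

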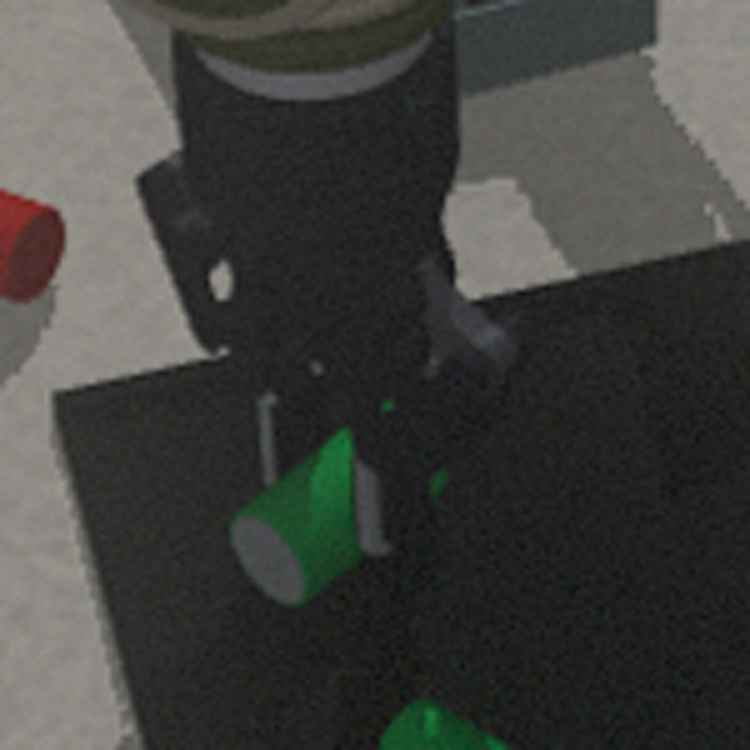

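```bash
python3 - <<'E'
from cells import *
X=plane("side",(273.6,382),.0185)[0]
o=env.observe();d=X[:2]-o["position"][:2];R=o["tool_rot"];print((d@R[:2,:2]*1000).round(1))
E
```

```text
[-32.8   0.5]
```

jog_arm --deltas '[0,0,-0.0267,0,0,0,1,0,0,-0.0533,0,0,0,1,0,0,-0.08,0,0,0,1,0,0,-0.1066,0,0,0,1,0,0,-0.1333,0,0,0,1,0,0,-0.16,0,0,0,1,0,0,-0.16,0,0,0,1]'

```text
time_s: 30.52
position: [0.4519, -0.2146, 0.0991]
tool_rot: [[0.84, 0.542, 0.006], [0.542, -0.84, -0.004], [0.002, 0.007, -1.0]]
ft_force: [0.4, 0.5, -1.0]
grip_width: 0.0307
```

```bash
python3 - <<'E'
from cells import *
st()
crop(grab("side"),220,190,370,340,5,"n2.png")
plan([((.50,-.08,.16),20,15,1,8,0)])
plan([(cp("big2",-22,110,27),PSI,27,1,8,0)])
E
```

```text
t 30.5167 tip [ 0.4517 -0.2144  0.1341] err mm [ 1.5 -1.4  4. ] ang 0.41 F [ 0.4  0.5 -1. ] g 0.0307 q [-39.  22.  91.   0.  66.  18.]
8 x 0.1635,-0.1108,-0.0416,-0.0093,0.083,0.0707,1
8 x 0.1229,-0.1701,0.0896,-0.0258,0.0664,0.0671,1
```

View pics/n2.png

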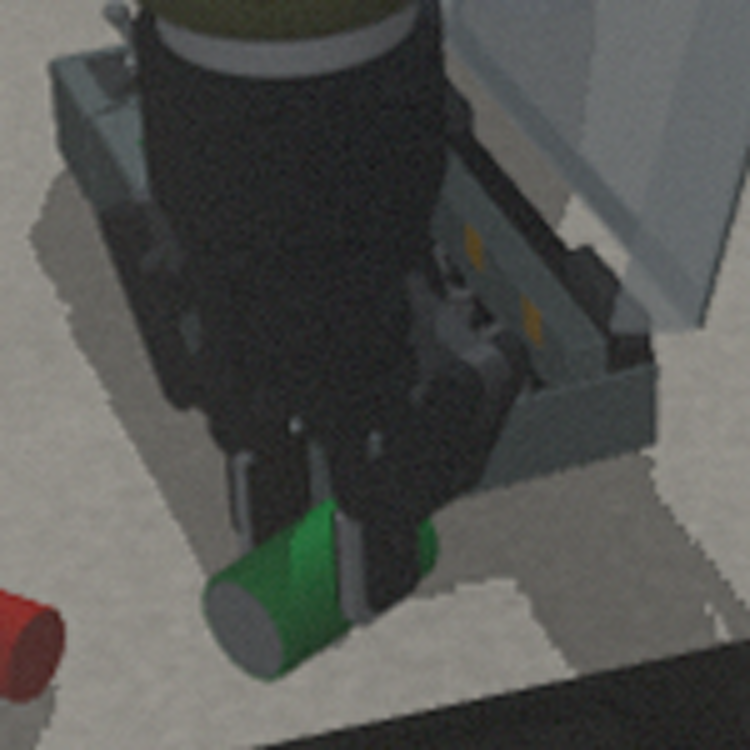

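jog_arm --deltas '[0.1635,-0.1108,-0.0416,-0.0093,0.083,0.0707,1,0.1635,-0.1108,-0.0416,-0.0093,0.083,0.0707,1,0.1635,-0.1108,-0.0416,-0.0093,0.083,0.0707,1,0.1635,-0.1108,-0.0416,-0.0093,0.083,0.0707,1,0.1635,-0.1108,-0.0416,-0.0093,0.083,0.0707,1,0.1635,-0.1108,-0.0416,-0.0093,0.083,0.0707,1,0.1635,-0.1108,-0.0416,-0.0093,0.083,0.0707,1,0.1635,-0.1108,-0.0416,-0.0093,0.083,0.0707,1]'

```text
time_s: 31.23
position: [0.5081, -0.078, 0.1256]
tool_rot: [[0.908, 0.341, 0.242], [0.33, -0.94, 0.089], [0.258, -0.001, -0.966]]
ft_force: [-0.3, 0.3, -1.7]
grip_width: 0.0307
```

jog_arm --deltas '[0.1229,-0.1701,0.0896,-0.0258,0.0664,0.0671,1,0.1229,-0.1701,0.0896,-0.0258,0.0664,0.0671,1,0.1229,-0.1701,0.0896,-0.0258,0.0664,0.0671,1,0.1229,-0.1701,0.0896,-0.0258,0.0664,0.0671,1,0.1229,-0.1701,0.0896,-0.0258,0.0664,0.0671,1,0.1229,-0.1701,0.0896,-0.0258,0.0664,0.0671,1,0.1229,-0.1701,0.0896,-0.0258,0.0664,0.0671,1,0.1229,-0.1701,0.0896,-0.0258,0.0664,0.0671,1]'

```text
time_s: 31.9
position: [0.565, 0.0773, 0.0855]
tool_rot: [[0.884, 0.122, 0.451], [0.108, -0.993, 0.055], [0.454, 0.0, -0.891]]
ft_force: [0.2, 0.0, -1.7]
grip_width: 0.0305
```

```bash
python3 - <<'E'
from cells import *
st()
crop(grab("side"),220,110,370,260,5,"n3.png")
k=dict(ox=-1.5)
plan([(cp("big2",-21,80,27,**k),PSI,27,1,4,1),(cp("big2",-21,51,27,**k),PSI,27,1,6,1),(cp("big2",-21,51,27,**k),PSI,27,1,1,1)])
E
```

```text
t 31.9 tip [0.5492 0.0754 0.1167] err mm [ 0.1 -2.   0.3] ang 0.1 F [ 0.2  0.  -1.7] g 0.0305 q [ -8.  21. 104.  13.  30.  65.]
1 x -0.0038,0,0.009,0,0,0,1
1 x -0.0075,0,0.0181,0,0,0,1
1 x -0.0113,0,0.0271,0,0,0,1
1 x -0.015,0,0.0362,0,0,0,1
1 x -0.0179,0,0.0419,0,0,0,1
1 x -0.0209,0,0.0477,0,0,0,1
1 x -0.0238,0,0.0534,0,0,0,1
1 x -0.0267,0,0.0592,0,0,0,1
1 x -0.0296,0,0.0649,0,0,0,1
2 x -0.0326,0,0.0706,0,0,0,1
```

View pics/n3.png

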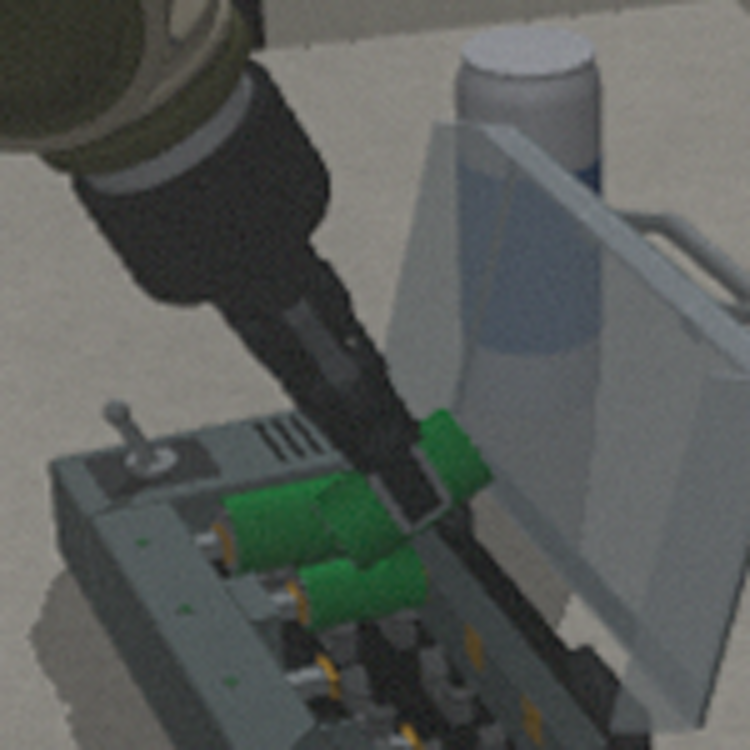

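jog_arm --deltas '[-0.0038,0,0.009,0,0,0,1,-0.0075,0,0.0181,0,0,0,1,-0.0113,0,0.0271,0,0,0,1,-0.015,0,0.0362,0,0,0,1,-0.0179,0,0.0419,0,0,0,1,-0.0209,0,0.0477,0,0,0,1,-0.0238,0,0.0534,0,0,0,1,-0.0267,0,0.0592,0,0,0,1,-0.0296,0,0.0649,0,0,0,1,-0.0326,0,0.0706,0,0,0,1,-0.0326,0,0.0706,0,0,0,1]'

```text
time_s: 32.87
position: [0.5667, 0.0793, 0.0261]
tool_rot: [[0.885, 0.124, 0.45], [0.11, -0.992, 0.056], [0.453, -0.001, -0.891]]
ft_force: [-0.1, 0.2, -2.0]
grip_width: 0.0305
```

```bash
python3 - <<'E'
from cells import *
st()
crop(grab("side"),240,160,360,280,5,"n4.png")
k=dict(ox=-1.5)
plan([(cp("big2",-35.5,51,27,**k),PSI,27,1,5,1),(cp("big2",-35.5,51,27,**k),PSI,27,1,1,1)])
E
```

```text
t 32.8667 tip [0.551  0.0774 0.0573] err mm [-0.4 -0.3 -0.8] ang 0.08 F [-0.1  0.2 -2. ] g 0.0305 q [ -7.  27. 107.  19.  20.  59.]
1 x -0.0034,0,-0.0017,0,0,0,1
1 x -0.0069,0,-0.0035,0,0,0,1
1 x -0.0103,0,-0.0052,0,0,0,1
1 x -0.0138,0,-0.007,0,0,0,1
2 x -0.0172,0,-0.0087,0,0,0,1
```

View pics/n4.png

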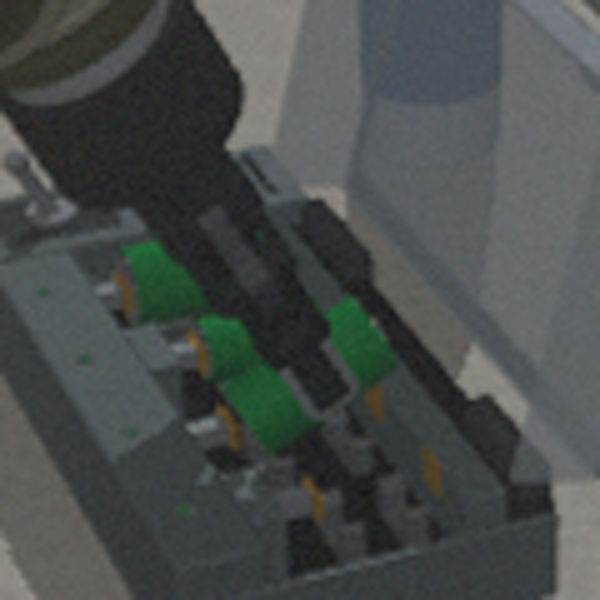

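jog_arm --deltas '[-0.0034,0,-0.0017,0,0,0,1,-0.0069,0,-0.0035,0,0,0,1,-0.0103,0,-0.0052,0,0,0,1,-0.0138,0,-0.007,0,0,0,1,-0.0172,0,-0.0087,0,0,0,1,-0.0172,0,-0.0087,0,0,0,1]'

```text
time_s: 33.42
position: [0.5533, 0.0772, 0.0278]
tool_rot: [[0.883, 0.123, 0.453], [0.11, -0.992, 0.056], [0.456, 0.0, -0.89]]
ft_force: [5.3, 2.2, -1.2]
grip_width: 0.031
```

```bash
python3 - <<'E'
from cells import *
st()
crop(grab("side"),240,160,360,280,5,"n5.png")
k=dict(ox=-1.5)
plan([(cp("big2",-36,50.5,14,**k),PSI,14,1,4,1),(cp("big2",-36,50,5,**k),PSI,5,1,3,1),(cp("big2",-36,50,5,**k),PSI,5,1,1,1)])
E
```

```text
t 33.4167 tip [0.5375 0.0753 0.0589] err mm [ 0.5 -0.6  0.9] ang 0.15 F [ 5.3  2.2 -1.2] g 0.031 q [ -8.  26. 110.  21.  19.  57.]
1 x -0.0038,0,0.0021,0,-0.0181,0,1
1 x -0.0075,0,0.0042,0,-0.0361,0,1
1 x -0.0113,0,0.0063,0,-0.0542,0,1
1 x -0.015,0,0.0084,0,-0.0723,0,1
1 x -0.0187,0,0.0099,0,-0.0889,0,1
1 x -0.0224,0,0.0113,0,-0.1056,0,1
2 x -0.026,0,0.0127,0,-0.1223,0,1
```

View pics/n5.png

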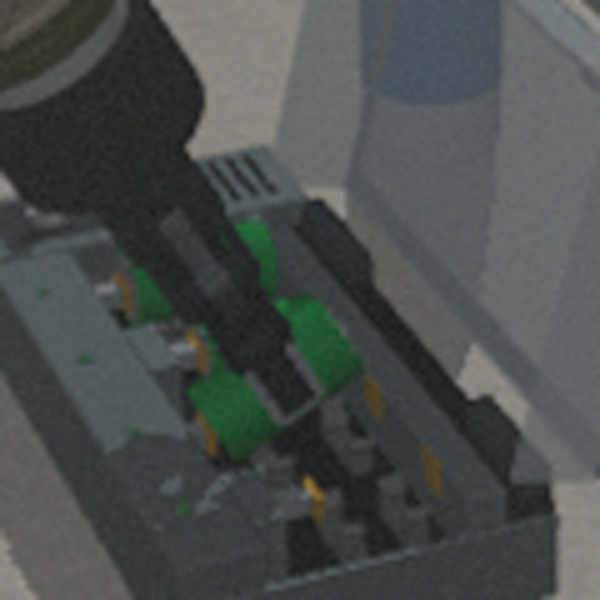

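jog_arm --deltas '[-0.0038,0,0.0021,0,-0.0181,0,1,-0.0075,0,0.0042,0,-0.0361,0,1,-0.0113,0,0.0063,0,-0.0542,0,1,-0.015,0,0.0084,0,-0.0723,0,1,-0.0187,0,0.0099,0,-0.0889,0,1,-0.0224,0,0.0113,0,-0.1056,0,1,-0.026,0,0.0127,0,-0.1223,0,1,-0.026,0,0.0127,0,-0.1223,0,1]'

```text
time_s: 34.13
position: [0.5426, 0.0756, 0.0107]
tool_rot: [[0.988, 0.123, 0.09], [0.123, -0.992, 0.01], [0.09, 0.001, -0.996]]
ft_force: [4.8, -1.1, 2.6]
grip_width: 0.0311
```

```bash
python3 - <<'E'
from cells import *
st()
crop(grab("side"),240,160,360,280,5,"n6.png")
k=dict(ox=-1.5)
plan([(cp("big2",-36,49.5,0,**k),PSI,0,1,3,1),(cp("big2",-36,49.5,0,**k),PSI,0,1,2,1)])
E
```

```text
t 34.1333 tip [0.5395 0.0753 0.0455] err mm [ 2.8 -0.6  1.1] ang 0.19 F [ 4.8 -1.1  2.6] g 0.0311 q [-5. 31. 94.  1. 50. 77.]
1 x -0.0018,0,0.0014,0,-0.0092,0,1
1 x -0.0035,0,0.0028,0,-0.0185,0,1
3 x -0.0053,0,0.0042,0,-0.0277,0,1
```

View pics/n6.png

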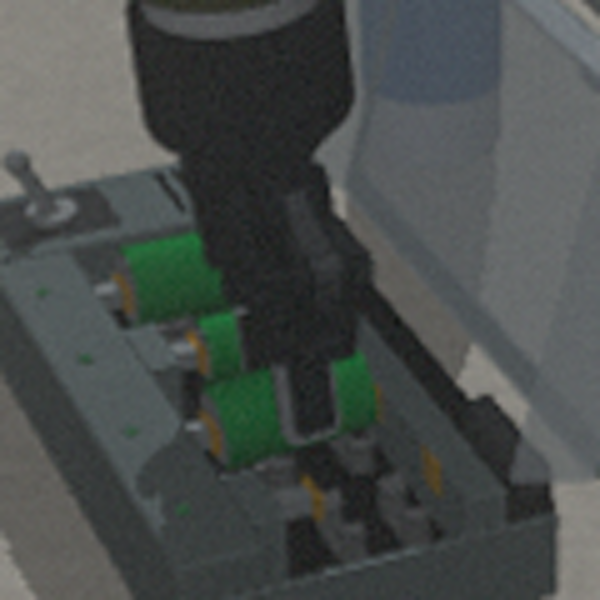

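```bash
python3 - <<'E'
from cells import *
k=dict(ox=-1.5)
setcmd(cp("big2",-36,50,5,**k),PSI,5)
plan([(cp("big2",-37.5,50,5,**k),PSI,5,1,2,1),(cp("big2",-37.5,49.5,0,**k),PSI,0,1,3,1),(cp("big2",-37.5,49.5,0,**k),PSI,0,1,3,1)])
E
```

```text
1 x -0.001,0,-0.0001,0,0,0,1
1 x -0.002,0,-0.0002,0,0,0,1
1 x -0.0038,0,0.0012,0,-0.0093,0,1
1 x -0.0055,0,0.0026,0,-0.0185,0,1
4 x -0.0073,0,0.004,0,-0.0278,0,1
```

jog_arm --deltas '[-0.001,0,-0.0001,0,0,0,1,-0.002,0,-0.0002,0,0,0,1,-0.0038,0,0.0012,0,-0.0093,0,1,-0.0055,0,0.0026,0,-0.0185,0,1,-0.0073,0,0.004,0,-0.0278,0,1,-0.0073,0,0.004,0,-0.0278,0,1,-0.0073,0,0.004,0,-0.0278,0,1]'

```text
time_s: 34.77
position: [0.5369, 0.075, 0.0071]
tool_rot: [[0.992, 0.124, 0.005], [0.124, -0.992, -0.0], [0.005, 0.001, -1.0]]
ft_force: [5.6, 0.1, 2.3]
grip_width: 0.0303
```

```bash
python3 - <<'E'
from cells import *
st()
crop(grab("side"),240,160,360,280,5,"n7.png")
E
```

```text
t 34.7667 tip [0.5367 0.075  0.0421] err mm [ 2.2 -0.5  1.1] ang 0.29 F [5.6 0.1 2.3] g 0.0303 q [-5. 33. 90.  0. 56. 78.]
```

View pics/n7.png

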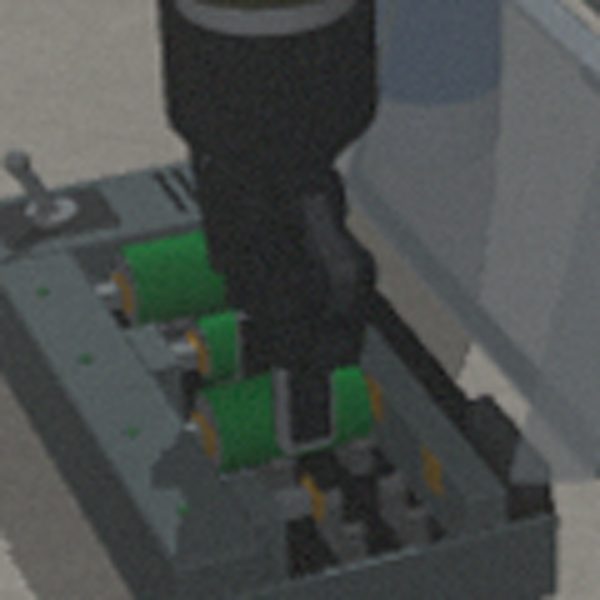

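Level and clear of the rail; release and lift.

jog_arm --deltas '[0,0,0,0,0,0,0.08,0,0,0,0,0,0,0.08,0,0,0,0,0,0,0.08,0,0,0,0,0,0,0.08,0,0,-0.0067,0,0,0,0.08,0,0,-0.0133,0,0,0,0.08,0,0,-0.04,0,0,0,0.08,0,0,-0.08,0,0,0,0.08,0,0,-0.12,0,0,0,0.08,0,0,-0.12,0,0,0,0.08]'

```text
time_s: 35.65
position: [0.5374, 0.0751, 0.1021]
tool_rot: [[0.992, 0.124, 0.01], [0.124, -0.992, -0.001], [0.01, 0.002, -1.0]]
ft_force: [0.5, -0.4, 1.2]
grip_width: 0.0391
```

```bash
python3 - <<'E'
from cells import *
a=cp("big2",-37.5,49.5,0,ox=-1.5);setcmd(a+[0,0,.09],PSI,0);st()
s=grab("side");crop(s,240,170,360,290,5,"n8.png");seatcheck("side",s,"big2");cells(s,"side")
cells(grab("top"))
E
```

```text
t 35.65 tip [0.537  0.0751 0.1371] err mm [ 2.7 -0.5  6.1] ang 0.57 F [ 0.5 -0.4  1.2] g 0.0391 q [-5. 26. 84.  0. 69. 78.]
side big2 pred dz0 [280.8 230.1] [316.7 254.2] [298.6 241.9]
side big2 pred dz3 [280.7 228.7] [316.7 252.8] [298.6 240.5]
side big2 obs (264, 204) (316, 253)
side (313.5, 425.8) [39.4 21.4] D [ 0.4585 -0.3236  0.0185] -55.8 0.0571
side (290.4, 227.2) [58.8 32.2] D [0.5466 0.1815 0.0185] -84.2 0.2105
top (456.3, 290.6) [10.  19.3] C [ 0.4628 -0.3206  0.015 ] -50.5 0.0461
top (233.5, 263.0) [26.  7.] D [0.5294 0.2018 0.0185] 0.7 0.0611
```

View pics/n8.png

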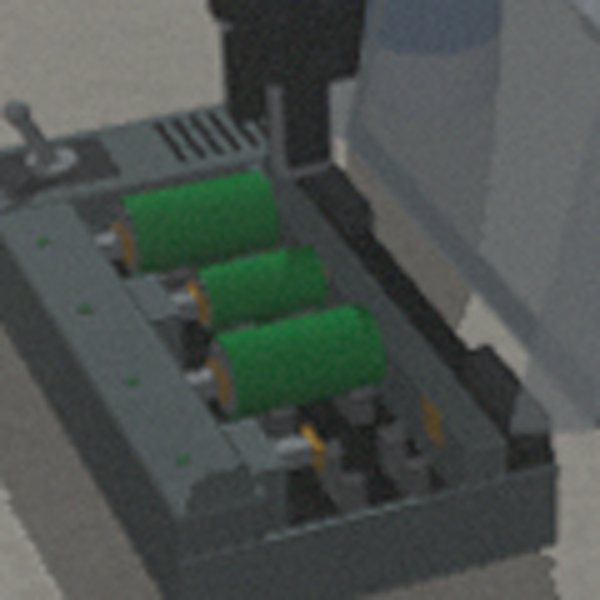

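```bash
python3 - <<'E'
from cells import *
print(plane("side",(313.4,425.9),.015))
plan([((.47,-.25,.15),-55.5,0,-.2,12,0)])
p=(.4612,-.3216)
plan([((*p,.10),-55.5,0,-.3,4,0),((*p,.008),-55.5,0,-.3,6,1),((*p,.008),-55.5,0,-.3,2,1)])
E
```

```text
[[ 0.45907802 -0.32087579  0.015     ]]
12 x -0.1391,0.4202,-0.0253,0,0,0.3477,-0.2
4 x 0.072,0.0637,0.0666,0,0,0,-0.3
1 x 0.072,0.0637,0.0871,0,0,0,-0.3
1 x 0.072,0.0637,0.1075,0,0,0,-0.3
1 x 0.072,0.0637,0.128,0,0,0,-0.3
1 x 0.072,0.0637,0.1484,0,0,0,-0.3
1 x 0.072,0.0637,0.1689,0,0,0,-0.3
3 x 0.072,0.0637,0.1893,0,0,0,-0.3
```

jog_arm --deltas '[-0.1391,0.4202,-0.0253,0,0,0.3477,-0.2,-0.1391,0.4202,-0.0253,0,0,0.3477,-0.2,-0.1391,0.4202,-0.0253,0,0,0.3477,-0.2,-0.1391,0.4202,-0.0253,0,0,0.3477,-0.2,-0.1391,0.4202,-0.0253,0,0,0.3477,-0.2,-0.1391,0.4202,-0.0253,0,0,0.3477,-0.2,-0.1391,0.4202,-0.0253,0,0,0.3477,-0.2,-0.1391,0.4202,-0.0253,0,0,0.3477,-0.2,-0.1391,0.4202,-0.0253,0,0,0.3477,-0.2,-0.1391,0.4202,-0.0253,0,0,0.3477,-0.2,-0.1391,0.4202,-0.0253,0,0,0.3477,-0.2,-0.1391,0.4202,-0.0253,0,0,0.3477,-0.2]'

```text
time_s: 36.75
position: [0.47, -0.2491, 0.1146]
tool_rot: [[0.57, -0.822, -0.001], [-0.822, -0.57, 0.001], [-0.002, 0.0, -1.0]]
ft_force: [-1.3, 0.6, 0.3]
grip_width: 0.0512
```

```bash
python3 - <<'E'
from cells import *
setcmd((.47,-.25,.15),-55.5,0);st();s=grab("side");cells(s,"side");t=grab("top");cells(t);crop(s,230,300,400,470,4,"o0.png")
p=(.4612,-.3216)
plan([((*p,.10),-55.5,0,-.3,4,0),((*p,.008),-55.5,0,-.3,6,1),((*p,.008),-55.5,0,-.3,2,1)])
E
```

```text
t 36.75 tip [ 0.47   -0.2492  0.1496] err mm [-0.   0.9 -0.4] ang 0.26 F [-1.3  0.6  0.3] g 0.0512 q [-41.  24.  84.   0.  71. 105.]
side (313.7, 426.3) [40.4 21. ] D [ 0.4586 -0.3245  0.0185] -54.8 0.0582
side (41.3, 89.0) [30.1 12.2] D [-0.0529  1.3182  0.0185] -79.6 0.3532
top (237.1, 262.8) [25.8 13.3] D [0.5299 0.1934 0.0185] 4.7 0.0607
top (261.6, 257.3) [20.4 10. ] C [0.5429 0.1364 0.015 ] 6.7 0.0484
top (285.8, 256.7) [25.7 12.4] D [0.5437 0.0794 0.0185] 5.3 0.0607
4 x 0.072,0.0637,0.0667,0,0,0,-0.3
1 x 0.072,0.0637,0.0871,0,0,0,-0.3
1 x 0.072,0.0637,0.1076,0,0,0,-0.3
1 x 0.072,0.0637,0.128,0,0,0,-0.3
1 x 0.072,0.0637,0.1484,0,0,0,-0.3
1 x 0.072,0.0637,0.1689,0,0,0,-0.3
3 x 0.072,0.0637,0.1893,0,0,0,-0.3
```

View pics/o0.png

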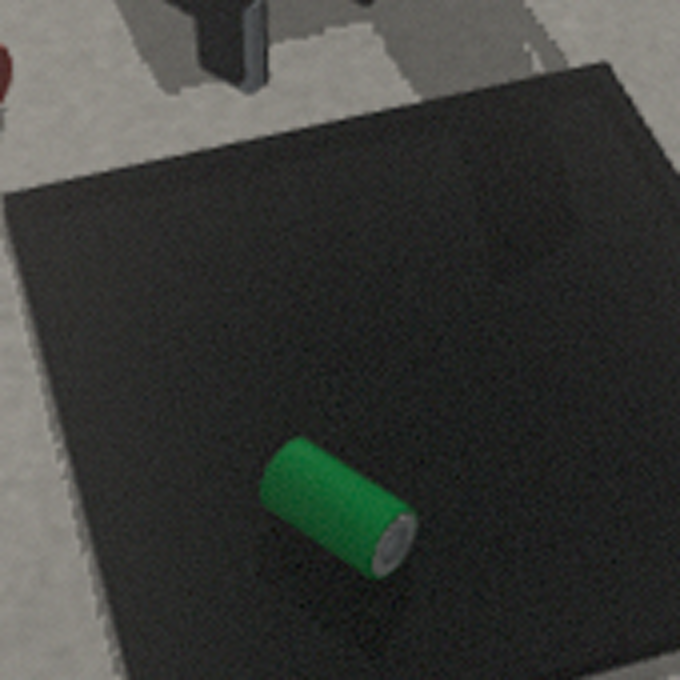

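jog_arm --deltas '[0.072,0.0637,0.0667,0,0,0,-0.3,0.072,0.0637,0.0667,0,0,0,-0.3,0.072,0.0637,0.0667,0,0,0,-0.3,0.072,0.0637,0.0667,0,0,0,-0.3,0.072,0.0637,0.0871,0,0,0,-0.3,0.072,0.0637,0.1076,0,0,0,-0.3,0.072,0.0637,0.128,0,0,0,-0.3,0.072,0.0637,0.1484,0,0,0,-0.3,0.072,0.0637,0.1689,0,0,0,-0.3,0.072,0.0637,0.1893,0,0,0,-0.3,0.072,0.0637,0.1893,0,0,0,-0.3,0.072,0.0637,0.1893,0,0,0,-0.3]'

```text
time_s: 37.85
position: [0.4618, -0.3208, -0.0262]
tool_rot: [[0.568, -0.823, -0.0], [-0.823, -0.568, 0.0], [-0.0, -0.0, -1.0]]
ft_force: [0.2, -0.2, 0.3]
grip_width: 0.0553
```

jog_arm --deltas '[0,0,0,0,0,0,1,0,0,0,0,0,0,1,0,0,0,0,0,0,1,0,0,0,0,0,0,1,0,0,0,0,0,0,1,0,0,0,0,0,0,1]'

```text
time_s: 38.35
position: [0.462, -0.3222, -0.0252]
tool_rot: [[0.567, -0.824, 0.002], [-0.824, -0.567, -0.001], [0.002, -0.001, -1.0]]
ft_force: [-0.2, 2.0, 6.9]
grip_width: 0.0234
```

```bash
python3 - <<'E'
from cells import *
st()
crop(grab("side"),240,330,390,480,5,"o1.png")
p=(.4612,-.3216)
plan([((*p,.13),-55.5,0,1,6,1),((*p,.13),-55.5,0,1,1,1)])
E
```

```text
t 38.35 tip [ 0.4619 -0.3222  0.0098] err mm [ 0.8 -0.6  1.7] ang 0.13 F [-0.2  2.   6.9] g 0.0234 q [-47.  37.  88.   0.  54.  99.]
1 x 0,0,-0.0271,0,0,0,1
1 x 0,0,-0.0542,0,0,0,1
1 x 0,0,-0.0813,0,0,0,1
1 x 0,0,-0.1084,0,0,0,1
1 x 0,0,-0.1355,0,0,0,1
2 x 0,0,-0.1626,0,0,0,1
```

View pics/o1.png

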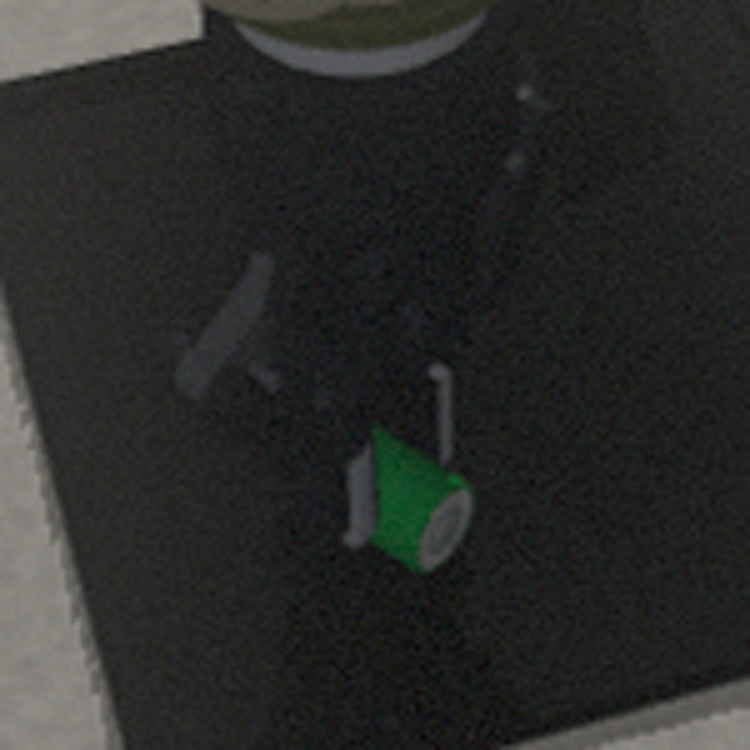

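```bash
python3 - <<'E'
from cells import *
X=plane("side",(329,436),.015)[0]
o=env.observe();d=X[:2]-o["position"][:2];R=o["tool_rot"];print((d@R[:2,:2]*1000).round(1))
E
```

```text
[23.8  1.4]
```

jog_arm --deltas '[0,0,-0.0271,0,0,0,1,0,0,-0.0542,0,0,0,1,0,0,-0.0813,0,0,0,1,0,0,-0.1084,0,0,0,1,0,0,-0.1355,0,0,0,1,0,0,-0.1626,0,0,0,1,0,0,-0.1626,0,0,0,1]'

```text
time_s: 38.98
position: [0.4627, -0.3233, 0.0996]
tool_rot: [[0.567, -0.824, 0.005], [-0.824, -0.567, -0.006], [0.008, -0.001, -1.0]]
ft_force: [0.5, 0.2, 0.2]
grip_width: 0.0235
```

```bash
python3 - <<'E'
from cells import *
st()
crop(grab("side"),240,250,390,400,5,"o2.png")
plan([((.50,-.12,.17),-5,10,1,10,0)])
plan([(cp("small2",-16,105,24),PSI,24,1,8,0)])
E
```

```text
t 38.9833 tip [ 0.4625 -0.3231  0.1346] err mm [ 1.5 -1.7  4.7] ang 0.44 F [0.5 0.2 0.2] g 0.0235 q [-47.  28.  81.   0.  71.  99.]
10 x -0.187,-0.2011,-0.0541,0.0245,0.0519,-0.2798,1
8 x 0.0616,-0.2006,0.0904,0.0197,0.0775,-0.0644,1
```

View pics/o2.png

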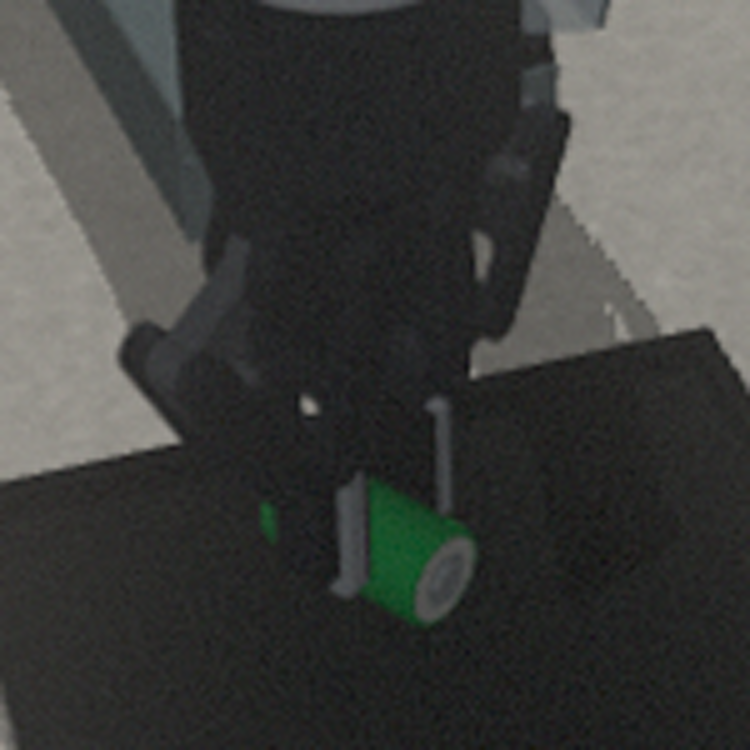

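jog_arm --deltas '[-0.187,-0.2011,-0.0541,0.0245,0.0519,-0.2798,1,-0.187,-0.2011,-0.0541,0.0245,0.0519,-0.2798,1,-0.187,-0.2011,-0.0541,0.0245,0.0519,-0.2798,1,-0.187,-0.2011,-0.0541,0.0245,0.0519,-0.2798,1,-0.187,-0.2011,-0.0541,0.0245,0.0519,-0.2798,1,-0.187,-0.2011,-0.0541,0.0245,0.0519,-0.2798,1,-0.187,-0.2011,-0.0541,0.0245,0.0519,-0.2798,1,-0.187,-0.2011,-0.0541,0.0245,0.0519,-0.2798,1,-0.187,-0.2011,-0.0541,0.0245,0.0519,-0.2798,1,-0.187,-0.2011,-0.0541,0.0245,0.0519,-0.2798,1]'

```text
time_s: 39.87
position: [0.5057, -0.1208, 0.1351]
tool_rot: [[0.981, -0.089, 0.172], [-0.087, -0.996, -0.014], [0.172, -0.001, -0.985]]
ft_force: [0.5, 0.2, -2.0]
grip_width: 0.0234
```

jog_arm --deltas '[0.0616,-0.2006,0.0904,0.0197,0.0775,-0.0644,1,0.0616,-0.2006,0.0904,0.0197,0.0775,-0.0644,1,0.0616,-0.2006,0.0904,0.0197,0.0775,-0.0644,1,0.0616,-0.2006,0.0904,0.0197,0.0775,-0.0644,1,0.0616,-0.2006,0.0904,0.0197,0.0775,-0.0644,1,0.0616,-0.2006,0.0904,0.0197,0.0775,-0.0644,1,0.0616,-0.2006,0.0904,0.0197,0.0775,-0.0644,1,0.0616,-0.2006,0.0904,0.0197,0.0775,-0.0644,1]'

```text
time_s: 40.53
position: [0.5764, 0.0228, 0.0774]
tool_rot: [[0.907, 0.122, 0.404], [0.111, -0.993, 0.05], [0.407, -0.0, -0.913]]
ft_force: [-0.3, -0.5, -0.2]
grip_width: 0.0233
```

```bash
python3 - <<'E'
from cells import *
st()
crop(grab("side"),240,140,390,290,5,"o3.png")
k=dict(ox=.5)
plan([(cp("small2",-15.5,80,24,**k),PSI,24,1,4,1),(cp("small2",-15.5,51,24,**k),PSI,24,1,6,1),(cp("small2",-15.5,51,24,**k),PSI,24,1,1,1)])
E
```

```text
t 40.5333 tip [0.5623 0.0211 0.1093] err mm [ 0.1 -1.5  0.5] ang 0.09 F [-0.3 -0.5 -0.2] g 0.0233 q [-14.  22. 101.  15.  35.  59.]
1 x -0.0034,0,0.0077,0,0,0,1
1 x -0.0068,0,0.0154,0,0,0,1
1 x -0.0102,0,0.0231,0,0,0,1
1 x -0.0136,0,0.0307,0,0,0,1
1 x -0.0163,0,0.0366,0,0,0,1
1 x -0.0189,0,0.0425,0,0,0,1
1 x -0.0215,0,0.0484,0,0,0,1
1 x -0.0241,0,0.0543,0,0,0,1
1 x -0.0267,0,0.0602,0,0,0,1
2 x -0.0294,0,0.0661,0,0,0,1
```

View pics/o3.png

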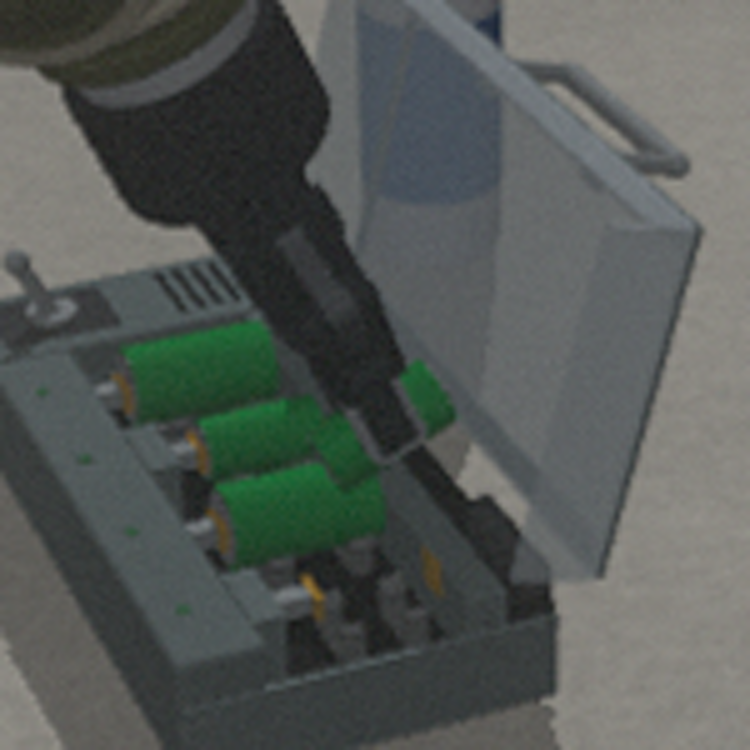

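jog_arm --deltas '[-0.0034,0,0.0077,0,0,0,1,-0.0068,0,0.0154,0,0,0,1,-0.0102,0,0.0231,0,0,0,1,-0.0136,0,0.0307,0,0,0,1,-0.0163,0,0.0366,0,0,0,1,-0.0189,0,0.0425,0,0,0,1,-0.0215,0,0.0484,0,0,0,1,-0.0241,0,0.0543,0,0,0,1,-0.0267,0,0.0602,0,0,0,1,-0.0294,0,0.0661,0,0,0,1,-0.0294,0,0.0661,0,0,0,1]'

```text
time_s: 41.5
position: [0.5765, 0.0239, 0.0223]
tool_rot: [[0.906, 0.123, 0.404], [0.113, -0.992, 0.05], [0.407, -0.0, -0.913]]
ft_force: [-0.2, 1.1, 1.0]
grip_width: 0.0235
```

```bash
python3 - <<'E'
from cells import *
st()
crop(grab("side"),250,170,370,290,5,"o4.png")
k=dict(ox=.5)
plan([(cp("small2",-31,51,24,**k),PSI,24,1,6,1),(cp("small2",-31,51,24,**k),PSI,24,1,1,1)])
E
```

```text
t 41.5 tip [0.5624 0.0222 0.0543] err mm [ 0.2 -0.4 -0.2] ang 0.02 F [-0.2  1.1  1. ] g 0.0235 q [-14.  28. 104.  19.  26.  54.]
1 x -0.0031,0,-0.0014,0,0,0,1
1 x -0.0063,0,-0.0028,0,0,0,1
1 x -0.0094,0,-0.0042,0,0,0,1
1 x -0.0126,0,-0.0056,0,0,0,1
1 x -0.0157,0,-0.007,0,0,0,1
2 x -0.0188,0,-0.0084,0,0,0,1
```

View pics/o4.png

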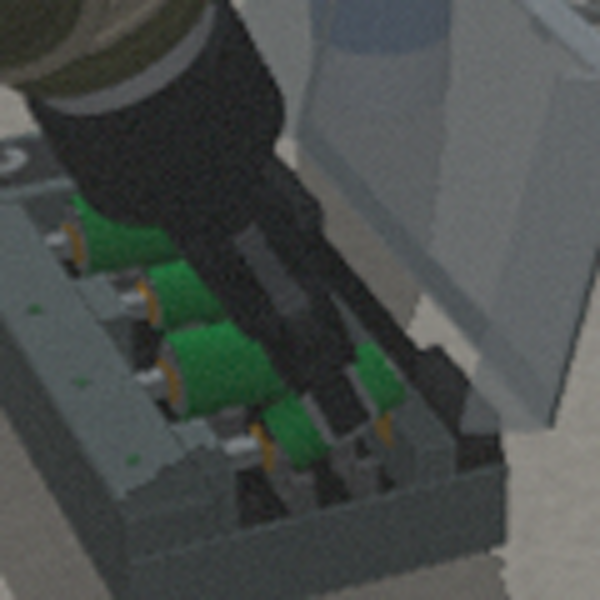

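jog_arm --deltas '[-0.0031,0,-0.0014,0,0,0,1,-0.0063,0,-0.0028,0,0,0,1,-0.0094,0,-0.0042,0,0,0,1,-0.0126,0,-0.0056,0,0,0,1,-0.0157,0,-0.007,0,0,0,1,-0.0188,0,-0.0084,0,0,0,1,-0.0188,0,-0.0084,0,0,0,1]'

```text
time_s: 42.13
position: [0.5617, 0.0218, 0.0235]
tool_rot: [[0.906, 0.123, 0.406], [0.112, -0.992, 0.05], [0.409, 0.001, -0.913]]
ft_force: [6.3, 1.3, -1.0]
grip_width: 0.0234
```

```bash
python3 - <<'E'
from cells import *
st()
crop(grab("side"),250,170,370,290,5,"o5.png")
k=dict(ox=.5)
plan([(cp("small2",-31,50.5,12,**k),PSI,12,1,4,1),(cp("small2",-31,50,4,**k),PSI,4,1,3,1),(cp("small2",-31,50,4,**k),PSI,4,1,1,1)])
E
```

```text
t 42.1333 tip [0.5475 0.02   0.0555] err mm [ 0.7 -0.7  0.9] ang 0.15 F [ 6.3  1.3 -1. ] g 0.0234 q [-15.  27. 107.  21.  25.  51.]
1 x -0.0032,0,0.0015,0,-0.0167,0,1
1 x -0.0063,0,0.0031,0,-0.0333,0,1
1 x -0.0095,0,0.0046,0,-0.05,0,1
1 x -0.0127,0,0.0061,0,-0.0667,0,1
1 x -0.0157,0,0.0071,0,-0.0815,0,1
1 x -0.0187,0,0.008,0,-0.0963,0,1
2 x -0.0217,0,0.009,0,-0.1111,0,1
```

View pics/o5.png

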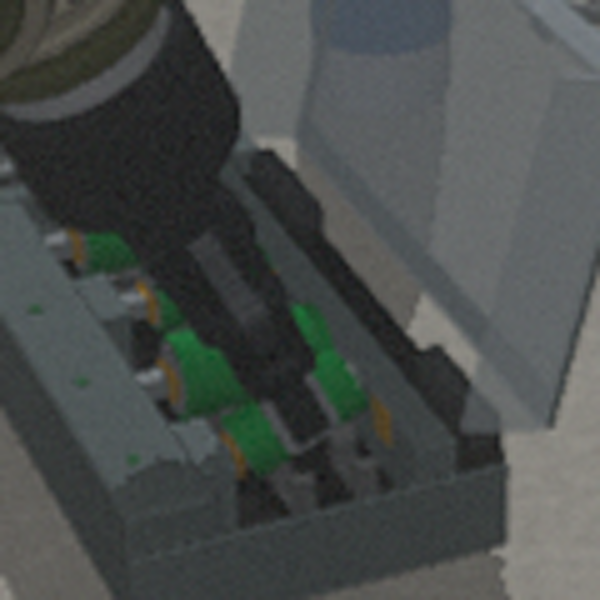

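jog_arm --deltas '[-0.0032,0,0.0015,0,-0.0167,0,1,-0.0063,0,0.0031,0,-0.0333,0,1,-0.0095,0,0.0046,0,-0.05,0,1,-0.0127,0,0.0061,0,-0.0667,0,1,-0.0157,0,0.0071,0,-0.0815,0,1,-0.0187,0,0.008,0,-0.0963,0,1,-0.0217,0,0.009,0,-0.1111,0,1,-0.0217,0,0.009,0,-0.1111,0,1]'

```text
time_s: 42.85
position: [0.5517, 0.0202, 0.011]
tool_rot: [[0.99, 0.123, 0.073], [0.123, -0.992, 0.008], [0.073, 0.001, -0.997]]
ft_force: [5.6, -0.3, 2.7]
grip_width: 0.023
```

```bash
python3 - <<'E'
from cells import *
st()
crop(grab("side"),250,170,370,290,5,"o6.png")
k=dict(ox=.5)
plan([(cp("small2",-32,49.5,0,**k),PSI,0,1,3,1),(cp("small2",-32,49.5,0,**k),PSI,0,1,2,1)])
E
```

```text
t 42.85 tip [0.5491 0.0199 0.0459] err mm [ 2.8 -0.7  1.2] ang 0.22 F [ 5.6 -0.3  2.7] g 0.023 q [-11.  32.  92.   2.  52.  71.]
1 x -0.0018,0,0.0009,0,-0.0074,0,1
1 x -0.0036,0,0.0018,0,-0.0148,0,1
3 x -0.0054,0,0.0027,0,-0.0223,0,1
```

View pics/o6.png

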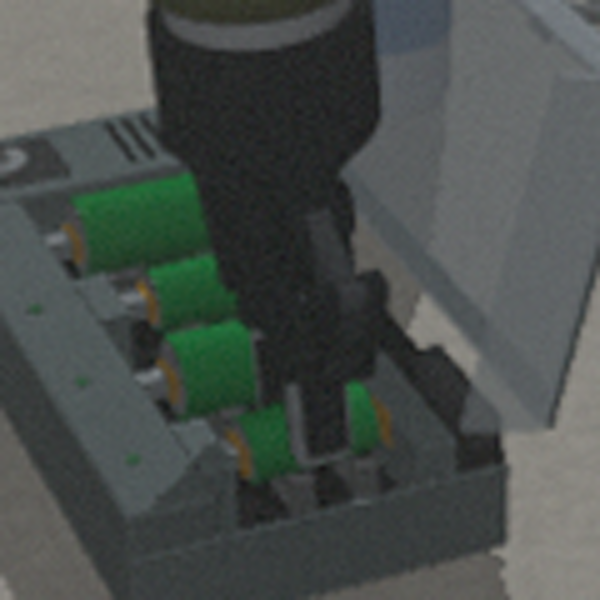

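jog_arm --deltas '[-0.0018,0,0.0009,0,-0.0074,0,1,-0.0036,0,0.0018,0,-0.0148,0,1,-0.0054,0,0.0027,0,-0.0223,0,1,-0.0054,0,0.0027,0,-0.0223,0,1,-0.0054,0,0.0027,0,-0.0223,0,1,-0.0054,0,0.0027,0,-0.0223,0,0.2,-0.0054,0,0.0027,0,-0.0223,0,0.2,-0.0054,0,0.0027,0,-0.0223,0,0.2,-0.0054,0,0.0027,0,-0.0223,0,0.2]'

```text
time_s: 43.65
position: [0.5445, 0.0201, 0.0075]
tool_rot: [[0.992, 0.124, -0.001], [0.124, -0.992, 0.0], [-0.001, -0.001, -1.0]]
ft_force: [-0.6, 0.4, 0.4]
grip_width: 0.0338
```

jog_arm --deltas '[0,0,-0.0067,0,0,0,0.2,0,0,-0.0133,0,0,0,0.2,0,0,-0.04,0,0,0,0.2,0,0,-0.08,0,0,0,0.2,0,0,-0.12,0,0,0,0.2,0,0,-0.12,0,0,0,0.2]'

```text
time_s: 44.15
position: [0.5478, 0.0197, 0.1036]
tool_rot: [[0.992, 0.124, 0.01], [0.124, -0.992, -0.002], [0.009, 0.003, -1.0]]
ft_force: [0.2, 0.1, -0.1]
grip_width: 0.034
```

```bash
python3 - <<'E'
from cells import *
a=cp("small2",-32,49.5,0,ox=.5);setcmd(a+[0,0,.09],PSI,0);st()
plan([((.52,-.12,.20),30,0,.2,7,0)])
E
```

```text
t 44.15 tip [0.5474 0.0197 0.1386] err mm [ 2.7 -0.8  6.1] ang 0.56 F [ 0.2  0.1 -0.1] g 0.034 q [-10.  26.  83.   0.  70.  73.]
7 x -0.0562,0.1817,-0.09,0,0,-0.1273,0.2
```

jog_arm --deltas '[-0.0562,0.1817,-0.09,0,0,-0.1273,0.2,-0.0562,0.1817,-0.09,0,0,-0.1273,0.2,-0.0562,0.1817,-0.09,0,0,-0.1273,0.2,-0.0562,0.1817,-0.09,0,0,-0.1273,0.2,-0.0562,0.1817,-0.09,0,0,-0.1273,0.2,-0.0562,0.1817,-0.09,0,0,-0.1273,0.2,-0.0562,0.1817,-0.09,0,0,-0.1273,0.2]'

```text
time_s: 44.73
position: [0.5198, -0.12, 0.1649]
tool_rot: [[0.866, 0.499, -0.001], [0.499, -0.866, 0.001], [-0.0, -0.001, -1.0]]
ft_force: [-0.0, -0.1, -0.7]
grip_width: 0.034
```

```bash
python3 - <<'E'
from cells import *
st()
s=grab("side");t=grab("top")
crop(s,225,165,385,300,5,"p1.png");crop(t,185,170,345,310,5,"p2.png")
for b in SEAT: seatcheck("side",s,b);seatcheck("top",t,b)
E
```

```text
t 44.7333 tip [ 0.5198 -0.12    0.1999] err mm [-0.3  0.  -0.1] ang 0.08 F [-0.  -0.1 -0.7] g 0.034 q [-26.  21.  80.   0.  79.  34.]
side big1 pred dz0 [262.3 204. ] [295.5 226. ] [278.8 214.8]
side big1 pred dz3 [262.2 202.8] [295.5 224.7] [278.7 213.5]
side big1 obs (264, 204) (316, 253)
top big1 pred dz0 [229.5 249.6] [246.9 277.5] [238.2 263.6]
top big1 pred dz3 [229.3 249.4] [246.7 277.4] [238.  263.5]
top big1 obs (230, 250) (245, 276)
side small1 pred dz0 [277.4 218.3] [305.  236.5] [291.1 227.2]
side small1 pred dz3 [277.3 217. ] [305.  235.2] [291.  225.9]
side small1 obs (264, 204) (316, 253)
top small1 pred dz0 [255.3 246.8] [269.1 269.2] [262.2 258. ]
top small1 pred dz3 [255.2 246.6] [269.  269.1] [262.1 257.9]
top small1 obs (256, 247) (268, 268)
side big2 pred dz0 [280.8 230.1] [316.7 254.2] [298.6 241.9]
side big2 pred dz3 [280.7 228.7] [316.7 252.8] [298.6 240.5]
side big2 obs (264, 204) (316, 253)
top big2 pred dz0 [278.1 243.4] [295.5 271.3] [286.7 257.4]
top big2 pred dz3 [278.  243.2] [295.4 271.2] [286.7 257.3]
top big2 obs (279, 244) (293, 270)
side small2 pred dz0 [297.8 246.5] [327.9 266.6] [312.7 256.4]
side small2 pred dz3 [297.8 245.2] [327.8 265.2] [312.7 255. ]
side small2 obs (300, 247) (327, 266)
top small2 pred dz0 [303.7 240.6] [317.5 263.1] [310.6 251.9]
top small2 pred dz3 [303.7 240.4] [317.5 263. ] [310.6 251.8]
top small2 obs (305, 244) (313, 261)
```

View pics/p1.png

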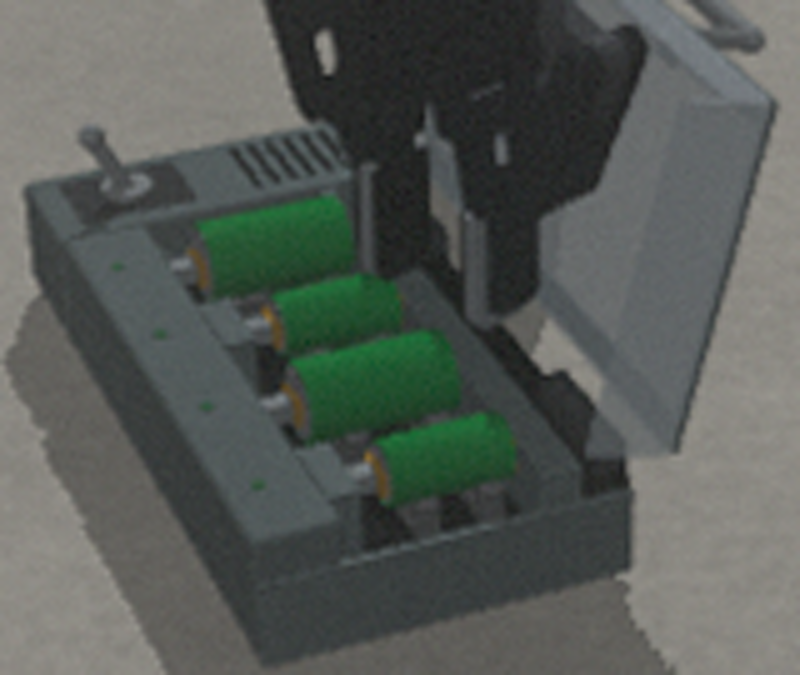

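View pics/p2.png

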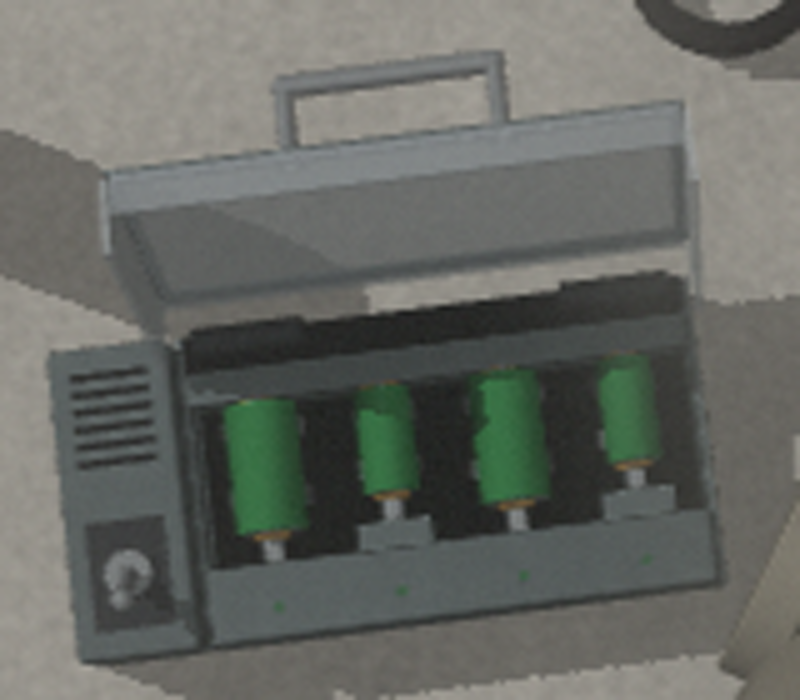

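```bash
python3 - <<'E'
from cells import *
s2=ch(5,-84,0)
plan([(s2+[0,0,.10],PSI,0,1,6,0),(s2+[0,0,.066],PSI,0,1,3,1),(s2+[0,0,.0595],PSI,0,1,3,1)])
b2=ch(0,-28,0)
plan([(s2+[0,0,.085],PSI,0,1,2,1),(b2+[0,0,.085],PSI,0,1,3,1),(b2+[0,0,.068],PSI,0,1,2,1),(b2+[0,0,.063],PSI,0,1,3,1)])
s1=ch(5,28,0)
plan([(b2+[0,0,.085],PSI,0,1,2,1),(s1+[0,0,.085],PSI,0,1,3,1),(s1+[0,0,.066],PSI,0,1,2,1),(s1+[0,0,.0595],PSI,0,1,3,1)])
b1=ch(0,84,0)
plan([(s1+[0,0,.085],PSI,0,1,2,1),(b1+[0,0,.085],PSI,0,1,3,1),(b1+[0,0,.068],PSI,0,1,2,1),(b1+[0,0,.063],PSI,0,1,3,1)])
E
```

```text
6 x 0.1308,-0.142,0.1333,0,0,0.1273,1
1 x 0.1308,-0.142,0.1484,0,0,0.1273,1
1 x 0.1308,-0.142,0.1636,0,0,0.1273,1
1 x 0.1308,-0.142,0.1787,0,0,0.1273,1
1 x 0.1308,-0.142,0.1816,0,0,0.1273,1
1 x 0.1308,-0.142,0.1844,0,0,0.1273,1
1 x 0.1308,-0.142,0.1873,0,0,0.1273,1
1 x 0,0,-0.017,0,0,0,1
1 x 0,0,-0.034,0,0,0,1
1 x -0.0022,-0.0249,-0.034,0,0,0,1
1 x -0.0044,-0.0498,-0.034,0,0,0,1
1 x -0.0067,-0.0746,-0.034,0,0,0,1
1 x -0.0067,-0.0746,-0.0226,0,0,0,1
1 x -0.0067,-0.0746,-0.0113,0,0,0,1
1 x -0.0067,-0.0746,-0.0091,0,0,0,1
1 x -0.0067,-0.0746,-0.0069,0,0,0,1
1 x -0.0067,-0.0746,-0.0046,0,0,0,1
1 x 0,0,-0.0147,0,0,0,1
1 x 0,0,-0.0294,0,0,0,1
1 x 0.0023,-0.0249,-0.0294,0,0,0,1
1 x 0.0045,-0.0498,-0.0294,0,0,0,1
1 x 0.0067,-0.0747,-0.0294,0,0,0,1
1 x 0.0067,-0.0747,-0.0167,0,0,0,1
1 x 0.0067,-0.0747,-0.004,0,0,0,1
1 x 0.0067,-0.0747,-0.0011,0,0,0,1
1 x 0.0067,-0.0747,0.0017,0,0,0,1
1 x 0.0067,-0.0747,0.0046,0,0,0,1
1 x 0,0,-0.017,0,0,0,1
1 x 0,0,-0.034,0,0,0,1
1 x -0.0022,-0.0249,-0.034,0,0,0,1
1 x -0.0044,-0.0498,-0.034,0,0,0,1
1 x -0.0067,-0.0747,-0.034,0,0,0,1
1 x -0.0067,-0.0747,-0.0226,0,0,0,1
1 x -0.0067,-0.0747,-0.0113,0,0,0,1
1 x -0.0067,-0.0747,-0.0091,0,0,0,1
1 x -0.0067,-0.0747,-0.0069,0,0,0,1
1 x -0.0067,-0.0747,-0.0046,0,0,0,1
```

jog_arm --deltas '[0.1308,-0.142,0.05,0,0,0.1273,1,0.1308,-0.142,0.1,0,0,0.1273,1,0.1308,-0.142,0.1333,0,0,0.1273,1,0.1308,-0.142,0.1333,0,0,0.1273,1,0.1308,-0.142,0.1333,0,0,0.1273,1,0.1308,-0.142,0.1333,0,0,0.1273,1,0.1308,-0.142,0.1484,0,0,0.1273,1,0.1308,-0.142,0.1636,0,0,0.1273,1,0.1308,-0.142,0.1787,0,0,0.1273,1,0.1308,-0.142,0.1816,0,0,0.1273,1,0.1308,-0.142,0.1844,0,0,0.1273,1,0.1308,-0.142,0.1873,0,0,0.1273,1]'

```text
time_s: 45.83
position: [0.5522, 0.0208, 0.0254]
tool_rot: [[0.992, 0.124, 0.001], [0.124, -0.992, -0.0], [0.001, 0.0, -1.0]]
ft_force: [-0.1, 0.4, -1.2]
grip_width: 0.0001
```

jog_arm --deltas '[0,0,-0.017,0,0,0,1,0,0,-0.034,0,0,0,1,-0.0022,-0.0249,-0.034,0,0,0,1,-0.0044,-0.0498,-0.034,0,0,0,1,-0.0067,-0.0746,-0.034,0,0,0,1,-0.0067,-0.0746,-0.0226,0,0,0,1,-0.0067,-0.0746,-0.0113,0,0,0,1,-0.0067,-0.0746,-0.0091,0,0,0,1,-0.0067,-0.0746,-0.0069,0,0,0,1,-0.0067,-0.0746,-0.0046,0,0,0,1]'

```text
time_s: 46.67
position: [0.5402, 0.075, 0.028]
tool_rot: [[0.992, 0.123, -0.0], [0.123, -0.992, 0.0], [-0.0, -0.0, -1.0]]
ft_force: [-0.2, 0.3, 0.2]
grip_width: 0.0001
```

jog_arm --deltas '[0,0,0.0015,0,0,0,1,0,0,0.003,0,0,0,1,0,0,0.0045,0,0,0,1,0,0,0.0045,0,0,0,1]'

```text
time_s: 47.0
position: [0.54, 0.0761, 0.0261]
tool_rot: [[0.992, 0.123, 0.001], [0.123, -0.992, 0.001], [0.001, -0.001, -1.0]]
ft_force: [-3.5, 3.0, 10.9]
grip_width: 0.0005
```

```bash
python3 - <<'E'
from cells import *
b2=ch(0,-28,0);s1=ch(5,28,0);b1=ch(0,84,0);s2=ch(5,-84,0)
setcmd(b2+[0,0,.0596],PSI,0)
plan([(b2+[0,0,.085],PSI,0,1,2,1),(s1+[0,0,.085],PSI,0,1,3,1),(s1+[0,0,.064],PSI,0,1,2,1),(s1+[0,0,.0562],PSI,0,1,4,1),(s1+[0,0,.0562],PSI,0,1,1,1)])
plan([(s1+[0,0,.085],PSI,0,1,2,1),(b1+[0,0,.085],PSI,0,1,3,1),(b1+[0,0,.068],PSI,0,1,2,1),(b1+[0,0,.0597],PSI,0,1,4,1),(b1+[0,0,.0597],PSI,0,1,1,1)])
plan([(b1+[0,0,.12],PSI,0,1,2,0),(s2+[0,0,.09],PSI,0,1,6,0)])
plan([(s2+[0,0,.064],PSI,0,1,4,1),(s2+[0,0,.0562],PSI,0,1,4,1),(s2+[0,0,.0562],PSI,0,1,1,1)])
E
```

```text
1 x 0,0,-0.0169,0,0,0,1
1 x 0,0,-0.0339,0,0,0,1
1 x 0.0022,-0.0249,-0.0339,0,0,0,1
1 x 0.0044,-0.0498,-0.0339,0,0,0,1
1 x 0.0067,-0.0747,-0.0339,0,0,0,1
1 x 0.0067,-0.0747,-0.0199,0,0,0,1
1 x 0.0067,-0.0747,-0.0059,0,0,0,1
1 x 0.0067,-0.0747,-0.0033,0,0,0,1
1 x 0.0067,-0.0747,-0.0007,0,0,0,1
1 x 0.0067,-0.0747,0.0019,0,0,0,1
2 x 0.0067,-0.0747,0.0045,0,0,0,1
1 x 0,0,-0.0192,0,0,0,1
1 x 0,0,-0.0384,0,0,0,1
1 x -0.0023,-0.0249,-0.0384,0,0,0,1
1 x -0.0045,-0.0497,-0.0384,0,0,0,1
1 x -0.0067,-0.0746,-0.0384,0,0,0,1
1 x -0.0067,-0.0746,-0.027,0,0,0,1
1 x -0.0067,-0.0746,-0.0157,0,0,0,1
1 x -0.0067,-0.0746,-0.0129,0,0,0,1
1 x -0.0067,-0.0746,-0.0102,0,0,0,1
1 x -0.0067,-0.0746,-0.0074,0,0,0,1
2 x -0.0067,-0.0746,-0.0046,0,0,0,1
2 x 0,0,-0.0804,0,0,0,1
6 x 0.0067,0.224,-0.0404,0,0,0,1
1 x 0,0,0.0087,0,0,0,1
1 x 0,0,0.0173,0,0,0,1
1 x 0,0,0.026,0,0,0,1
1 x 0,0,0.0346,0,0,0,1
1 x 0,0,0.0372,0,0,0,1
1 x 0,0,0.0398,0,0,0,1
1 x 0,0,0.0424,0,0,0,1
2 x 0,0,0.045,0,0,0,1
```

jog_arm --deltas '[0,0,-0.0169,0,0,0,1,0,0,-0.0339,0,0,0,1,0.0022,-0.0249,-0.0339,0,0,0,1,0.0044,-0.0498,-0.0339,0,0,0,1,0.0067,-0.0747,-0.0339,0,0,0,1,0.0067,-0.0747,-0.0199,0,0,0,1,0.0067,-0.0747,-0.0059,0,0,0,1,0.0067,-0.0747,-0.0033,0,0,0,1,0.0067,-0.0747,-0.0007,0,0,0,1,0.0067,-0.0747,0.0019,0,0,0,1,0.0067,-0.0747,0.0045,0,0,0,1,0.0067,-0.0747,0.0045,0,0,0,1]'

```text
time_s: 48.0
position: [0.5383, 0.1324, 0.0228]
tool_rot: [[0.992, 0.123, 0.001], [0.123, -0.992, 0.001], [0.002, -0.001, -1.0]]
ft_force: [-2.4, 2.5, 8.6]
grip_width: 0.0003
```

jog_arm --deltas '[0,0,-0.0192,0,0,0,1,0,0,-0.0384,0,0,0,1,-0.0023,-0.0249,-0.0384,0,0,0,1,-0.0045,-0.0497,-0.0384,0,0,0,1,-0.0067,-0.0746,-0.0384,0,0,0,1,-0.0067,-0.0746,-0.027,0,0,0,1,-0.0067,-0.0746,-0.0157,0,0,0,1,-0.0067,-0.0746,-0.0129,0,0,0,1,-0.0067,-0.0746,-0.0102,0,0,0,1,-0.0067,-0.0746,-0.0074,0,0,0,1,-0.0067,-0.0746,-0.0046,0,0,0,1,-0.0067,-0.0746,-0.0046,0,0,0,1]'

```text
time_s: 49.0
position: [0.5261, 0.187, 0.026]
tool_rot: [[0.992, 0.123, 0.0], [0.123, -0.992, 0.001], [0.0, -0.001, -1.0]]
ft_force: [-4.6, 2.9, 9.9]
grip_width: -0.0001
```

jog_arm --deltas '[0,0,-0.0804,0,0,0,1,0,0,-0.0804,0,0,0,1,0.0067,0.224,-0.0404,0,0,0,1,0.0067,0.224,-0.0404,0,0,0,1,0.0067,0.224,-0.0404,0,0,0,1,0.0067,0.224,-0.0404,0,0,0,1,0.0067,0.224,-0.0404,0,0,0,1,0.0067,0.224,-0.0404,0,0,0,1]'

```text
time_s: 49.67
position: [0.5521, 0.0181, 0.0547]
tool_rot: [[0.993, 0.119, -0.001], [0.119, -0.993, 0.0], [-0.001, -0.0, -1.0]]
ft_force: [0.6, -0.3, 0.2]
grip_width: -0.0002
```

jog_arm --deltas '[0,0,0.0087,0,0,0,1,0,0,0.0173,0,0,0,1,0,0,0.026,0,0,0,1,0,0,0.0346,0,0,0,1,0,0,0.0372,0,0,0,1,0,0,0.0398,0,0,0,1,0,0,0.0424,0,0,0,1,0,0,0.045,0,0,0,1,0,0,0.045,0,0,0,1]'

```text
time_s: 50.42
position: [0.5518, 0.0217, 0.0228]
tool_rot: [[0.992, 0.124, 0.001], [0.124, -0.992, 0.001], [0.001, -0.001, -1.0]]
ft_force: [-5.1, 5.1, 11.6]
grip_width: 0.0
```

```bash
python3 - <<'E'
from cells import *
s2=ch(5,-84,0);setcmd(s2+[0,0,.0562],PSI,0)
plan([(s2+[0,0,.13],PSI,0,1,2,0),((.53,-.0,.26),50,0,.4,9,0)])
a=np.radians(127.5);H=ch(62-141*np.cos(a),0,58+141*np.sin(a));print(H)
plan([((H[0],H[1],.25),97.08,0,.4,11,0)])
plan([((H[0],H[1],.20),97.08,0,.4,3,1),(H-[0,0,.014],97.08,0,.4,5,1),(H-[0,0,.014],97.08,0,.4,1,1)])
E
```

```text
2 x 0,0,-0.0984,0,0,0,1
9 x -0.0323,0.0246,-0.2717,0,0,-0.2384,0.4
[0.68315812 0.12224146 0.16986282]
11 x 0.2561,0.0516,0.0133,0,0,-0.2616,0.4
1 x 0,0,0.0222,0,0,0,0.4
1 x 0,0,0.0444,0,0,0,0.4
1 x 0,0,0.0667,0,0,0,0.4
1 x 0,0,0.0784,0,0,0,0.4
1 x 0,0,0.0902,0,0,0,0.4
1 x 0,0,0.102,0,0,0,0.4
1 x 0,0,0.1137,0,0,0,0.4
2 x 0,0,0.1255,0,0,0,0.4
```

jog_arm --deltas '[0,0,-0.0984,0,0,0,1,0,0,-0.0984,0,0,0,1,-0.0323,0.0246,-0.2717,0,0,-0.2384,0.4,-0.0323,0.0246,-0.2717,0,0,-0.2384,0.4,-0.0323,0.0246,-0.2717,0,0,-0.2384,0.4,-0.0323,0.0246,-0.2717,0,0,-0.2384,0.4,-0.0323,0.0246,-0.2717,0,0,-0.2384,0.4,-0.0323,0.0246,-0.2717,0,0,-0.2384,0.4,-0.0323,0.0246,-0.2717,0,0,-0.2384,0.4,-0.0323,0.0246,-0.2717,0,0,-0.2384,0.4,-0.0323,0.0246,-0.2717,0,0,-0.2384,0.4]'

```text
time_s: 51.33
position: [0.53, -0.0004, 0.2251]
tool_rot: [[0.645, 0.764, -0.0], [0.764, -0.645, 0.0], [-0.0, -0.0, -1.0]]
ft_force: [-0.8, -0.0, 0.1]
grip_width: 0.0256
```

jog_arm --deltas '[0.2561,0.0516,0.0133,0,0,-0.2616,0.4,0.2561,0.0516,0.0133,0,0,-0.2616,0.4,0.2561,0.0516,0.0133,0,0,-0.2616,0.4,0.2561,0.0516,0.0133,0,0,-0.2616,0.4,0.2561,0.0516,0.0133,0,0,-0.2616,0.4,0.2561,0.0516,0.0133,0,0,-0.2616,0.4,0.2561,0.0516,0.0133,0,0,-0.2616,0.4,0.2561,0.0516,0.0133,0,0,-0.2616,0.4,0.2561,0.0516,0.0133,0,0,-0.2616,0.4,0.2561,0.0516,0.0133,0,0,-0.2616,0.4,0.2561,0.0516,0.0133,0,0,-0.2616,0.4]'

```text
time_s: 52.25
position: [0.683, 0.1215, 0.2155]
tool_rot: [[-0.121, 0.993, 0.0], [0.993, 0.121, 0.0], [0.0, 0.0, -1.0]]
ft_force: [0.0, -1.3, -0.5]
grip_width: 0.026
```

```bash
python3 - <<'E'
from cells import *
setcmd((.68316,.12224,.25),97.08,0);st()
s=grab("side");t=grab("top");crop(s,240,40,440,240,4,"q1.png")
E
```

```text
t 52.25 tip [0.683  0.1215 0.2505] err mm [-0.1 -0.7  0.5] ang 0.14 F [ 0.  -1.3 -0.5] g 0.026 q [ 0. 37. 45.  0. 99. -7.]
```

View pics/q1.png

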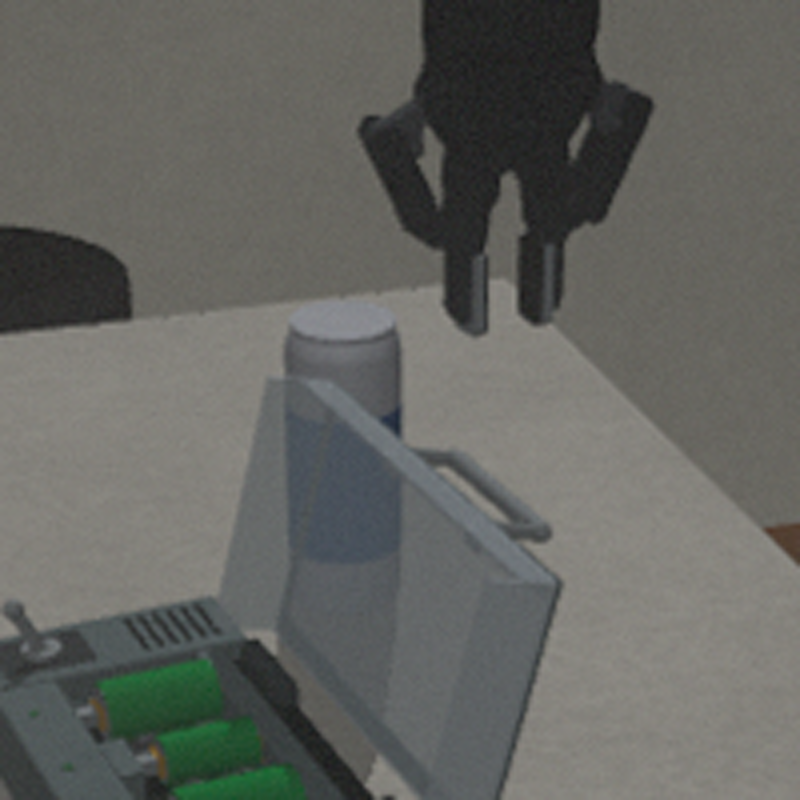

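jog_arm --deltas '[0,0,0.0222,0,0,0,0.4,0,0,0.0444,0,0,0,0.4,0,0,0.0667,0,0,0,0.4,0,0,0.0784,0,0,0,0.4,0,0,0.0902,0,0,0,0.4,0,0,0.102,0,0,0,0.4,0,0,0.1137,0,0,0,0.4,0,0,0.1255,0,0,0,0.4,0,0,0.1255,0,0,0,0.4]'

```text
time_s: 53.1
position: [0.6824, 0.1218, 0.1191]
tool_rot: [[-0.123, 0.992, -0.003], [0.992, 0.123, 0.0], [0.001, -0.003, -1.0]]
ft_force: [-0.6, -0.0, -0.7]
grip_width: 0.0258
```

```bash
python3 - <<'E'
from cells import *
a=np.radians(127.5);H=ch(62-141*np.cos(a),0,58+141*np.sin(a));setcmd(H-[0,0,.014],97.08,0);st()
s=grab("side");crop(s,290,100,410,220,5,"q2.png")
R=141
for D in (range(99,43,-5),range(39,-1,-4)):
    w=[]
    for d in D:
        a=np.radians(22.5+d); w.append((ch(62-R*np.cos(a),0,58+R*np.sin(a)-14),97.08,0,1,1,0))
    plan(w)
E
```

```text
t 53.1 tip [0.6826 0.1218 0.1541] err mm [-0.7 -0.5 -1.7] ang 0.17 F [-0.6 -0.  -0.7] g 0.0258 q [ 0. 40. 55.  0. 86. -7.]
1 x 0,-0.0162,-0.0111,0,0,0,1
1 x 0,-0.0306,-0.0191,0,0,0,1
1 x 0,-0.0455,-0.0258,0,0,0,1
1 x 0,-0.0611,-0.0311,0,0,0,1
1 x 0,-0.077,-0.0351,0,0,0,1
1 x 0,-0.0932,-0.0376,0,0,0,1
1 x 0,-0.1095,-0.0388,0,0,0,1
1 x 0,-0.1259,-0.0385,0,0,0,1
1 x 0,-0.1422,-0.0368,0,0,0,1
1 x 0,-0.1583,-0.0337,0,0,0,1
1 x 0,-0.1741,-0.0291,0,0,0,1
1 x 0,-0.1894,-0.0233,0,0,0,1
1 x 0,-0.0148,0.0072,0,0,0,1
1 x 0,-0.0261,0.0139,0,0,0,1
1 x 0,-0.0369,0.0213,0,0,0,1
1 x 0,-0.0471,0.0295,0,0,0,1
1 x 0,-0.0568,0.0384,0,0,0,1
1 x 0,-0.0659,0.0479,0,0,0,1
1 x 0,-0.0742,0.058,0,0,0,1
1 x 0,-0.0818,0.0687,0,0,0,1
1 x 0,-0.0887,0.0799,0,0,0,1
1 x 0,-0.0947,0.0915,0,0,0,1
```

View pics/q2.png

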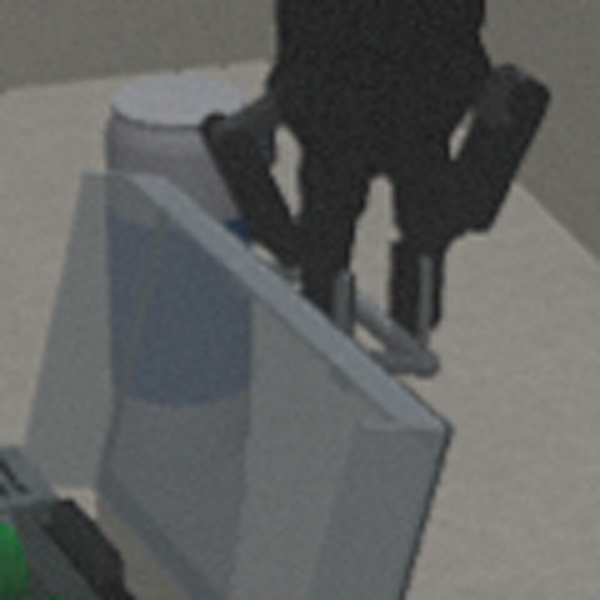

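Bar lies between the fingers. Grip first.

jog_arm --deltas '[0,0,0,0,0,0,1,0,0,0,0,0,0,1,0,0,0,0,0,0,1,0,0,0,0,0,0,1,0,0,0,0,0,0,1]' --grip_force 25

```text
time_s: 53.57
position: [0.6832, 0.1218, 0.1217]
tool_rot: [[-0.124, 0.992, 0.001], [0.992, 0.124, 0.0], [0.0, 0.001, -1.0]]
ft_force: [-2.2, -1.1, 3.3]
grip_width: 0.0088
```

jog_arm --deltas '[0,-0.0162,-0.0111,0,0,0,1,0,-0.0306,-0.0191,0,0,0,1,0,-0.0455,-0.0258,0,0,0,1,0,-0.0611,-0.0311,0,0,0,1,0,-0.077,-0.0351,0,0,0,1,0,-0.0932,-0.0376,0,0,0,1,0,-0.1095,-0.0388,0,0,0,1,0,-0.1259,-0.0385,0,0,0,1,0,-0.1422,-0.0368,0,0,0,1,0,-0.1583,-0.0337,0,0,0,1,0,-0.1741,-0.0291,0,0,0,1,0,-0.1894,-0.0233,0,0,0,1]'

```text
time_s: 54.57
position: [0.5424, 0.1041, 0.1393]
tool_rot: [[-0.123, 0.992, 0.003], [0.992, 0.123, 0.0], [-0.0, 0.003, -1.0]]
ft_force: [-0.5, 0.3, 4.4]
grip_width: 0.0089
```

```bash
python3 - <<'E'
from cells import *
s=grab("side");crop(s,220,100,380,260,4,"q3.png");o=env.observe();print(o["ft_force"],o["grip_width"])
E
```

```text
[-3.22291787 -2.88767507  2.79442511] 0.008375577523720772
```

View pics/q3.png

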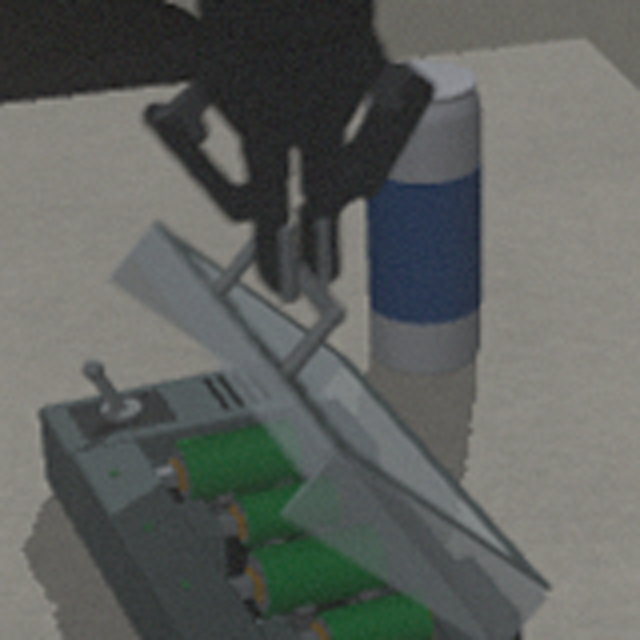

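jog_arm --deltas '[0,-0.0148,0.0072,0,0,0,1,0,-0.0261,0.0139,0,0,0,1,0,-0.0369,0.0213,0,0,0,1,0,-0.0471,0.0295,0,0,0,1,0,-0.0568,0.0384,0,0,0,1,0,-0.0659,0.0479,0,0,0,1,0,-0.0742,0.058,0,0,0,1,0,-0.0818,0.0687,0,0,0,1,0,-0.0887,0.0799,0,0,0,1,0,-0.096,0.095,0,0,0,1,0,-0.096,0.097,0,0,0,1,0,-0.096,0.097,0,0,0,1]'

```text
time_s: 55.62
position: [0.4698, 0.0952, 0.0655]
tool_rot: [[-0.124, 0.992, -0.003], [0.992, 0.124, -0.0], [0.0, -0.003, -1.0]]
ft_force: [-4.2, -2.7, 0.7]
grip_width: 0.0089
```

```bash
python3 - <<'E'
from cells import *
a=np.radians(22.5+44);H=ch(62-141*np.cos(a),0,58+141*np.sin(a)-14)
R=RR(97.08);p=H+.035*R[:,2]+R@np.array([0,-.096,.097])*.75;json.dump([p.tolist(),R.tolist()],open("cmd.json","w"));st()
s=grab("side");crop(s,210,130,360,280,4,"q4.png")
q=p-.035*R[:,2];plan([(q,97.08,0,.5,4,0),(q+[0,0,.06],97.08,0,.5,5,1),(q+[0,0,.11],97.08,0,.5,2,0)])
E
```

```text
t 55.6167 tip [0.47   0.0952 0.1005] err mm [-0.9 -0.7 -0. ] ang 0.17 F [-4.2 -2.7  0.7] g 0.0089 q [ -3.  23.  96.  -0.  61. -10.]
4 x 0,0,0,0,0,0,0.5
1 x 0,0,-0.016,0,0,0,0.5
1 x 0,0,-0.032,0,0,0,0.5
1 x 0,0,-0.048,0,0,0,0.5
1 x 0,0,-0.064,0,0,0,0.5
1 x 0,0,-0.08,0,0,0,0.5
2 x 0,0,-0.1467,0,0,0,0.5
```

View pics/q4.png

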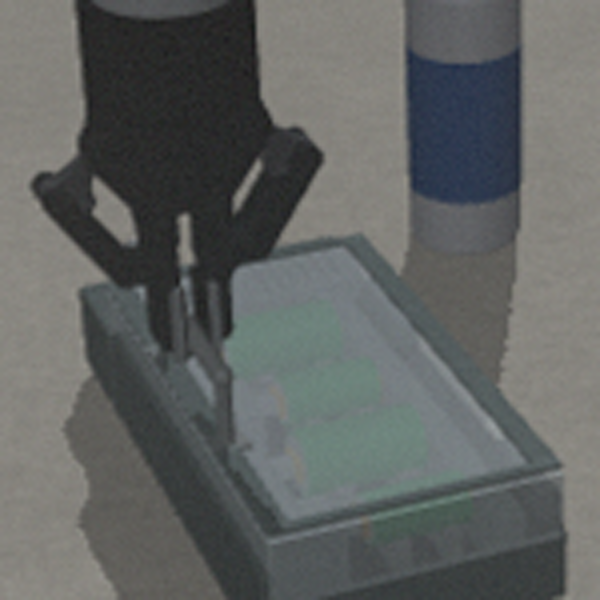

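jog_arm --deltas '[0,0,0,0,0,0,0.5,0,0,0,0,0,0,0.5,0,0,0,0,0,0,0.5,0,0,0,0,0,0,0.5,0,0,-0.016,0,0,0,0.5,0,0,-0.032,0,0,0,0.5,0,0,-0.048,0,0,0,0.5,0,0,-0.064,0,0,0,0.5,0,0,-0.08,0,0,0,0.5,0,0,-0.1467,0,0,0,0.5,0,0,-0.1467,0,0,0,0.5,0,0,-0.1467,0,0,0,1]'

```text
time_s: 56.67
position: [0.4724, 0.0954, 0.1787]
tool_rot: [[-0.124, 0.992, 0.007], [0.992, 0.124, -0.0], [-0.001, 0.006, -1.0]]
ft_force: [-0.1, 0.0, 0.4]
grip_width: 0.0105
```

```bash
python3 - <<'E'
from cells import *
st()
s=grab("side");crop(s,220,180,360,300,5,"q5.png");crop(grab("top"),185,210,345,320,5,"q5t.png")
E
```

```text
t 56.6667 tip [0.4721 0.0954 0.2137] err mm [ 1.6 -0.5  3.2] ang 0.38 F [-0.1  0.   0.4] g 0.0105 q [ -3.  15.  86.   0.  78. -10.]
```

View pics/q5.png

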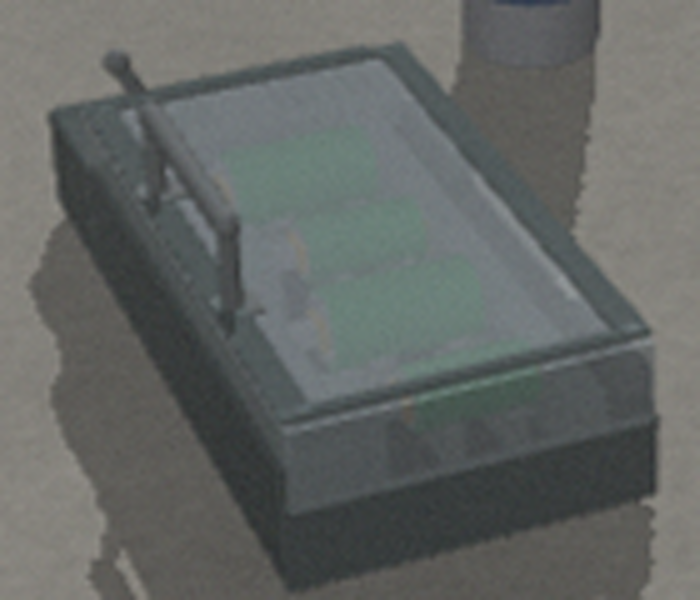

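```bash
python3 - <<'E'
from cells import *
p,R=cmd();print(p)
A=ch(-90,151,0)
plan([(A+[0,0,.2],97.08,0,1,4,0),(A+[0,0,.10],97.08,0,1,4,0),(A+[0,0,.068],97.08,0,1,3,1),(A+[0,0,.068],97.08,0,1,1,1)])
B=ch(-60,151,68);C=ch(-44,151,68)
plan([(B,97.08,0,1,4,1),(C,97.08,0,1,6,1),(C,97.08,0,1,2,1)])
E
```

```text
[0.47073133 0.0958576  0.17558047]
4 x 0.2013,-0.0317,0.0141,0,0,0,1
4 x 0.2013,-0.0317,0.1474,0,0,0,1
1 x 0.2013,-0.0317,0.1617,0,0,0,1
1 x 0.2013,-0.0317,0.1759,0,0,0,1
2 x 0.2013,-0.0317,0.1901,0,0,0,1
1 x 0,0.01,0,0,0,0,1
1 x 0,0.02,0,0,0,0,1
1 x 0,0.03,0,0,0,0,1
1 x 0,0.04,0,0,0,0,1
1 x 0,0.0436,0,0,0,0,1
1 x 0,0.0471,0,0,0,0,1
1 x 0,0.0507,0,0,0,0,1
1 x 0,0.0542,0,0,0,0,1
1 x 0,0.0578,0,0,0,0,1
3 x 0,0.0613,0,0,0,0,1
```

jog_arm --deltas '[0.2013,-0.0317,0.0141,0,0,0,1,0.2013,-0.0317,0.0141,0,0,0,1,0.2013,-0.0317,0.0141,0,0,0,1,0.2013,-0.0317,0.0141,0,0,0,1,0.2013,-0.0317,0.1,0,0,0,1,0.2013,-0.0317,0.1474,0,0,0,1,0.2013,-0.0317,0.1474,0,0,0,1,0.2013,-0.0317,0.1474,0,0,0,1,0.2013,-0.0317,0.1617,0,0,0,1,0.2013,-0.0317,0.1759,0,0,0,1,0.2013,-0.0317,0.1901,0,0,0,1,0.2013,-0.0317,0.1901,0,0,0,1]'

```text
time_s: 57.77
position: [0.4279, 0.2419, 0.0324]
tool_rot: [[-0.123, 0.992, -0.003], [0.992, 0.123, -0.0], [-0.0, -0.003, -1.0]]
ft_force: [-0.8, -0.4, -0.3]
grip_width: 0.0001
```

```bash
python3 - <<'E'
from cells import *
setcmd(ch(-90,151,68),97.08,0);st()
s=grab("side");crop(s,190,130,310,250,5,"r1.png")
E
```

```text
t 57.7667 tip [0.428  0.2419 0.0674] err mm [-0.7 -0.9 -0.6] ang 0.15 F [-0.8 -0.4 -0.3] g 0.0001 q [16. 27. 97.  0. 56.  9.]
```

View pics/r1.png

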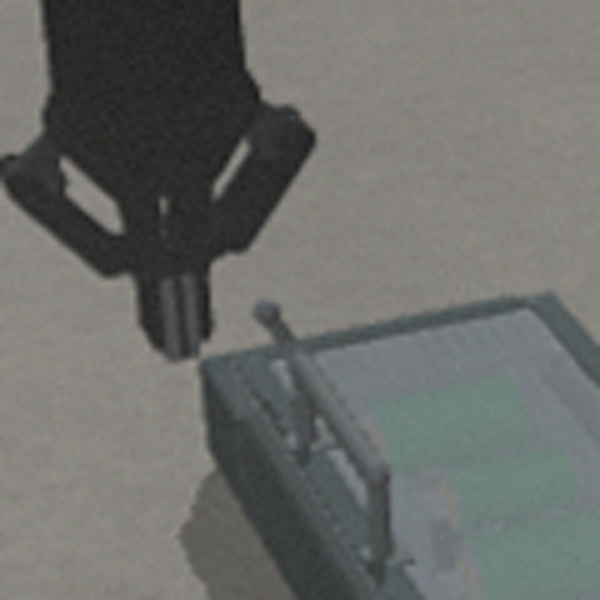

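jog_arm --deltas '[0,0.01,0,0,0,0,1,0,0.02,0,0,0,0,1,0,0.03,0,0,0,0,1,0,0.04,0,0,0,0,1,0,0.0436,0,0,0,0,1,0,0.0471,0,0,0,0,1,0,0.0507,0,0,0,0,1,0,0.0542,0,0,0,0,1,0,0.0578,0,0,0,0,1,0,0.0613,0,0,0,0,1,0,0.0613,0,0,0,0,1]'

```text
time_s: 58.73
position: [0.4732, 0.2478, 0.0328]
tool_rot: [[-0.123, 0.992, -0.003], [0.992, 0.123, -0.0], [-0.0, -0.003, -1.0]]
ft_force: [-5.8, -0.4, 1.2]
grip_width: 0.0002
```

```bash
python3 - <<'E'
from cells import *
setcmd(ch(-44,151,68),97.08,0);st()
s=grab("side");crop(s,190,130,310,250,5,"r2.png")
E
```

```text
t 58.7333 tip [0.4733 0.2478 0.0678] err mm [-1.  -0.7 -0.2] ang 0.19 F [-5.8 -0.4  1.2] g 0.0002 q [15. 30. 90.  0. 60.  8.]
```

View pics/r2.png

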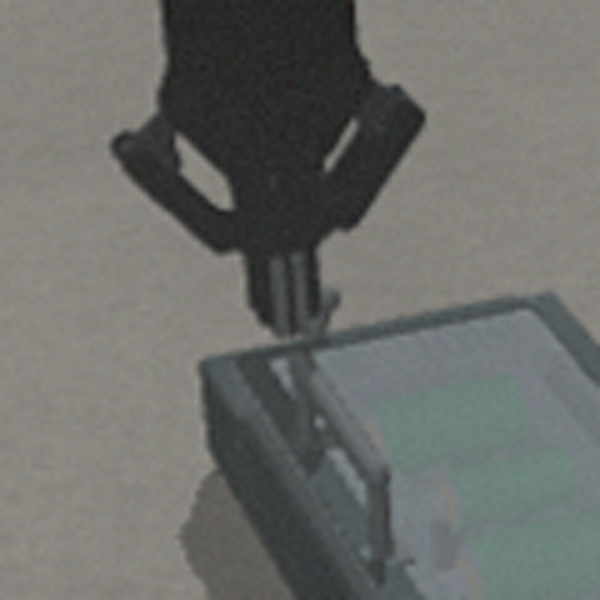

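jog_arm --deltas '[0,0.002,0,0,0,0,1,0,0.002,0,0,0,0,1,0,-0.01,0,0,0,0,1,0,-0.03,0,0,0,0,1,0,-0.06,0,0,0,0,1,0,-0.06,-0.05,0,0,0,1,0,-0.06,-0.1,0,0,0,1,0,-0.06,-0.15,0,0,0,1,0,-0.06,-0.2,0,0,0,1,0,-0.06,-0.2,0,0,0,1]'

```text
time_s: 59.62
position: [0.4325, 0.2433, 0.1904]
tool_rot: [[-0.124, 0.992, 0.014], [0.992, 0.124, 0.004], [0.002, 0.014, -1.0]]
ft_force: [-0.1, 1.0, 0.0]
grip_width: 0.0004
```

```bash
python3 - <<'E'
from cells import *
s=grab("side");t=grab("top");crop(s,200,165,350,290,5,"r3.png");cv2.imwrite("pics/r3t.png",t);cv2.imwrite("pics/r3s.png",s)
E
```

```text
(no output)
```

View pics/r3.png

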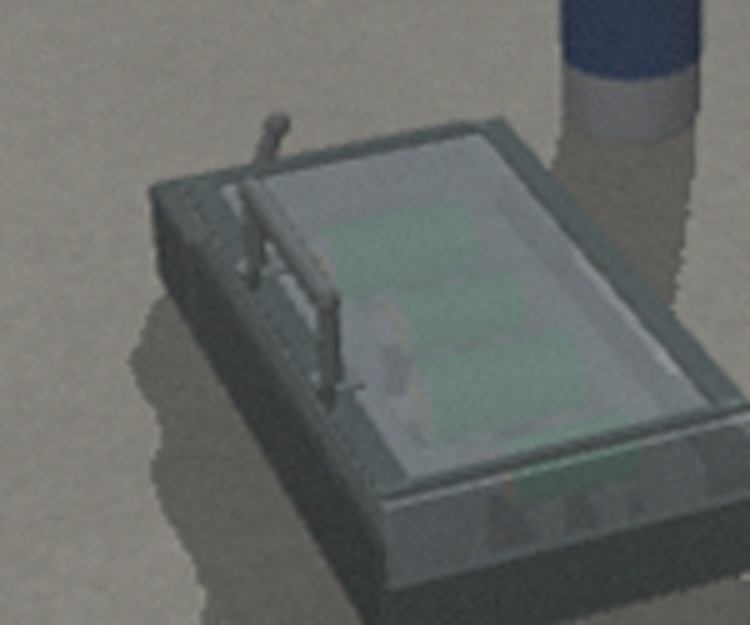

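View pics/r3t.png

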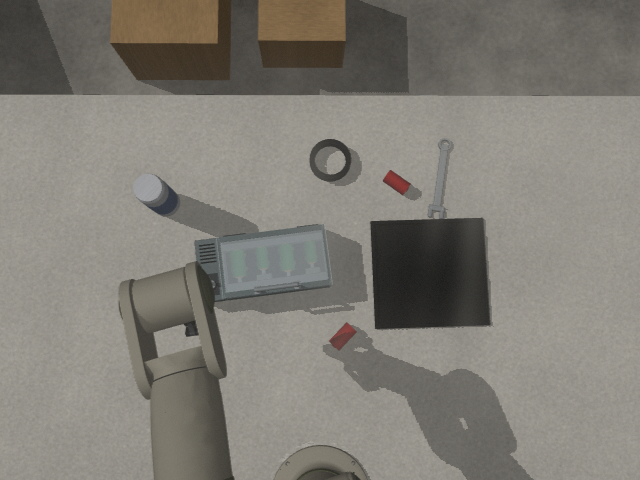

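View pics/r3s.png

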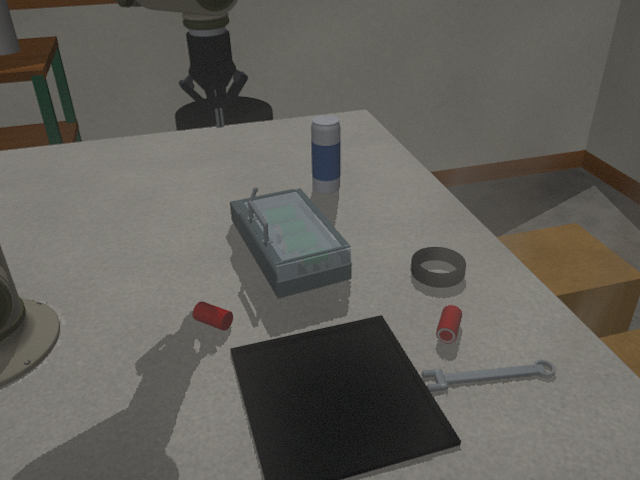

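```bash
python3 - <<'E'
from cells import *
print(proj("side",[ch(-53.2,151.3,78.6),ch(-27.2,151.3,78.6)]))
print(env.observe()["qvel"].round(1))
from rig import close_job
print(close_job())
E
```

```text
[[243.28863616 192.41787735]
 [255.37681585 190.00508706]]
[-0.1  2.4  3.2 -0.1 -0.4 -0. ]
the job is handed in; nothing more can be done
None
```

The job is done and handed in at about 60 s, well under the 210 s limit. All four green cells are loaded, the cover is shut and the charger is switched on.

- **Cover:** I swung it open by its handle to the stop, and it stayed there by itself. Loading came next, and I shut the cover only when all four cells were in. Its handle bar is back at its starting place in the side picture.
- **Cells:** Two D cells went into the large bays and two C cells into the small ones, with flat ends on the springs and button ends at the fixed contacts. I then pressed lightly on each cell with about 9 to 12 N. The two D cells stopped at the same height, and so did the two C cells; the D-to-C difference was 3.3 mm against 3.5 mm expected. The camera outlines matched the seated positions to within about a pixel or two in the side view. In the top view the last C cell looked smaller than expected, and I put this down to shadow.
- **Switch:** The lever was pushed against its stop after the cover was shut. The ball's picture position (255.6, 189.4) is within a pixel of the predicted "on" position (255.4, 190.0).
- **Other objects:** The spray can, tape, wrench and both red look-alikes look unmoved in the last pictures.

One thing disagreed with the description: the finger tips lie about 35 to 37 mm short of the reported TCP. My first grasp at the handle closed on air because of this. I measured the offset from both cameras and corrected for it. I noticed no slackening of the grip, and no cell was knocked aside.

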